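# Fish the sample carriers out of the storage carousel

## Task

Empty the storage carousel: turn its drum by the black bar knob to bring each occupied well under the port, fish the carrier out by its wire bail with the long-reach hook picker (keep the fingers themselves off a carrier while it is inside the carousel), and set it down upright, flat on the floor of the aluminium tray. When every carrier is in the tray, turn the drum back to its home detent, with the white blank block under the port, and have the picker hanging in its stand again as it was found. Leave the petri dish, the small bottle and the glass vial where they are.

Things in the scene. Friction and masses are not known exactly. Their poses are not given: they have to be found in the camera images.
- carousel: Fixed storage carousel, 196 x 196 mm, 140 mm high to the top of its 6 mm clear cover; posts at the corners. Origin: centre of its underside, on the drum's axis; z up; -x is its front, towards the robot. The cover has one square opening of 52 mm, the port (orange collar), centred 54 mm in front (-x) of the axis. Only what stands under the port can be lifted out.
- port (a point): Centre of the port, at the height of the cover's top face (140 mm above the desk).
- drum (a joint): Angle of the drum (rad, positive = anticlockwise from above; starts at 0; turns over 1.5 turns either way). Four stations 90 degrees apart, each held by a sprung-ball detent (pulls in from about 2 degrees off; up to 0.15 N m to pass it, almost free between). The station 'blank' (white block, no well) is under the port at 0 or a whole turn.
- knob (a point): Grip point on the drum's axis, at z = 160 mm: black bar knob that turns the drum, 40 x 12 mm, standing 25 mm (z 142 to 167 mm) above the cover; its 40 mm length lies along x of this frame, which turns with the drum. A white line on top points at the blank station.
- blank (a point): Point on the drum over the middle of the blank station, at the cover's height; over point port when the drum is home.
- well_a (a point): Middle of the floor of well a of the drum (10 mm above the desk). Square well, 50 mm inside, clear walls to 126 mm above the desk. It is under the port when the drum joint is at -90 degrees (or +270). It starts empty or with one carrier of any colour.
- well_b (a point): Middle of the floor of well b of the drum (10 mm above the desk). Square well, 50 mm inside, clear walls to 126 mm above the desk. It is under the port when the drum joint is at 180 degrees (or -180). It starts empty or with one carrier of any colour.
- well_c (a point): Middle of the floor of well c of the drum (10 mm above the desk). Square well, 50 mm inside, clear walls to 126 mm above the desk. It is under the port when the drum joint is at +90 degrees (or -270). It starts empty or with one carrier of any colour.
- carrier_a: Blue sample carrier, loose (absent in some starts): box 44 x 44 x 36 mm, 55 to 100 g, with a 3.5 mm wire bail on top. Origin: centre of its underside; z up. Its top bar runs along y, 30 mm long, axis 60 mm above the underside (24 mm above the box), so the opening under it is 22 mm high and 26 mm wide. Under the port the bar lies along the carousel's y, give or take 8 degrees.
- carrier_b: Green sample carrier, loose (absent in some starts): box 44 x 44 x 36 mm, 55 to 100 g, with a 3.5 mm wire bail on top. Origin: centre of its underside; z up. Its top bar runs along y, 30 mm long, axis 60 mm above the underside (24 mm above the box), so the opening under it is 22 mm high and 26 mm wide. Under the port the bar lies along the carousel's y, give or take 8 degrees.
- carrier_c: Yellow sample carrier, loose (absent in some starts): box 44 x 44 x 36 mm, 55 to 100 g, with a 3.5 mm wire bail on top. Origin: centre of its underside; z up. Its top bar runs along y, 30 mm long, axis 60 mm above the underside (24 mm above the box), so the opening under it is 22 mm high and 26 mm wide. Under the port the bar lies along the carousel's y, give or take 8 degrees.
- picker: Loose upright hook picker, 90 g. Origin: on the shaft's axis at the centre of the hook wire at its foot; z up. Shaft 6 mm thick; at its foot a 4 mm wire runs 10 mm to -x and turns up, tip 9 mm above the origin, leaving a 5 mm gap for the bail bar. Lowest point 2 mm under the origin. Flange 34 x 34 mm at z 105 to 110 mm; red handle above it, 24 (x) x 16 (y) mm, to z 168 mm.
- picker_grip (a point): Middle of the picker's handle, 139 mm above the picker's origin; grip it across y (16 mm).
- stand: Fixed stand; origin: on the desk under its slot. Top plate, upper face at z 130 mm, 6 mm thick, 50 mm wide, with a 14 mm slot open to -x: plate from 22 mm to -x to 30 mm to +x of the slot's centre, slot closed 8 mm to +x. The picker hangs by its flange, hook to the stand's -x; it can be lifted straight up (the hook passes the slot) and let down the same way.
- stand_slot (a point): Centre of the stand's slot at the top of its plate (130 mm above the desk). The parked picker's origin is 105 mm under it.
- tray: Loose aluminium transfer tray, 78 (x) x 184 (y) x 14 mm high, 4 mm walls, 500 g; origin: centre of its underside.
- tray_in (a point): Centre of the tray's inner floor (70 x 176 mm inside), 4 mm above the tray's underside; axes as the tray.
- petri: Petri dish with red medium, 63 x 63 x 14 mm, a bystander. Origin: centre of its underside.
- oil_bottle: Small brown bottle with a black cap, 31 mm thick, 68 mm high, a bystander. Origin: centre of its underside.
- vial: Open glass vial with purple-blue filling, 21 mm thick, 55 mm high, a bystander. Origin: centre of its underside.
Things that resemble listed ones, but are neither listed nor needed, are in the scene too. Of the things that look like the stand, the larger one is meant.

How it is judged:
By the outcome, as a careful person would: the job done as asked, in the order asked, and still so for the second after the job is handed in, with the robot touching nothing.
Of carrier_a, carrier_b, carrier_c only 2 to 3 are there at a start; the rules pass over those that are not, and their reading is None.
At some moment in a run one of tray may be knocked a few centimetres aside while the robot is not near it.
Once in a run the grip may slacken for a moment while it holds something.
It also fails if it takes over 210 s, if anything falls off the work surface, if the arm or the gripper's body presses on something with over 40 N, if the wrist force passes 120 N, or if a joint passes its speed limit or range.

## Robot

A 6-joint arm with a two-finger parallel gripper is mounted at the origin on a cart in front of the work surface, level with it; the furniture and walls round the work are solid. World frame = base frame: x ahead of the robot, y to its left, z up, the work surface at z = 0. Lengths are in m, angles in rad, forces in N, time in s.
With the tool pointing down it reaches from about 0.375 to 0.925 m from the base axis. Payload 5.7 kg.
Tool frame: the origin (TCP) lies at the very end of the fingers, on their centre line; the grasp point (between the pads) lies 19 mm behind it (pinch_z is the distance from the TCP to the grasp point, in m); z points along the fingers, y is the direction in which the jaws open and shut (so a half turn about z gives the same grasp; the last joint's range is limited). The gripper opens to 88 mm and grips with 3 to 60 N. Pads are 20 mm wide; open, the fingers measure 115 mm over their backs; the gripper's body (75 mm by 178 mm) begins 61 mm behind the grasp point.
Start: joints at [1.025, 0.359, 1.51, -0, 1.272, -0.115], TCP at [0.251, 0.545, 0.223] pointing down, gripper open.
Joint ranges: [-2.97, 2.97], [-1.01, 2.36], [0.21, 2.38], [-0.96, 4.11], [0.2, 2.71], [-2.98, 2.98]. Speed limits (rad/s): [2.39, 2.39, 3.14, 3.14, 3.14, 3.14].

## Interface

Orientations are given as [roll, pitch, yaw] about the fixed x, y, z axes, in that order (R = Rz(yaw) Ry(pitch) Rx(roll)).
In Python, from rig import sense, snapshot, calibration, close_job, pinch_z gives the robot as it stands. The module is installed in compiled form; this text tells all that it offers.
- The arm moves only by the tool move_arm, never from a script. Its argument "increments" is a list of rows, each a list of 3 entries, a list of its own where there are three numbers: the closure, from -1 (fully open) to 1 (shut), then the shift along the tool's x, y, z in m, then the turn, a rotation vector about the tool's x, y, z in degrees. A call has 1 to 12 rows; each row shifts and turns the commanded pose from where the row before left it, along the tool's axes as they then stand; what a row does not reach is not made up. A row lasts 1/12 s, in which the tool goes at most 41.7 mm and 7.16 degrees, less where a joint would pass 70% of its speed; a pose out of reach is approached as far as the arm can. A call is refused whole if a number of a shift passes 0.0417 or a number of a turn 7.16, either way. A call with a gripper value outside its range is refused whole. The fingers move at their own pace and stop on an object; the grip force is fixed at half the most. Time passes only in rows, so rows that do not move let the fingers close. It gives the time, the measured TCP pose, the force and the opening at its end, in the units of the state.
- sense(): the state, without advancing time (a new reading comes with each control period).
- snapshot(name): name is "scene" or "top" or "wrist"; returns (picture, depth): 400x640x3 uint8, red, green, blue; 400x640 float32, m along the optical axis (not along the pixel's ray), 0 where there is no reading.
- calibration(name): a dict with "mtx" (3x3 intrinsics, pixels), "k1" (the pictures are not rectified: a ray, as slopes to the right and down, at radius r is drawn at 1 + k1 r^2 times it, then the intrinsics apply), "rvec" (rotation vector, rad) and "tvec" (3), from world to camera coordinates, as OpenCV has them. Camera axes: x right, y down, z forward; pixel columns grow to the right and rows downward; lengths in m; the calibration is good to about 2 mm. A picture is of the moment at which its call begins: read the wrist's pose just before it. calibration takes no time and is no camera call; for the wrist camera it gives the pose at the moment of the call.
- close_job(): hands the job in, once; it reports no verdict.
The state is a dict: "time_s": time; "joint_pos": joint angles; "qvel": joint speeds; "tau": joint torques, N m; "tcp_pos": TCP position; "orientation": TCP orientation; "wrist_force": force on the tool from outside, world axes, zero at the start; "moment": the same for the moment, N m; "finger_gap": opening from 0.0 (shut) to 1.0 (fully open).
Only numpy, scipy, OpenCV 4.12 (cv2) and the standard library are available. Lean on these libraries where they do the work, as an engineer would, in place of code of your own. Each camera call takes 0.05 s, during which the arm holds its last target.

## Working session

There is one attempt and no reset: what is moved stays moved. The work goes in short steps, Python scripts to look and compute and a tool call to move; the robot and the scene stay as the last step left them, time stands still between calls to the robot, and variables do not carry over. Pictures are saved under pics/ and viewed, and the job is handed in when it is done.

Besides the shell and the picture viewer there is one more tool, called after "Emit:" by a JSON object that holds its "method" and its "body". move_arm: Moves the arm, as the interface text tells. Its arguments: {"type":"object","properties":{"increments":{"type":"array"}},"required":["increments"]}

```bash
ls; mkdir -p pics; python3 - <<'E'
from rig import *
import cv2, numpy as np
print(sense(), pinch_z)
for n in ["scene","top","wrist"]:
    c=calibration(n)
    p,d=snapshot(n)
    cv2.imwrite(f"pics/{n}0.png",p[:,:,::-1]); np.save(f"pics/{n}0d.npy",d); np.save(f"pics/{n}0.npy",p)
    print(n,c)
E
```

```text
pics
{'time_s': 0.0, 'joint_pos': array([ 1.02488315e+00,  3.59527023e-01,  1.51139922e+00, -3.81192421e-06,
        1.27245025e+00, -1.15102568e-01]), 'qvel': array([-0.00068016, -0.0013089 ,  0.00140974, -0.00017528, -0.00072559,
       -0.00037721]), 'tau': array([ 8.46772382e-04, -5.15391970e+01, -2.70727354e+01,  6.76672370e-02,
        3.50740808e-02, -1.80562402e-04]), 'tcp_pos': array([0.2502309 , 0.5446071 , 0.22180909]), 'orientation': array([-3.13982019e+00, -2.01254729e-04,  2.71078299e+00]), 'wrist_force': array([-0.39120852,  0.36910156, -0.12604824]), 'moment': array([ 0.00199285,  0.01843296, -0.03226552]), 'finger_gap': 1.0002480645163712} 0.0187
scene {'mtx': array([[491.46721698,   0.        , 320.0905736 ],
       [  0.        , 491.46721698, 197.25748248],
       [  0.        ,   0.        ,   1.        ]]), 'k1': -0.11799108049176149, 'rvec': array([ 1.8430438 , -0.90679664,  0.57642238]), 'tvec': array([-0.29599598,  0.30691252,  0.66575746])}
top {'mtx': array([[391.97087796,   0.        , 315.90963846],
       [  0.        , 391.97087796, 199.4771816 ],
       [  0.        ,   0.        ,   1.        ]]), 'k1': -0.0029328245943237878, 'rvec': array([ 2.14033907, -2.16619454,  0.19789723]), 'tvec': array([0.03845336, 0.52892996, 0.91068578])}
wrist {'mtx': array([[349.04470633,   0.        , 314.35856684],
       [  0.        , 349.04470633, 200.25336411],
       [  0.        ,   0.        ,   1.        ]]), 'k1': -0.06545810218323644, 'rvec': array([-2.45173513, -1.57238881, -0.20696503]), 'tvec': array([-0.59919514, -0.03129036,  0.38994884])}
```

View pics/scene0.png

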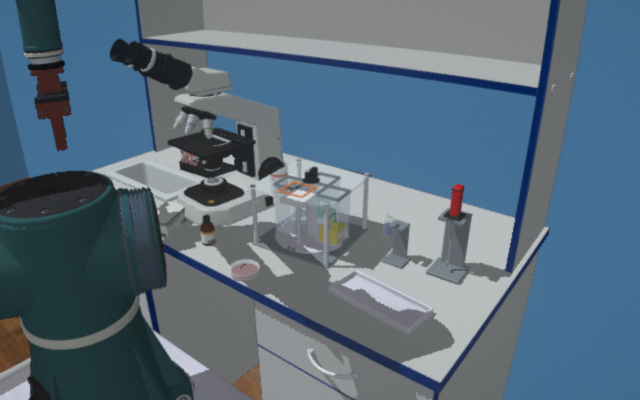

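View pics/top0.png

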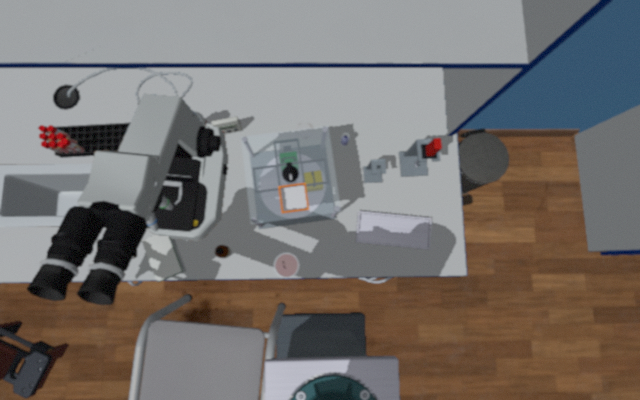

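View pics/wrist0.png

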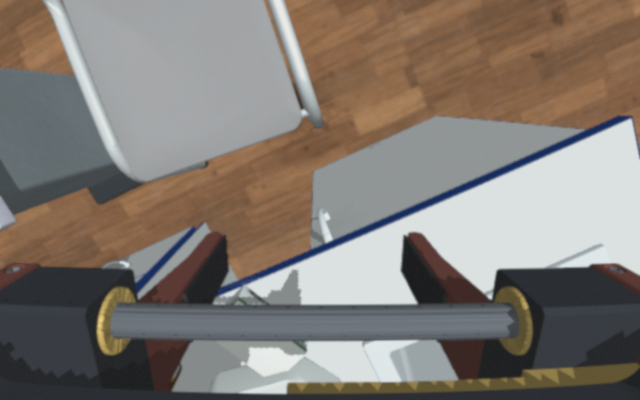

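```bash
cat > h.py <<'E'
import numpy as np, cv2
from rig import *
def proj(P,c):
    R,_=cv2.Rodrigues(c['rvec']); q=(np.atleast_2d(P)@R.T)+c['tvec']
    s=q[:,:2]/q[:,2:]; r2=(s**2).sum(1,keepdims=True); s=s*(1+c['k1']*r2)
    return s*[c['mtx'][0,0],c['mtx'][1,1]]+c['mtx'][:2,2]
def rays(uv,c):
    uv=np.atleast_2d(np.float64(uv)); d=(uv-c['mtx'][:2,2])/[c['mtx'][0,0],c['mtx'][1,1]]
    s=d.copy()
    for _ in range(30): s=d/(1+c['k1']*(s**2).sum(1,keepdims=True))
    R,_=cv2.Rodrigues(c['rvec']); D=np.c_[s,np.ones(len(s))]@R
    return -R.T@c['tvec'],D
def onz(uv,c,z):
    o,D=rays(uv,c); return o+D*((z-o[2])/D[:,2:])
def zoom(p,r,f,fn):
    x0,y0,x1,y1=r; cv2.imwrite(fn,cv2.resize(np.ascontiguousarray(p[y0:y1,x0:x1,::-1]),None,fx=f,fy=f,interpolation=cv2.INTER_CUBIC))
def shot(n,fn=None):
    c=calibration(n); p,d=snapshot(n)
    if fn: np.save(f'pics/{fn}.npy',p); np.save(f'pics/{fn}d.npy',d); np.save(f'pics/{fn}c.npy',c,allow_pickle=True); cv2.imwrite(f'pics/{fn}.png',p[:,:,::-1])
    return p,d,c
def load(fn): return np.load(f'pics/{fn}.npy'),np.load(f'pics/{fn}d.npy'),np.load(f'pics/{fn}c.npy',allow_pickle=True).item()
E
python3 - <<'E'
from h import *
for n in ["scene","top"]:
    p=np.load(f'pics/{n}0.npy'); np.save(f'pics/{n}0c.npy',calibration(n),allow_pickle=True)
    zoom(p,(225,110,465,260) if n=='top' else (230,140,480,330),3.2,f'pics/{n}0z.png')
E
```

```text
(no output)
```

View pics/top0z.png

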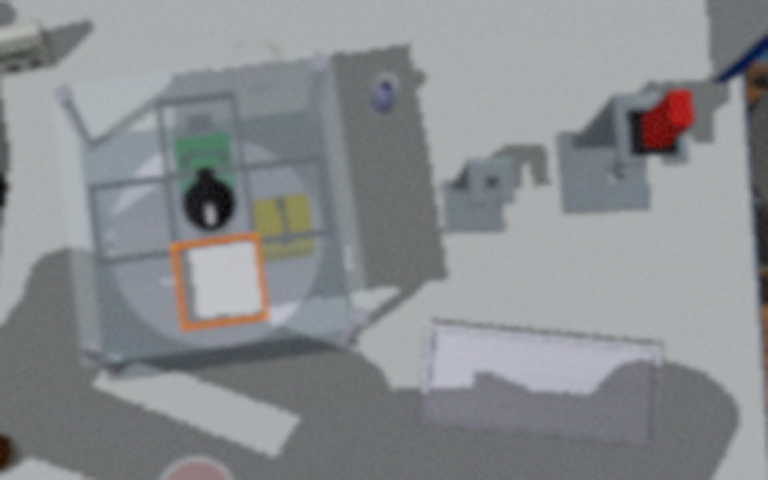

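View pics/scene0z.png

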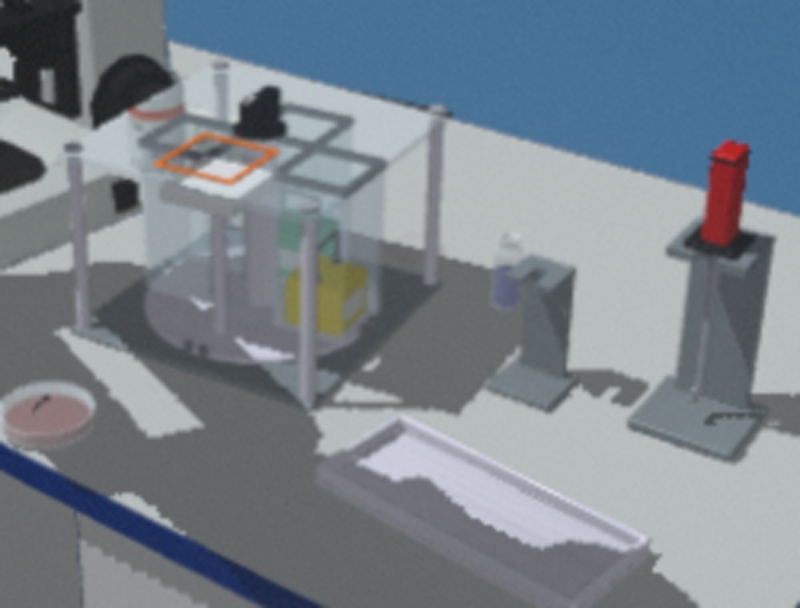

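```bash
python3 - <<'E'
from h import *
from scipy.spatial.transform import Rotation as Ro
p,d,c=load('top0')
hsv=cv2.cvtColor(p,cv2.COLOR_RGB2HSV)
H,S,V=[hsv[...,i].astype(int) for i in range(3)]
def big(m):
    n,l,s,ce=cv2.connectedComponentsWithStats(m.astype(np.uint8)); 
    i=1+np.argmax(s[1:,4]); return (l==i),s[i],ce[i]
x0,y0,x1,y1=225,110,465,260
roi=np.zeros(p.shape[:2],bool); roi[y0:y1,x0:x1]=1
m=(H>5)&(H<18)&(S>120)&roi
m,s,ce=big(m); print('orange',s,ce)
cn,_=cv2.findContours(m.astype(np.uint8),cv2.RETR_EXTERNAL,cv2.CHAIN_APPROX_NONE)
r=cv2.minAreaRect(max(cn,key=len)); print(r)
b=cv2.boxPoints(r); w=onz(b,c,0.14); print(w, w.mean(0), np.diff(w,axis=0))
e=w[1]-w[0]; print('ang',np.degrees(np.arctan2(e[1],e[0])))
# red
m=((H<5)|(H>175))&(S>150)&roi; m,s,ce=big(m); print('red',s,ce)
uv=np.argwhere(m)[:,::-1]
cn,_=cv2.findContours(m.astype(np.uint8),cv2.RETR_EXTERNAL,cv2.CHAIN_APPROX_NONE)
print('red depth',d[m].min(),d[m].max())
for nm,uvs,z in [('knob',[(290,173)],.167),('tray',[(360,211),(431,217),(429,247),(358,241)],.014),('petri',[(286,265)],.014),('standplate',[(417,139),(440,139),(440,160),(421,160)],.13),('standbase',[(400,151),(428,151),(428,175),(401,176)],.005),('picker top',[(436,143)],.193),('smallstand',[(380,165)],.1)]:
    print(nm,onz(uvs,c,z))
cw=calibration('wrist'); R,_=cv2.Rodrigues(cw['rvec']); s=sense()
T=Ro.from_euler('xyz',s['orientation']).as_matrix()
print('cam in tool',T.T@(-R.T@cw['tvec']-s['tcp_pos'])); print(T.T@R.T)
E
```

```text
orange [279 183  27   8  43] [291.37209302 185.20930233]
((291.8145446777344, 185.53565979003906), (3.928025722503662, 26.854097366333008), 79.11447143554688)
[[0.54399854 0.11656762 0.14      ]
 [0.55476142 0.05908598 0.14      ]
 [0.54616623 0.05755106 0.14      ]
 [0.53545258 0.11495262 0.14      ]] [0.54509469 0.08703932 0.14      ] [[ 0.01076287 -0.05748164  0.        ]
 [-0.00859519 -0.00153491  0.        ]
 [-0.01071365  0.05740156  0.        ]]
ang -79.39472655343685
red [425 139  16  18 192] [432.83333333 147.203125  ]
red depth 0.8196356 0.880022
knob [[0.56693073 0.08992686 0.167     ]]
tray [[ 0.50337711 -0.0781973   0.014     ]
 [ 0.48636249 -0.25579746  0.014     ]
 [ 0.41199735 -0.24635799  0.014     ]
 [ 0.42901246 -0.07090604  0.014     ]]
petri [[0.37325331 0.10622508 0.014     ]]
standplate [[ 0.65193419 -0.1965885   0.13      ]
 [ 0.65165878 -0.2492679   0.13      ]
 [ 0.60260817 -0.24613394  0.13      ]
 [ 0.6029044  -0.20298329  0.13      ]]
standbase [[ 0.65963083 -0.18819165  0.005     ]
 [ 0.65917836 -0.26121722  0.005     ]
 [ 0.5956482  -0.25747024  0.005     ]
 [ 0.59359352 -0.18761869  0.005     ]]
picker top [[ 0.62303739 -0.21734492  0.193     ]]
smallstand [[ 0.59944072 -0.11582049  0.1       ]]
cam in tool [ 0.0713831  -0.00018563 -0.16226693]
[[ 4.51591684e-04 -9.65562956e-01 -2.60169125e-01]
 [ 9.99999565e-01  2.23663303e-04  9.05681978e-04]
 [-8.16302682e-04 -2.60169421e-01  9.65562637e-01]]
```

```bash
python3 - <<'E'
from h import *
P=[]
for n in ['top0','scene0']:
    p,d,c=load(n)
    v,u=np.nonzero(d>0); uv=np.c_[u,v].astype(float)
    o,D=rays(uv,c); R,_=cv2.Rodrigues(c['rvec'])
    P.append(o+D*d[v,u][:,None])  # D has cam z=1
P=np.vstack(P)
xs=np.arange(.2,1.0,.05); ys=np.arange(.65,-.45,-.05)
print('     ',' '.join(f'{y:5.2f}' for y in ys))
for x in xs[::-1]:
    row=[]
    for y in ys:
        m=(abs(P[:,0]-x)<.025)&(abs(P[:,1]-y)<.025)&(P[:,2]<1.2)
        row.append(f'{P[m,2].max():5.2f}' if m.any() else '  .  ')
    print(f'{x:.2f} ',' '.join(row))
E
```

```text
0.65  0.60  0.55  0.50  0.45  0.40  0.35  0.30  0.25  0.20  0.15  0.10  0.05 -0.00 -0.05 -0.10 -0.15 -0.20 -0.25 -0.30 -0.35 -0.40
0.95   0.49  0.49  0.49  0.49  0.49  0.49  0.49  0.49  0.49  0.50  0.50  0.50  0.50  0.51  0.51  0.51  0.51  0.52  0.52 -0.32  0.53  0.53
0.90   0.38  0.39  0.38  0.38  0.38  0.38  0.38  0.38  0.38  0.38  0.38  0.38  0.38  0.38  0.38  0.38  0.38  0.38  0.38  0.03  0.53   .  
0.85   0.38  0.39  0.38  0.38  0.38  0.38  0.38  0.38  0.38  0.38  0.38  0.38  0.38  0.38  0.38  0.38  0.38  0.38  0.38  0.38  0.53   .  
0.80   0.38  0.38  0.38  0.38  0.38  0.38  0.38  0.38  0.38  0.38  0.38  0.38  0.38  0.38  0.38  0.38  0.38  0.38  0.38  0.44  0.53   .  
0.75   0.38  0.38  0.38  0.38  0.38  0.38  0.38  0.38  0.38  0.38  0.38  0.38  0.38  0.38  0.38  0.38  0.38  0.38  0.38  0.51  0.53   .  
0.70   0.38  0.38  0.38  0.38  0.38  0.38  0.38  0.38  0.38  0.38  0.38  0.38  0.38  0.38  0.38  0.38  0.38  0.38  0.38  0.54  0.54   .  
0.65   0.09  0.10  0.03  0.03  0.09  0.28  0.28  0.27  0.11  0.15  0.14  0.14  0.14  0.15  0.05  0.00  0.01  0.19  0.19  0.00  0.00   .  
0.6
[... 538 characters left out ...]
0.00   .  
0.40    .    0.00  0.00  0.00  0.42  0.43  0.43  0.42  0.07  0.01  0.02  0.02  0.01  0.01  0.01  0.02  0.02  0.02  0.02  0.01  0.00   .  
0.35    .    0.00 -0.24  0.01  0.44  0.45  0.45  0.43  0.00  0.00  0.02  0.02  0.00  0.01  0.01  0.01  0.01  0.00  0.00  0.00  0.01   .  
0.30  -0.74  0.35  0.52  0.53 -0.74 -0.74  0.41 -0.74 -0.74 -0.74 -0.74 -0.74 -0.74 -0.74 -0.74 -0.08 -0.08 -0.74 -0.74 -0.74 -0.74 -0.74
0.25   0.35  0.35  0.41  0.53  0.35 -0.74 -0.74 -0.74 -0.74 -0.74 -0.74 -0.74 -0.74 -0.74 -0.74 -0.74 -0.74 -0.74 -0.74 -0.74 -0.74 -0.74
0.20  -0.74 -0.32  0.53  0.53  0.35 -0.28 -0.28 -0.29 -0.29 -0.29 -0.36 -0.74 -0.74 -0.74 -0.74 -0.74 -0.74 -0.74 -0.74 -0.74 -0.74 -0.74
```

Emit:
{"method": "move_arm", "body": {"increments": [[-1,[0,0,-0.02],[0,0,0]],[-1,[0,0,-0.03],[0,0,0]],[-1,[0,0,-0.03],[0,0,0]],[-1,[0,0,-0.03],[0,0,0]],[-1,[0,0,-0.03],[0,0,0]],[-1,[0,0,-0.03],[0,0,0]],[-1,[0,0,-0.03],[0,0,0]],[-1,[0,0,-0.03],[0,0,0]],[-1,[0,0,-0.03],[0,0,0]],[-1,[0,0,-0.03],[0,0,0]],[-1,[0,0,-0.03],[0,0,0]],[-1,[0,0,-0.02],[0,0,0]]]}}

```text
time_s: 1.15
tcp_pos: [0.2506, 0.5452, 0.5656]
orientation: [3.139, 0.0, 2.711]
wrist_force: [-0.4, 0.2, 0.6]
finger_gap: 0.999
```

```bash
cat >> h.py <<'E'
from scipy.spatial.transform import Rotation as Ro
def pose():
    s=sense(); return s['tcp_pos'],Ro.from_euler('xyz',s['orientation'])
def go(x,y,z,yaw=None,show=True):
    """tool-frame shift to reach target & yaw change (deg about tool z)"""
    p,R=pose(); d=R.inv().apply(np.array([x,y,z])-p)
    e=R.as_euler('xyz'); t=0 if yaw is None else -np.degrees((yaw-e[2]+np.pi)%(2*np.pi)-np.pi)
    if show:
        s=sense(); print('t',round(s['time_s'],2),'tcp',p.round(4),'rpy',np.degrees(e).round(2),'F',s['wrist_force'].round(1),'gap',round(s['finger_gap'],3),'j6',s['joint_pos'][5].round(2))
        print('tool shift mm',(d*1000).round(1),'turn z deg',round(t,1),'dist',round(np.linalg.norm(d)*1000))
    return d,t
E
python3 -c "
from h import *
go(.40,.06,.5,np.pi)"
```

```text
t 1.15 tcp [0.2506 0.5452 0.5656] rpy [1.7984e+02 2.0000e-02 1.5532e+02] F [-0.4  0.2  0.6] gap 0.999 j6 -0.12
tool shift mm [-338.4 -378.6   64.6] turn z deg -24.7 dist 512
```

Emit:
{"method": "move_arm", "body": {"increments": [[-1,[-0.016,-0.018,0],[0,0,0]],[-1,[-0.024,-0.027,0],[0,0,0]],[-1,[-0.024,-0.027,0],[0,0,0]],[-1,[-0.024,-0.027,0],[0,0,0]],[-1,[-0.024,-0.027,0],[0,0,0]],[-1,[-0.024,-0.027,0],[0,0,0]],[-1,[-0.024,-0.027,0],[0,0,0]],[-1,[-0.024,-0.027,0],[0,0,0]],[-1,[-0.024,-0.027,0],[0,0,0]],[-1,[-0.024,-0.027,0],[0,0,0]],[-1,[-0.024,-0.027,0],[0,0,0]],[-1,[-0.024,-0.027,0],[0,0,0]]]}}

```text
time_s: 2.15
tcp_pos: [0.3732, 0.1404, 0.5625]
orientation: [-3.142, -0.0, 2.711]
wrist_force: [0.4, 0.1, 0.3]
finger_gap: 1.004
```

```bash
python3 -c "
from h import *
go(.46,.06,.4,np.pi)"
```

```text
t 2.15 tcp [0.3732 0.1404 0.5625] rpy [-180.     -0.    155.34] F [0.4 0.1 0.3] gap 1.004 j6 -0.95
tool shift mm [-112.4  -36.8  162.5] turn z deg -24.7 dist 201
```

Emit:
{"method": "move_arm", "body": {"increments": [[-1,[-0.02,-0.006,0.02],[0,0,0]],[-1,[-0.03,-0.01,0.026],[0,0,0]],[-1,[-0.03,-0.01,0.026],[0,0,0]],[-1,[-0.03,-0.01,0.026],[0,0,0]],[-1,[-0.03,-0.01,0.026],[0,0,0]],[-1,[-0.03,-0.01,0.026],[0,0,0]],[-1,[-0.02,-0.01,0.015],[0,0,-4.7]],[-1,[0,0,0],[0,0,-7]],[-1,[0,0,0],[0,0,-7]],[-1,[0,0,0],[0,0,-6]]]}}

```text
time_s: 2.98
tcp_pos: [0.5183, 0.0022, 0.3965]
orientation: [3.141, -0.002, -3.136]
wrist_force: [0.1, -0.3, -0.2]
finger_gap: 1.005
```

```bash
python3 -c "
from h import *
go(.54,.06,.4,np.pi)
shot('wrist','w1')"
```

```text
t 2.98 tcp [0.5183 0.0022 0.3965] rpy [ 1.7998e+02 -1.4000e-01 -1.7970e+02] F [ 0.1 -0.3 -0.2] gap 1.005 j6 -1.71
tool shift mm [-22.   57.7  -3.6] turn z deg 0.3 dist 62
```

View pics/w1.png

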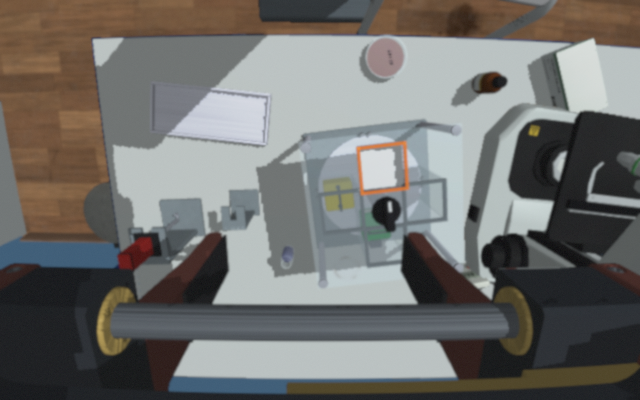

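```bash
cat >> h.py <<'E'
def big(m):
    n,l,s,ce=cv2.connectedComponentsWithStats(m.astype(np.uint8),connectivity=8)
    i=1+np.argmax(s[1:,4]); return (l==i),s[i],ce[i]
def HSV(p):
    h=cv2.cvtColor(p,cv2.COLOR_RGB2HSV).astype(int); return h[...,0],h[...,1],h[...,2]
def port(p,c,pr=True):
    H,S,V=HSV(p); m=(H>=5)&(H<20)&(S>110)&(V>120); m[260:]=0
    m,s,ce=big(cv2.dilate(m.astype(np.uint8),np.ones((3,3)))>0)
    f=m.astype(np.uint8); cn,_=cv2.findContours(f,cv2.RETR_EXTERNAL,cv2.CHAIN_APPROX_NONE)
    w=onz(max(cn,key=len)[:,0],c,.14)[:,:2]
    r=cv2.minAreaRect((w*1000).astype(np.float32))
    if pr: print('port mm',r,s)
    return r
E
python3 - <<'E'
from h import *
p,d,c=load('w1')
r=port(p,c)
zoom(p,(100,70,340,270),3.2,'pics/w1a.png'); zoom(p,(290,110,470,300),3.2,'pics/w1b.png')
E
```

```text
port mm ((342.1814880371094, -285.2813720703125), (168.342529296875, 35.12678527832031), 87.111083984375) [   0    0  135   33 2417]
```

View pics/w1a.png

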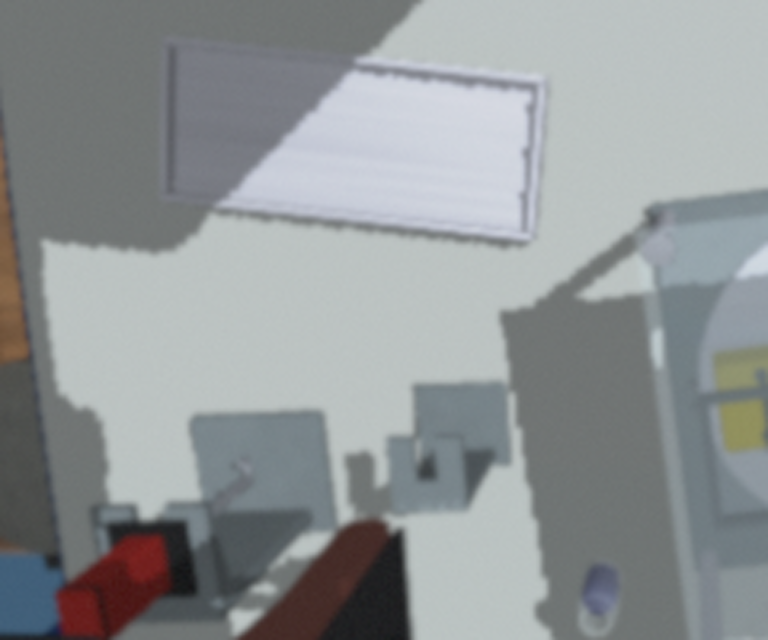

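View pics/w1b.png

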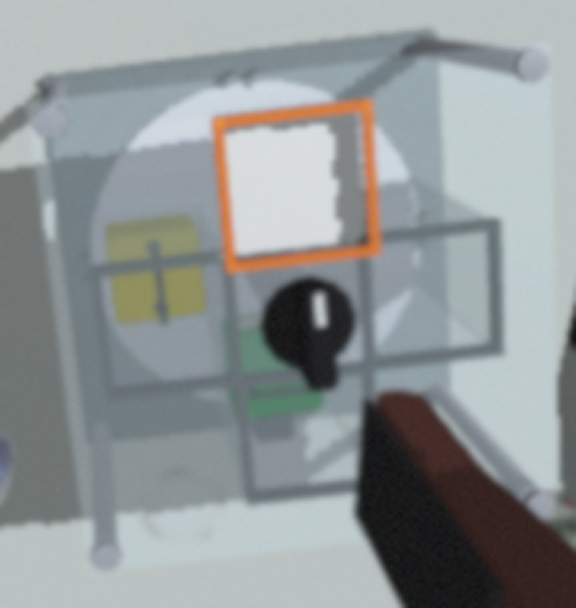

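```bash
sed -i 's/m\[260:\]=0/m[260:]=0; m[:, :250]=0; m[:60]=0; m[:,470:]=0/' h.py; python3 - <<'E'
from h import *
p,d,c=load('w1')
r=port(p,c)
Z=lambda a,off: np.array(a)/3.2+off
w=onz(Z([(214,118),(372,101),(380,253),(228,272)],(290,110)),c,.14); print(w, w.mean(0)); 
for i in range(4):
    e=w[(i+1)%4]-w[i]; print(np.degrees(np.arctan2(e[1],e[0])).round(1),np.linalg.norm(e).round(4))
print('knob line',onz(Z([(318,290),(322,328),(322,378)],(290,110)),c,.167))
t=onz(Z([(165,40),(547,78),(535,242),(165,198)],(100,70)),c,.014); print('tray',t,t.mean(0))
for i in range(4):
    e=t[(i+1)%4]-t[i]; print(np.degrees(np.arctan2(e[1],e[0])).round(1),np.linalg.norm(e).round(4))
t=onz(Z([(192,414),(325,411),(337,529)],(100,70)),c,.006);print('standbase',t)
t=onz(Z([(95,507),(208,503),(236,612)],(100,70)),c,.13);print('standplate',t)
t=onz(Z([(110,525),(187,520),(195,595)],(100,70)),c,.135);print('flange',t)
print('bottle',onz([(345*1,80)],c,.0)); print('petri,bottle,vial',onz([(386,57),(482,84),(288,258)],c,.0))
E
```

```text
port mm ((518.4237670898438, 85.803466796875), (62.972015380859375, 62.639617919921875), 7.048285961151123) [356 140  54  56 933]
[[0.49288039 0.0534387  0.14      ]
 [0.48597961 0.11250255 0.14      ]
 [0.54430902 0.11974976 0.14      ]
 [0.55222504 0.06100397 0.14      ]] [0.51884852 0.08667374 0.14      ]
96.7 0.0595
7.1 0.0588
-82.3 0.0593
-172.7 0.0598
knob line [[0.55203966 0.09036722 0.167     ]
 [0.56650673 0.09274525 0.167     ]
 [0.58597575 0.09399062 0.167     ]]
tray [[ 0.4098666  -0.24396896  0.014     ]
 [ 0.42841639 -0.06292098  0.014     ]
 [ 0.50540989 -0.0705072   0.014     ]
 [ 0.4838642  -0.25126306  0.014     ]] [ 0.45688927 -0.15716505  0.014     ]
84.2 0.182
-5.6 0.0774
-96.8 0.182
174.4 0.0744
standbase [[ 0.594928   -0.25274136  0.006     ]
 [ 0.59297009 -0.18252853  0.006     ]
 [ 0.65762918 -0.18127473  0.006     ]]
standplate [[ 0.60188967 -0.24154184  0.13      ]
 [ 0.59963123 -0.19320392  0.13      ]
 [ 0.6482858  -0.18660635  0.13      ]]
flange [[ 0.60785567 -0.23339666  0.135     ]
 [ 0.60529327 -0.20054606  0.135     ]
 [ 0.63849199 -0.20106322  0.135     ]]
bottle [[0.406032   0.04917564 0.        ]]
petri,bottle,vial [[ 0.37170017  0.1105361   0.        ]
 [ 0.40799274  0.2632937   0.        ]
 [ 0.70082089 -0.04182766  0.        ]]
```

```bash
python3 -c "
from h import *
go(.572,.0927,.26,np.radians(187.1))"
```

```text
t 3.03 tcp [0.5183 0.0024 0.3968] rpy [ 1.7999e+02 -1.0000e-01 -1.7937e+02] F [-0.7 -0.8 -0.5] gap 0.998 j6 -1.71
tool shift mm [-54.9  89.7 136.8] turn z deg -6.5 dist 173
```

Emit:
{"method": "move_arm", "body": {"increments": [[-0.3,[-0.009,0.015,0.023],[0,0,0]],[-0.3,[-0.009,0.015,0.023],[0,0,0]],[-0.3,[-0.009,0.015,0.023],[0,0,0]],[-0.3,[-0.009,0.015,0.023],[0,0,0]],[-0.3,[-0.009,0.015,0.023],[0,0,0]],[-0.3,[-0.01,0.0147,0.022],[0,0,0]],[-0.3,[0,0,0],[0,0,-6.5]],[-0.3,[0,0,0],[0,0,0]]]}}

```text
time_s: 3.7
tcp_pos: [0.5725, 0.0932, 0.2586]
orientation: [3.141, -0.004, -3.025]
wrist_force: [-0.9, 0.6, -1.3]
finger_gap: 0.651
```

```bash
python3 -c "
from h import *
go(.572,.0927,.20,np.radians(187.1))
shot('wrist','w2')"
```

```text
t 3.7 tcp [0.5725 0.0932 0.2586] rpy [ 179.99   -0.22 -173.3 ] F [-0.9  0.6 -1.3] gap 0.651 j6 -1.65
tool shift mm [ 0.3 -0.5 58.6] turn z deg -0.4 dist 59
```

View pics/w2.png

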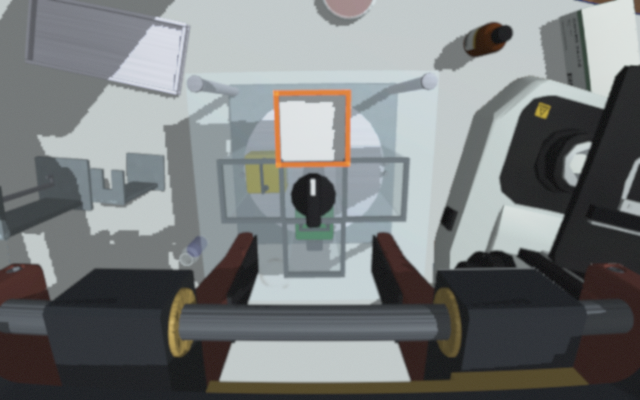

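```bash
python3 - <<'E'
from h import *
p,d,c=load('w2')
port(p,c)
H,S,V=HSV(p); m=V<60; m[:165]=0; m[232:]=0; m[:,:280]=0; m[:,345:]=0
m,s,ce=big(m); print(s,ce)
for r in range(172,230,4):
    q=np.nonzero(m[r])[0]; print(r,q.min() if len(q) else 0,q.max() if len(q) else 0,end=' | ')
print(onz([(313,187),(313.5,225)],c,.167)); print(onz([(313.5,196)],c,.144))
zoom(p,(240,150,400,260),4,'pics/w2z.png')
E
```

```text
port mm ((518.8485107421875, 85.16874694824219), (61.81275177001953, 61.82489776611328), 6.965989589691162) [ 273   89   79   80 1973]
[ 292  174   43   53 1406] [312.80369844 198.37553343]
172 0 0 | 176 304 320 | 180 299 327 | 184 295 330 | 188 293 332 | 192 292 334 | 196 292 333 | 200 293 333 | 204 294 332 | 208 296 329 | 212 301 325 | 216 306 319 | 220 307 319 | 224 307 319 | 228 0 0 | [[0.55922576 0.09091573 0.167     ]
 [0.58888386 0.09476981 0.167     ]]
[[0.57184126 0.09275606 0.144     ]]
```

View pics/w2z.png

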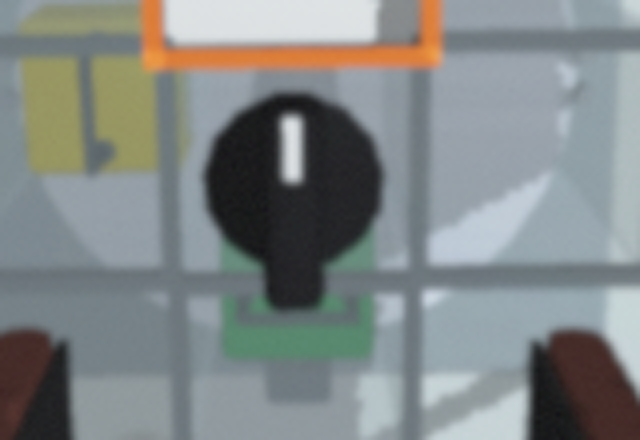

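Emit:
{"method": "move_arm", "body": {"increments": [[-0.3,[0,0,0.02],[0,0,-0.4]],[-0.3,[0,0,0.025],[0,0,0]],[-0.3,[0,0,0.025],[0,0,0]],[-0.3,[0,0,0.02],[0,0,0]],[-0.3,[0,0,0.012],[0,0,0]],[-0.3,[0,0,0.0065],[0,0,0]],[0.3,[0,0,0],[0,0,0]],[1,[0,0,0],[0,0,0]],[1,[0,0,0],[0,0,0]],[1,[0,0,0],[0,0,0]],[1,[0,0,0],[0,0,0]]]}}

```text
time_s: 4.67
tcp_pos: [0.5742, 0.0924, 0.1532]
orientation: [-3.141, 0.002, -3.021]
wrist_force: [-1.3, 0.5, 0.5]
finger_gap: 0.309
```

Emit:
{"method": "move_arm", "body": {"increments": [[1,[0,0,0.002],[0,0,0]],[1,[0,0,0],[0,0,0]],[1,[0,0,0],[0,0,0]],[1,[0,0,0],[0,0,0]],[1,[0,0,0],[0,0,0]]]}}

```text
time_s: 5.08
tcp_pos: [0.5735, 0.0922, 0.1502]
orientation: [-3.141, -0.0, -3.021]
wrist_force: [0.3, -0.7, 0.6]
finger_gap: 0.136
```

Emit:
{"method": "move_arm", "body": {"increments": [[1,[0,0,0],[0,0,4]],[1,[0,0,0],[0,0,7]],[1,[0,0,0],[0,0,7]],[1,[0,0,0],[0,0,7]],[1,[0,0,0],[0,0,7]],[1,[0,0,0],[0,0,7]],[1,[0,0,0],[0,0,7]],[1,[0,0,0],[0,0,7]],[1,[0,0,0],[0,0,7]],[1,[0,0,0],[0,0,7]],[1,[0,0,0],[0,0,7]],[1,[0,0,0],[0,0,7]]]}}

```text
time_s: 6.08
tcp_pos: [0.5727, 0.091, 0.1502]
orientation: [-3.139, 0.002, 1.843]
wrist_force: [-2.4, -6.9, 3.5]
finger_gap: 0.135
```

Emit:
{"method": "move_arm", "body": {"increments": [[1,[0,0,0],[0,0,6]],[1,[0,0,0],[0,0,3]],[1,[0,0,0],[0,0,0]],[1,[0,0,0],[0,0,0]]]}}

```text
time_s: 6.42
tcp_pos: [0.5725, 0.0909, 0.1502]
orientation: [-3.139, 0.002, 1.692]
wrist_force: [-3.5, -6.3, 4.2]
finger_gap: 0.133
```

```bash
python3 -c "
from h import *
go(.572,.0927,.15,np.radians(97.1)); print(sense()['moment'])"
```

```text
t 6.42 tcp [0.5725 0.0909 0.1502] rpy [-1.7987e+02  1.3000e-01  9.6920e+01] F [-3.5 -6.3  4.2] gap 0.133 j6 -0.08
tool shift mm [ 1.8 -0.3  0.2] turn z deg -0.2 dist 2
[-0.94995466  0.45995171  0.03514917]
```

Emit:
{"method": "move_arm", "body": {"increments": [[0.4,[0,0,0],[0,0,0]],[0.4,[0,0,0],[0,0,0]],[0.4,[0,0,0],[0,0,0]],[0.4,[0,0,-0.01],[0,0,0]],[0,[0,0,-0.025],[0,0,0]],[-0.3,[0,0,-0.04],[0,0,0]],[-0.3,[0,0,-0.04],[0,0,0]],[-0.3,[0,0,-0.04],[0,0,0]]]}}

```text
time_s: 7.08
tcp_pos: [0.573, 0.0927, 0.3074]
orientation: [-3.141, -0.0, 1.692]
wrist_force: [1.9, -0.8, -0.2]
finger_gap: 0.56
```

```bash
python3 -c "
from h import *
go(.56,-.21,.30,np.radians(181.5))
shot('wrist','w3')"
```

```text
t 7.08 tcp [0.573  0.0927 0.3074] rpy [-1.7998e+02 -1.0000e-02  9.6930e+01] F [ 1.9 -0.8 -0.2] gap 0.56 j6 -0.08
tool shift mm [-298.9  -49.4    7.4] turn z deg -84.6 dist 303
```

View pics/w3.png

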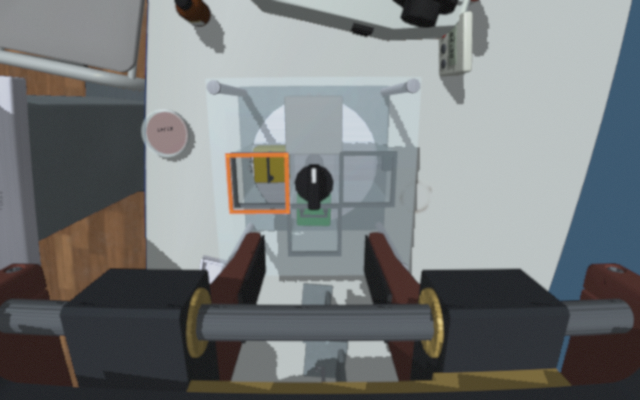

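```bash
python3 - <<'E'
from h import *
p,d,c=load('w3')
port(p,c)
zoom(p,(220,140,300,220),8,'pics/w3z.png')
E
```

```text
port mm ((528.727294921875, 86.71253204345703), (40.900421142578125, 62.359012603759766), 6.838916778564453) [249 151  42  64 876]
```

View pics/w3z.png

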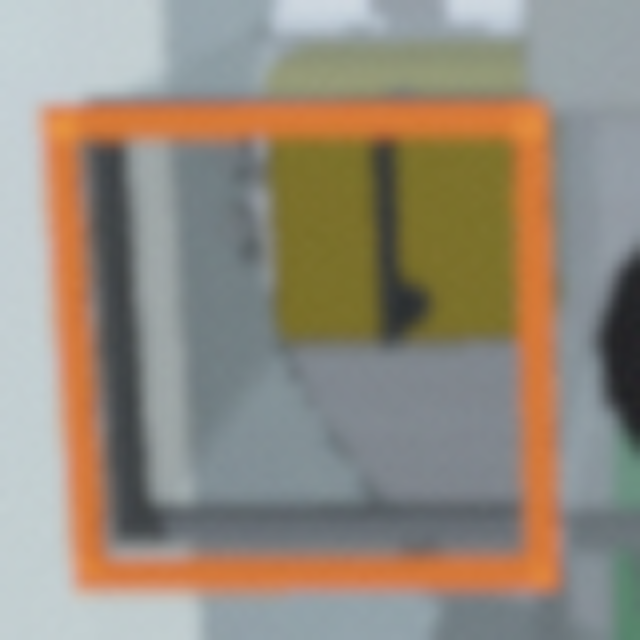

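```bash
python3 - <<'E'
from h import *
p,d,c=load('w3')
uv=np.array([(383,140),(396,345)])/8+[220,140]
w=onz(uv,c,.07); print(w)
P=np.array([.5187,.0855]); th=np.radians(7.05)
R=np.array([[np.cos(th),np.sin(th)],[-np.sin(th),np.cos(th)]])
print('in carousel frame rel port', (w[:,:2]-P)@R.T)
# leg base at z .046
print(((onz(np.array([(405,300)])/8+[220,140],c,.047)[:,:2])-P)@R.T)
E
```

```text
[[0.51768166 0.10055941 0.07      ]
 [0.52223423 0.07073579 0.07      ]]
in carousel frame rel port [[ 0.00083769  0.01507054]
 [ 0.00169542 -0.01508636]]
[[ 0.00026858 -0.0129816 ]]
```

Emit:
{"method": "move_arm", "body": {"increments": [[-0.3,[0,0,0],[0,0,-7.05]],[-0.3,[0,0,0],[0,0,-7.05]],[-0.3,[0,0,0],[0,0,-7.05]],[-0.3,[0,0,0],[0,0,-7.05]],[-0.3,[0,0,0],[0,0,-7.05]],[-0.3,[0,0,0],[0,0,-7.05]],[-0.3,[0,0,0],[0,0,-7.05]],[-0.3,[0,0,0],[0,0,-7.05]],[-0.3,[0,0,0],[0,0,-7.05]],[-0.3,[0,0,0],[0,0,-7.05]],[-0.3,[0,0,0],[0,0,-7.05]],[-0.3,[0,0,0],[0,0,-7.05]]]}}

```text
time_s: 8.13
tcp_pos: [0.5735, 0.0927, 0.3057]
orientation: [3.141, 0.001, -3.109]
wrist_force: [0.2, 0.2, -0.4]
finger_gap: 0.648
```

```bash
python3 -c "
from h import *
go(.58,-.17,.30,np.radians(181.5))
"
```

```text
t 8.13 tcp [0.5735 0.0927 0.3057] rpy [ 1.7999e+02  3.0000e-02 -1.7812e+02] F [ 0.2  0.2 -0.4] gap 0.648 j6 -1.56
tool shift mm [   2.1 -262.7    5.6] turn z deg 0.4 dist 263
```

Emit:
{"method": "move_arm", "body": {"increments": [[-0.3,[0,-0.02,0],[0,0,0]],[-0.3,[0,-0.035,0],[0,0,0]],[-0.3,[0,-0.04,0],[0,0,0]],[-0.3,[0,-0.04,0],[0,0,0]],[-0.3,[0,-0.04,0],[0,0,0]],[-0.3,[0,-0.04,0],[0,0,0]],[-0.3,[-0.02,-0.035,0],[0,0,0.4]],[-0.3,[-0.02,-0.025,0],[0,0,0]],[-0.3,[0,-0.01,0],[0,0,0]],[-0.3,[0,0,0],[0,0,0]]]}}

```text
time_s: 8.97
tcp_pos: [0.6213, -0.1941, 0.3049]
orientation: [-3.141, -0.0, -3.125]
wrist_force: [0.3, -0.1, -0.3]
finger_gap: 0.648
```

```bash
python3 -c "
from h import *
go(.622,-.217,.30,np.radians(181.5))
p,d,c=shot('wrist','w4')
"
```

```text
t 8.97 tcp [ 0.6213 -0.1941  0.3049] rpy [-1.7996e+02 -1.0000e-02 -1.7903e+02] F [ 0.3 -0.1 -0.3] gap 0.648 j6 -2.0
tool shift mm [ -0.3 -22.9   4.9] turn z deg -0.5 dist 23
```

View pics/w4.png

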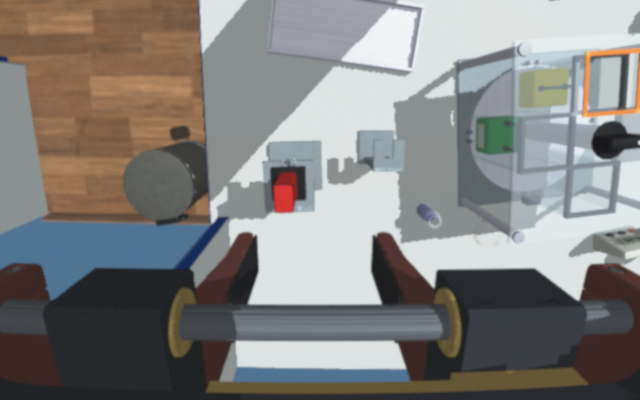

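```bash
python3 - <<'E'
from h import *
p,d,c=load('w4')
zoom(p,(250,130,340,225),7,'pics/w4z.png')
E
```

```text
(no output)
```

View pics/w4z.png

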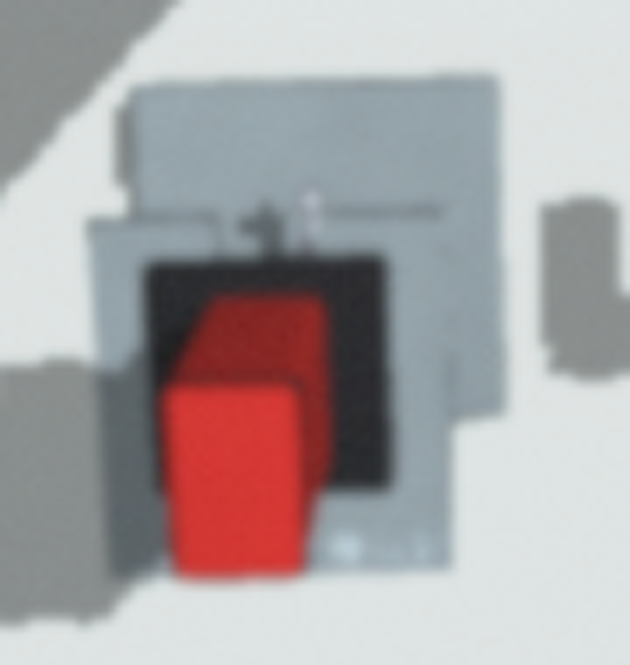

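```bash
python3 - <<'E'
from h import *
p,d,c=load('w4')
Z=lambda a: np.array(a)/7+[250,130]
def q(n,a,z):
    w=onz(Z(a),c,z)[:,:2]; print(n,(w*1000).round(1).tolist(),'mean',(w.mean(0)*1000).round(1),[ (np.degrees(np.arctan2(*(w[(i+1)%4]-w[i])[::-1])).round(1),(1000*np.linalg.norm(w[(i+1)%4]-w[i])).round(1)) for i in range(4)])
q('red top',[(163,388),(299,388),(303,574),(176,577)],.193)
q('flange',[(145,263),(388,258),(392,488),(157,491)],.135)
q('plate',[(90,219),(440,215),(452,570),(108,580)],.13)
E
```

```text
red top [[612.0, -227.1], [611.8, -211.4], [634.1, -210.9], [634.7, -225.9]] mean [ 623.2 -218.8] [(np.float64(91.0), np.float64(15.7)), (np.float64(1.3), np.float64(22.3)), (np.float64(-87.6), np.float64(14.9)), (np.float64(-176.9), np.float64(22.7))]
flange [[607.6, -236.1], [606.4, -202.7], [639.1, -201.7], [640.1, -234.8]] mean [ 623.3 -218.8] [(np.float64(92.1), np.float64(33.4)), (np.float64(1.6), np.float64(32.7)), (np.float64(-88.3), np.float64(33.1)), (np.float64(-177.8), np.float64(32.5))]
plate [[602.4, -244.3], [601.1, -195.6], [652.5, -193.0], [654.9, -242.7]] mean [ 627.7 -218.9] [(np.float64(91.6), np.float64(48.7)), (np.float64(2.9), np.float64(51.5)), (np.float64(-87.3), np.float64(49.7)), (np.float64(-178.3), np.float64(52.5))]
```

```bash
python3 -c "
from h import *
go(.6233,-.2188,.146,np.radians(181.8))
"
```

```text
t 9.02 tcp [ 0.6205 -0.192   0.3049] rpy [ 1.7996e+02 -4.0000e-02 -1.7896e+02] F [-0.3 -0.6  0.2] gap 0.649 j6 -2.0
tool shift mm [ -2.4 -26.9 158.9] turn z deg -0.8 dist 161
```

Emit:
{"method": "move_arm", "body": {"increments": [[-0.3,[-0.002,-0.026,0],[0,0,-0.7]],[-0.3,[0,0,0.02],[0,0,0]],[-0.3,[0,0,0.03],[0,0,0]],[-0.3,[0,0,0],[0,0,0]],[-0.3,[0,0,0],[0,0,0]]]}}

```text
time_s: 9.43
tcp_pos: [0.6215, -0.2152, 0.2542]
orientation: [3.139, -0.004, -3.108]
wrist_force: [0.5, 0.1, 0.0]
finger_gap: 0.647
```

```bash
python3 -c "
from h import *
go(.6233,-.2188,.146,np.radians(181.8))
go(.6233,-.2188,.146,np.radians(181.8))
p,d,c=shot('wrist','w5')
go(.6233,-.2188,.146,np.radians(181.8))
"
```

```text
t 9.43 tcp [ 0.6215 -0.2152  0.2542] rpy [ 179.86   -0.22 -178.1 ] F [0.5 0.1 0. ] gap 0.647 j6 -2.04
tool shift mm [ -2.1  -3.9 108.2] turn z deg 0.1 dist 108
t 9.43 tcp [ 0.6215 -0.2152  0.2542] rpy [ 179.86   -0.22 -178.1 ] F [0.5 0.1 0. ] gap 0.647 j6 -2.04
tool shift mm [ -2.1  -3.9 108.2] turn z deg 0.1 dist 108
t 9.48 tcp [ 0.6228 -0.2159  0.2559] rpy [ 1.7996e+02 -5.0000e-02 -1.7811e+02] F [ 0.2 -0.2  0.6] gap 0.65 j6 -2.04
tool shift mm [ -0.5  -3.  109.9] turn z deg 0.1 dist 110
```

View pics/w5.png

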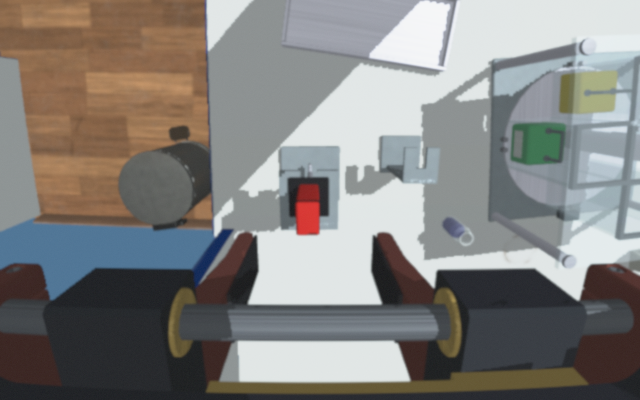

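```bash
python3 - <<'E'
from h import *
p,d,c=load('w5')
H,S,V=HSV(p); m=((H<6)|(H>174))&(S>180)&(V>180); m[260:]=0; m,s,ce=big(m); print(s,ce)
cn,_=cv2.findContours(m.astype(np.uint8),cv2.RETR_EXTERNAL,cv2.CHAIN_APPROX_NONE)
r=cv2.minAreaRect(max(cn,key=len)); print(r)
w=onz(cv2.boxPoints(r),c,.193); print(w.mean(0), np.linalg.norm(np.diff(w,axis=0),axis=1))
print('finger inner tips px', proj([[.6228,-.2159,.2555]],c))
E
```

```text
[297 203  22  30 619] [307.55250404 217.19386107]
((307.5, 217.5), (29.0, 21.0), 90.0)
[ 0.62243967 -0.21941281  0.193     ] [0.01395876 0.0204537  0.01428255]
finger inner tips px [[312.61644298 256.65608573]]
```

Emit:
{"method": "move_arm", "body": {"increments": [[-0.3,[-0.0005,-0.0032,0.01],[0,0,0]],[-0.3,[0,0,0.02],[0,0,0]],[-0.3,[0,0,0.03],[0,0,0]],[-0.3,[0,0,0.03],[0,0,0]],[-0.3,[0,0,0.015],[0,0,0]],[-0.3,[0,0,0.004],[0,0,0]],[0.3,[0,0,0],[0,0,0]],[1,[0,0,0],[0,0,0]],[1,[0,0,0],[0,0,0]],[1,[0,0,0],[0,0,0]],[1,[0,0,0],[0,0,0]],[1,[0,0,0],[0,0,0]]]}}

```text
time_s: 10.48
tcp_pos: [0.6244, -0.221, 0.1471]
orientation: [-3.141, 0.001, -3.11]
wrist_force: [-0.2, -0.1, -0.7]
finger_gap: 0.231
```

Emit:
{"method": "move_arm", "body": {"increments": [[1,[0,0,0],[0,0,0]],[1,[0,0,0],[0,0,0]],[1,[0,0,0],[0,0,0]]]}}

```text
time_s: 10.73
tcp_pos: [0.6242, -0.2208, 0.1468]
orientation: [-3.141, 0.001, -3.11]
wrist_force: [-1.6, 1.5, 5.0]
finger_gap: 0.183
```

Emit:
{"method": "move_arm", "body": {"increments": [[1,[0,0,-0.004],[0,0,0]],[1,[0,0,-0.01],[0,0,0]],[1,[0,0,-0.015],[0,0,0]],[1,[0,0,-0.02],[0,0,0]],[1,[0,0,-0.02],[0,0,0]],[1,[0,0,-0.02],[0,0,0]],[1,[0,0,-0.02],[0,0,0]],[1,[0,0,-0.02],[0,0,0]],[1,[0,0,-0.01],[0,0,0]],[1,[0,0,0],[0,0,0]]]}}

```text
time_s: 11.57
tcp_pos: [0.6253, -0.2214, 0.2884]
orientation: [-3.139, 0.005, -3.11]
wrist_force: [0.3, -0.7, -1.0]
finger_gap: 0.184
```

```bash
python3 -c "
from h import *
go(.5,-.15,.287,np.radians(7))
p,d,c=shot('scene','s2')
zoom(p,(300,100,540,300),3.2,'pics/s2z.png')
p,d,c=shot('wrist','w6')
zoom(p,(240,180,400,280),4,'pics/w6z.png')
"
```

```text
t 11.57 tcp [ 0.6253 -0.2214  0.2884] rpy [-179.85    0.26 -178.18] F [ 0.3 -0.7 -1. ] gap 0.184 j6 -2.05
tool shift mm [122.9  75.3   0.7] turn z deg 174.8 dist 144
```

View pics/s2z.png

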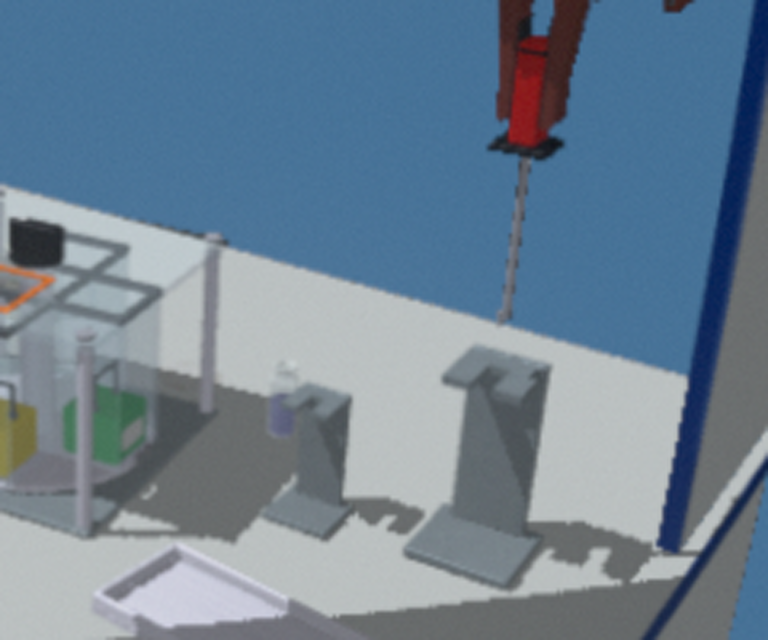

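View pics/w6.png

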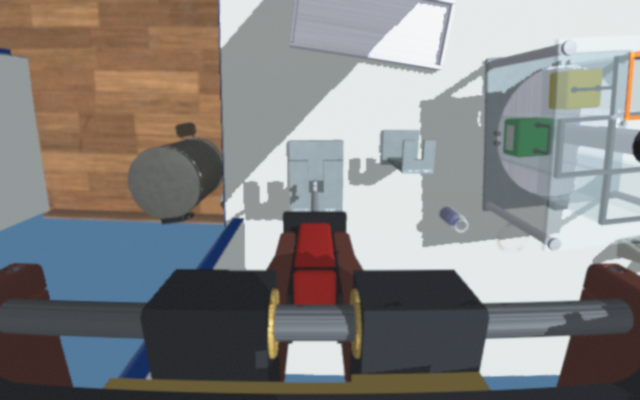

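```bash
cat >> h.py <<'E'
# nominal camera in tool
CT=np.array([.0714,-.0002,-.1623]); 
def tool2px(P,c,pos,R): return proj(R.apply(np.atleast_2d(P))+pos,c)
E
python3 - <<'E'
from h import *
p,d,c=load('w6'); pos,R=pose()
print(tool2px([[.010,0,.113],[.010,0,.122],[0,0,.122],[.017,.017,.012],[.017,-.017,.012]],c,pos,R))
zoom(p,(270,170,360,230),8,'pics/w6z.png')
E
```

```text
[[314.67164165 183.23260206]
 [314.6596979  180.9086316 ]
 [314.65156659 192.52236519]
 [347.17967268 211.66279778]
 [282.60353872 211.63924168]]
```

View pics/w6z.png

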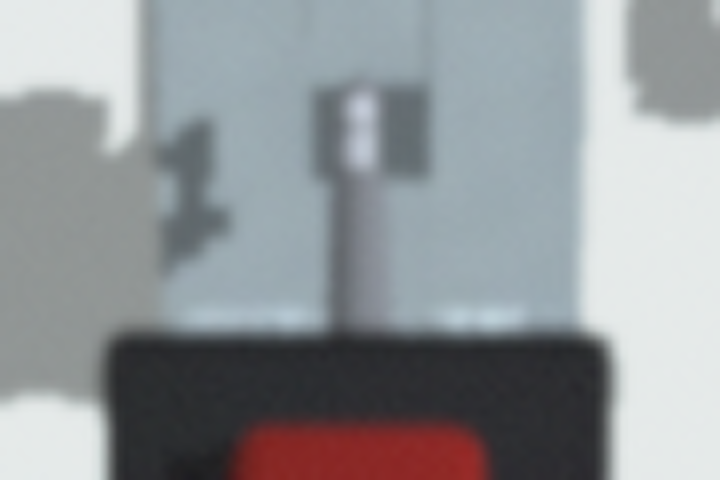

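```bash
cat >> h.py <<'E'
PORT=np.array([.5187,.0855]); TH=np.radians(7.05)
def car(dx,dy): 
    return PORT+np.array([np.cos(TH)*dx-np.sin(TH)*dy, np.sin(TH)*dx+np.cos(TH)*dy])
E
python3 -c "
from h import *
a=car(.0167,0);print(a)
go(.54,-.10,.31)
go(*a,.30,np.radians(186.5))
"
```

```text
[0.53527374 0.08754968]
t 11.67 tcp [ 0.6237 -0.2207  0.2849] rpy [-1.8000e+02 -1.0000e-02 -1.7819e+02] F [-0.2 -0.5 -1.1] gap 0.181 j6 -2.05
tool shift mm [ 79.8 123.2 -25.1] turn z deg 0 dist 149
t 11.67 tcp [ 0.6237 -0.2207  0.2849] rpy [-1.8000e+02 -1.0000e-02 -1.7819e+02] F [-0.2 -0.5 -1.1] gap 0.181 j6 -2.05
tool shift mm [ 78.6 310.8 -15.1] turn z deg -4.7 dist 321
```

Emit:
{"method": "move_arm", "body": {"increments": [[1,[0.015,0.01,-0.01],[0,0,0]],[1,[0.02,0.02,-0.01],[0,0,-1]],[1,[0.02,0.03,-0.005],[0,0,-1]],[1,[0.02,0.03,0],[0,0,-1]],[1,[0.004,0.035,0],[0,0,-1]],[1,[0,0.035,0],[0,0,-0.7]],[1,[0,0.035,0],[0,0,0]],[1,[0,0.035,0],[0,0,0]],[1,[0,0.03,0],[0,0,0]],[1,[0,0.02,0],[0,0,0]],[1,[0,0.01,0],[0,0,0]],[1,[0,0,0],[0,0,0]]]}}

```text
time_s: 12.67
tcp_pos: [0.5182, 0.0659, 0.3089]
orientation: [3.141, -0.003, -3.025]
wrist_force: [0.5, -0.7, -0.4]
finger_gap: 0.181
```

```bash
python3 -c "
from h import *
a=car(.0167,0)
go(*a,.30,np.radians(186.5))
p,d,c=shot('wrist','w7')
port(p,c)
"
```

```text
t 12.67 tcp [0.5182 0.0659 0.3089] rpy [ 1.7996e+02 -1.4000e-01 -1.7334e+02] F [ 0.5 -0.7 -0.4] gap 0.181 j6 -1.69
tool shift mm [-19.5  19.5   8.8] turn z deg 0.2 dist 29
port mm ((518.3079223632812, 85.59190368652344), (60.759010314941406, 62.188053131103516), 6.729599475860596) [ 302  154   65   62 1209]
```

View pics/w7.png

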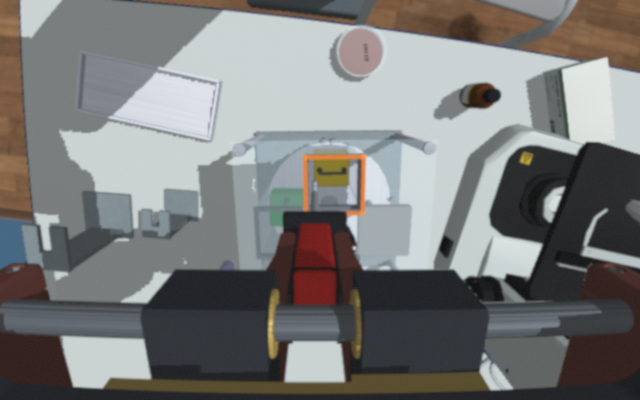

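```bash
python3 -c "
from h import *
p,d,c=load('w7')
zoom(p,(295,148,375,222),8,'pics/w7z.png')
"
```

```text
(no output)
```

View pics/w7z.png

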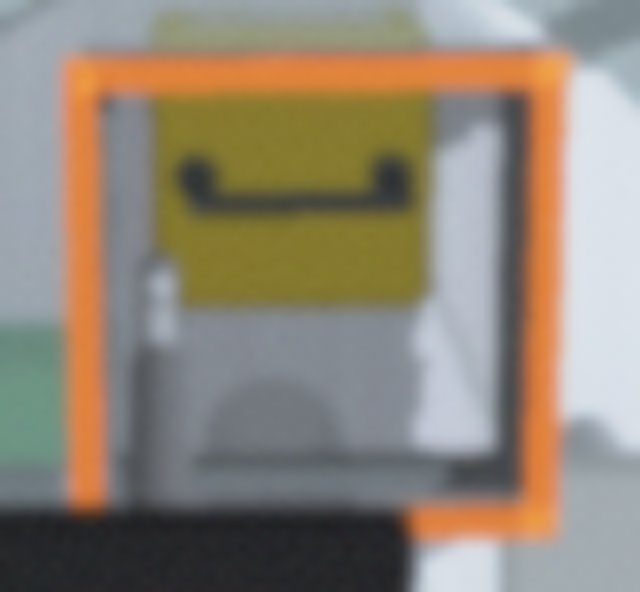

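Emit:
{"method": "move_arm", "body": {"increments": [[1,[-0.01,0.01,0],[0,0,0.2]],[1,[-0.0095,0.0095,0],[0,0,0]],[1,[0,0,0],[0,0,0]],[1,[0,0,0],[0,0,0]]]}}

```text
time_s: 13.05
tcp_pos: [0.5375, 0.0857, 0.3098]
orientation: [-3.141, -0.0, -3.031]
wrist_force: [-0.2, -0.1, -1.0]
finger_gap: 0.181
```

```bash
python3 -c "
from h import *
a=car(.0167,0)
go(*a,.30,np.radians(186.5))
p,d,c=shot('wrist','w8')
zoom(p,(270,130,370,220),8,'pics/w8z.png')
"
```

```text
t 13.05 tcp [0.5375 0.0857 0.3098] rpy [-1.7998e+02 -2.0000e-02 -1.7369e+02] F [-0.2 -0.1 -1. ] gap 0.181 j6 -1.65
tool shift mm [2.  2.1 9.8] turn z deg -0.2 dist 10
```

View pics/w8z.png

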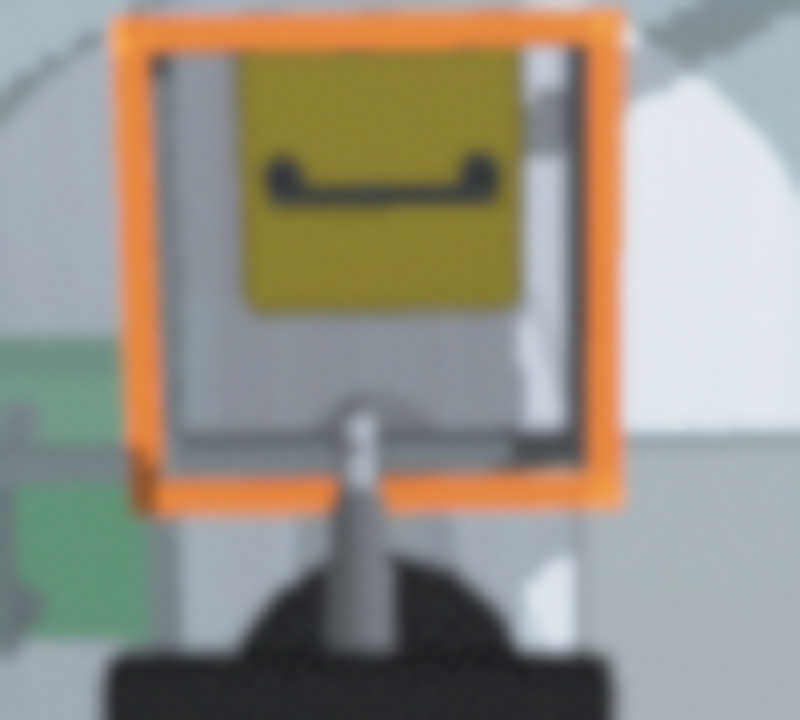

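```bash
python3 -c "
from h import *
p,d,c=load('w8')
w=onz(np.array([(275,196),(490,194)])/8+[270,130],c,.07)[:,:2]; 
R=np.array([[np.cos(TH),np.sin(TH)],[-np.sin(TH),np.cos(TH)]])
print(w,(w-PORT)@R.T*1000)
p,d,c=load('w7')
w=onz(np.array([(200,205),(405,203)])/8+[295,148],c,.07)[:,:2]; print((w-PORT)@R.T*1000)
"
```

```text
[[0.52121064 0.07271713]
 [0.51749915 0.1035043 ]] [[  0.92275133 -12.9943699 ]
 [  1.01799368  18.01556112]]
[[  1.23484432 -12.16816984]
 [  1.12371058  17.75119523]]
```

```bash
python3 -c "
from h import *
a=car(.0166,.0012);print(a)
go(*a,.212,np.radians(186.5))
"
```

```text
[0.53502721 0.08872834]
t 13.1 tcp [0.537  0.0854 0.3098] rpy [-1.7998e+02 -4.0000e-02 -1.7369e+02] F [-0.4  1.1  0.1] gap 0.178 j6 -1.65
tool shift mm [ 1.5  3.5 97.8] turn z deg -0.2 dist 98
```

Emit:
{"method": "move_arm", "body": {"increments": [[1,[0.0015,0.0035,0],[0,0,0]],[1,[0,0,0.01],[0,0,0]],[1,[0,0,0.015],[0,0,0]],[1,[0,0,0.015],[0,0,0]],[1,[0,0,0.015],[0,0,0]],[1,[0,0,0.015],[0,0,0]],[1,[0,0,0.015],[0,0,0]],[1,[0,0,0.012],[0,0,0]],[1,[0,0,0],[0,0,0]],[1,[0,0,0],[0,0,0]]]}}

```text
time_s: 13.93
tcp_pos: [0.5337, 0.0889, 0.2123]
orientation: [3.142, -0.002, -3.032]
wrist_force: [0.2, -0.2, -0.7]
finger_gap: 0.182
```

```bash
python3 -c "
from h import *
a=car(.0166,.0012);print(a)
go(*a,.177,np.radians(186.5))
p,d,c=shot('wrist','w9')
zoom(p,(250,100,380,220),6,'pics/w9z.png')
"
```

```text
[0.53502721 0.08872834]
t 13.93 tcp [0.5337 0.0889 0.2123] rpy [ 1.8000e+02 -1.3000e-01 -1.7369e+02] F [ 0.2 -0.2 -0.7] gap 0.182 j6 -1.64
tool shift mm [-1.4 -0.4 35.3] turn z deg -0.2 dist 35
```

View pics/w9z.png

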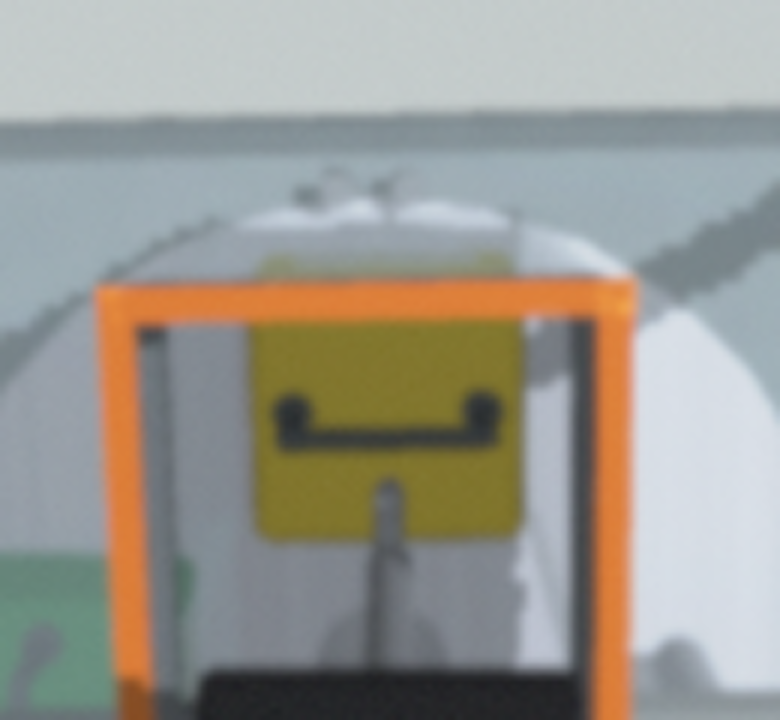

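```bash
python3 -c "
from h import *
p,d,c=load('w9')
R=np.array([[np.cos(TH),np.sin(TH)],[-np.sin(TH),np.cos(TH)]])
f=lambda a,z: print(((onz(np.array([a])/6+[250,100],c,z)[:,:2]-PORT)@R.T*1000).round(1))
f((388,480),.0985); f((388,438),.07); f((278,440),.07); f((495,436),.07)
"
```

```text
[[1.3 2.3]]
[[0.8 2.4]]
[[  0.9 -13.9]]
[[ 0.7 18.2]]
```

Emit:
{"method": "move_arm", "body": {"increments": [[1,[-0.004,0,0],[0,0,0]],[1,[0,0,0.006],[0,0,0]],[1,[0,0,0.006],[0,0,0]],[1,[0,0,0],[0,0,0]],[1,[0,0,0],[0,0,0]]]}}

```text
time_s: 14.4
tcp_pos: [0.5383, 0.0895, 0.2007]
orientation: [-3.142, -0.001, -3.031]
wrist_force: [-0.3, -0.0, -1.8]
finger_gap: 0.18
```

```bash
python3 -c "
from h import *
a=car(.0166,.0012);print(a)
go(*a,.177,np.radians(186.5))
p,d,c=shot('wrist','w10')
go(*a,.177,np.radians(186.5))
zoom(p,(270,130,370,220),8,'pics/w10z.png')
"
```

```text
[0.53502721 0.08872834]
t 14.4 tcp [0.5383 0.0895 0.2007] rpy [-1.8000e+02 -5.0000e-02 -1.7369e+02] F [-0.3 -0.  -1.8] gap 0.18 j6 -1.64
tool shift mm [ 3.3 -0.5 23.7] turn z deg -0.2 dist 24
t 14.45 tcp [0.5385 0.0896 0.201 ] rpy [-1.8000e+02 -2.0000e-02 -1.7368e+02] F [ 0.6 -0.5 -0.3] gap 0.181 j6 -1.64
tool shift mm [ 3.5 -0.5 24. ] turn z deg -0.2 dist 24
```

View pics/w10z.png

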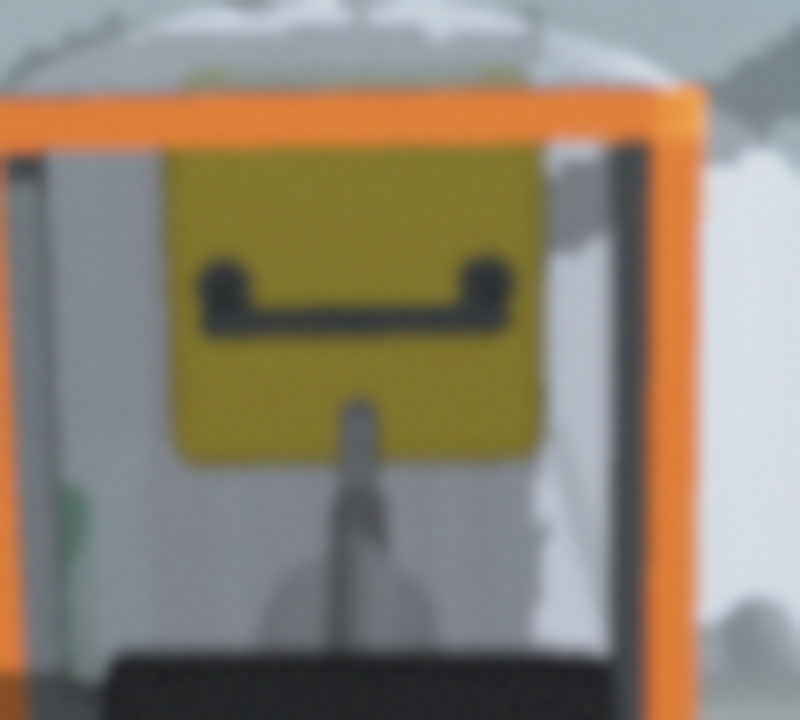

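```bash
python3 -c "
from h import *
p,d,c=load('w10')
R=np.array([[np.cos(TH),np.sin(TH)],[-np.sin(TH),np.cos(TH)]])
f=lambda a,z: print(((onz(np.array([a])/8+[270,130],c,z)[:,:2]-PORT)@R.T*1000).round(1))
f((358,400),.088); f((358,322),.07);f((358,460),.079); f((358,490),.079)
"
```

```text
[[5.8 2.4]]
[[1.1 2.5]]
[[14.1  2.3]]
[[17.3  2.3]]
```

Emit:
{"method": "move_arm", "body": {"increments": [[1,[0,0,0.008],[0,0,0]],[1,[0,0,0.008],[0,0,0]],[1,[0,0,0.008],[0,0,0]],[1,[0,0,0],[0,0,0]],[1,[0,0,0],[0,0,0]]]}}

```text
time_s: 14.87
tcp_pos: [0.5378, 0.0895, 0.1762]
orientation: [3.142, -0.002, -3.031]
wrist_force: [0.1, -0.1, -0.9]
finger_gap: 0.18
```

```bash
python3 -c "
from h import *
a=car(.0166,.0012);print(a)
go(*a,.177,np.radians(186.5))
p,d,c=shot('wrist','w11')
zoom(p,(270,130,370,220),8,'pics/w11z.png')
"
```

```text
[0.53502721 0.08872834]
t 14.87 tcp [0.5378 0.0895 0.1762] rpy [ 1.8000e+02 -1.2000e-01 -1.7368e+02] F [ 0.1 -0.1 -0.9] gap 0.18 j6 -1.64
tool shift mm [ 2.9 -0.5 -0.8] turn z deg -0.2 dist 3
```

View pics/w11z.png

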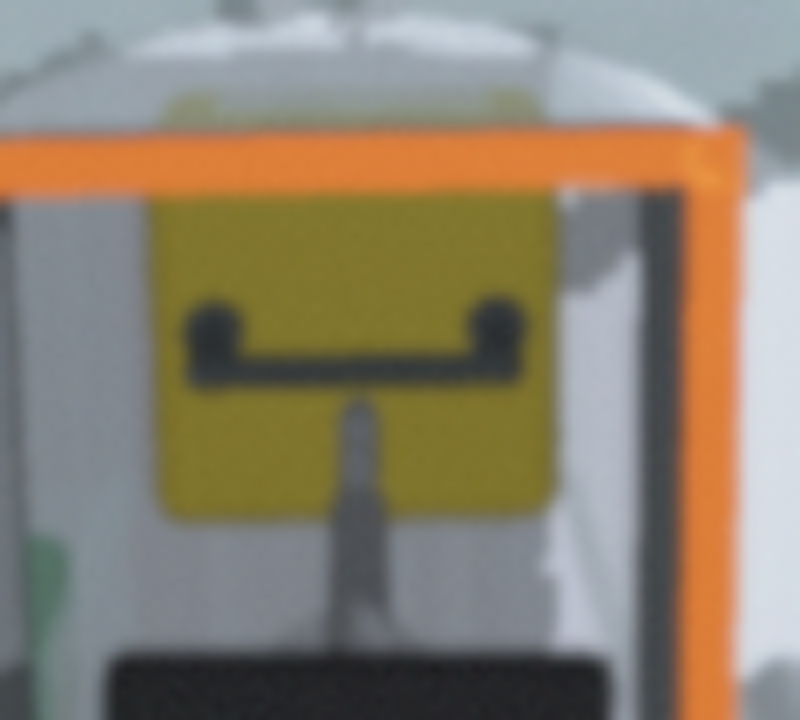

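Emit:
{"method": "move_arm", "body": {"increments": [[1,[0.003,0,0],[0,0,0]],[1,[0.003,0,0],[0,0,0]],[1,[0.003,0,0],[0,0,0]],[1,[0.002,0,0],[0,0,0]],[1,[0.001,0,0],[0,0,0]],[1,[0.001,0,0],[0,0,0]],[1,[0,0,0],[0,0,0]],[1,[0,0,0],[0,0,0]]]}}

```text
time_s: 15.58
tcp_pos: [0.5258, 0.0881, 0.1772]
orientation: [-3.141, 0.0, -3.031]
wrist_force: [0.3, -0.3, -0.1]
finger_gap: 0.182
```

```bash
python3 -c "
from h import *
p,d,c=shot('wrist','w12')
go(.5378,.0895,.177)
zoom(p,(270,130,370,220),8,'pics/w12z.png')
"
```

```text
t 15.63 tcp [0.5258 0.0881 0.1772] rpy [-1.7999e+02  1.0000e-02 -1.7368e+02] F [ 0.4 -0.8 -1.6] gap 0.18 j6 -1.64
tool shift mm [-12.1   0.    0.2] turn z deg 0 dist 12
```

View pics/w12z.png

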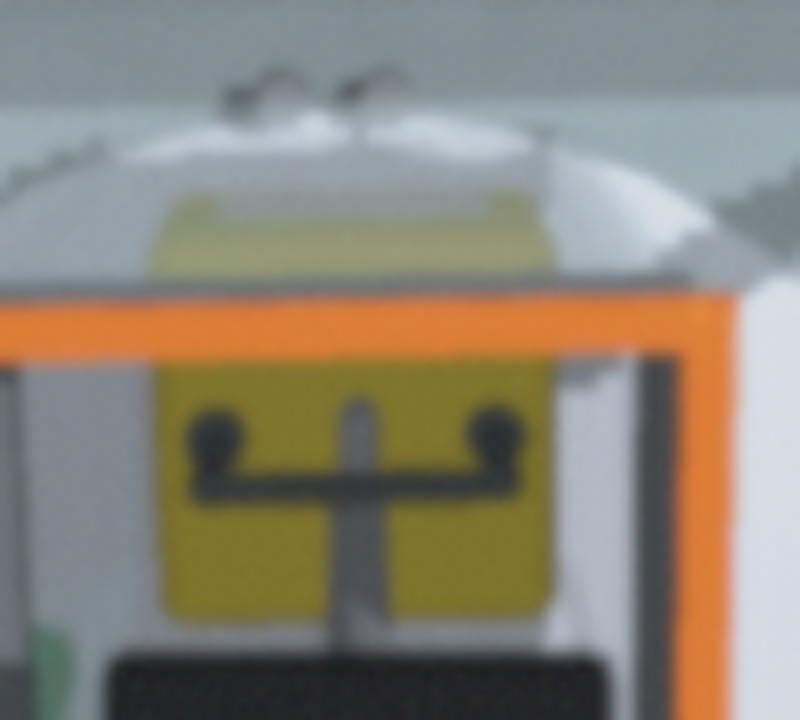

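Emit:
{"method": "move_arm", "body": {"increments": [[1,[0,0,-0.004],[0,0,0]],[1,[0,0,-0.004],[0,0,0]],[1,[0,0,-0.003],[0,0,0]],[1,[0,0,-0.003],[0,0,0]],[1,[0,0,-0.003],[0,0,0]],[1,[0,0,-0.003],[0,0,0]],[1,[0,0,-0.003],[0,0,0]],[1,[0,0,-0.003],[0,0,0]],[1,[0,0,0],[0,0,0]],[1,[0,0,0],[0,0,0]]]}}

```text
time_s: 16.47
tcp_pos: [0.5258, 0.0881, 0.2033]
orientation: [-3.141, 0.0, -3.031]
wrist_force: [0.9, -0.9, -2.3]
finger_gap: 0.18
```

```bash
python3 -c "
from h import *
p,d,c=shot('wrist','w13')
go(.5378,.0895,.177)
zoom(p,(240,110,380,230),5,'pics/w13z.png')
"
```

```text
t 16.52 tcp [0.5257 0.0881 0.2031] rpy [-179.99   -0.   -173.68] F [ 0.4  0.2 -2. ] gap 0.184 j6 -1.64
tool shift mm [-12.2   0.   26.1] turn z deg 0 dist 29
```

View pics/w13z.png

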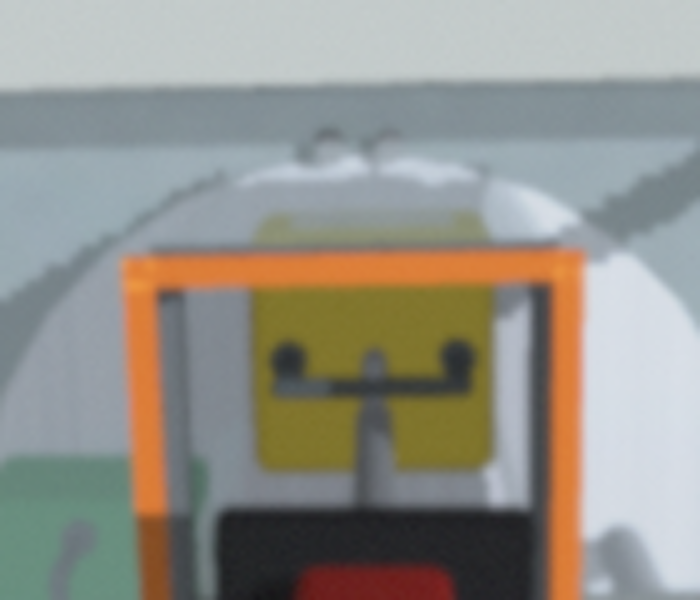

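Emit:
{"method": "move_arm", "body": {"increments": [[1,[0.0015,-0.002,-0.003],[0,0,0]],[1,[0,0,-0.008],[0,0,0]],[1,[0,0,-0.01],[0,0,0]],[1,[0,0,-0.012],[0,0,0]],[1,[0,0,-0.012],[0,0,0]],[1,[0,0,-0.012],[0,0,0]],[1,[0,0,-0.012],[0,0,0]],[1,[0,0,-0.012],[0,0,0]],[1,[0,0,-0.012],[0,0,0]],[1,[0,0,-0.012],[0,0,0]],[1,[0,0,-0.012],[0,0,0]],[1,[0,0,-0.008],[0,0,0]]]}}

```text
time_s: 17.52
tcp_pos: [0.525, 0.086, 0.3305]
orientation: [-3.141, 0.003, -3.031]
wrist_force: [0.1, 0.2, -1.0]
finger_gap: 0.181
```

Emit:
{"method": "move_arm", "body": {"increments": [[1,[0,0,-0.012],[0,0,0]],[1,[0,0,-0.015],[0,0,0]],[1,[0,0,-0.01],[0,0,0]],[1,[0,0,0],[0,0,0]]]}}

```text
time_s: 17.85
tcp_pos: [0.5257, 0.0861, 0.3679]
orientation: [-3.141, 0.005, -3.031]
wrist_force: [0.8, -0.2, -1.7]
finger_gap: 0.181
```

```bash
python3 -c "
from h import *
p,d,c=shot('wrist','w14')
p,d,c=shot('scene','s3')
go(.5378,.0895,.177)
zoom(p,(240,80,480,280),3.2,'pics/s3z.png')
"
```

```text
t 17.95 tcp [0.5245 0.086  0.3654] rpy [-1.7999e+02  5.0000e-02 -1.7368e+02] F [ 0.9  0.4 -2.3] gap 0.18 j6 -1.65
tool shift mm [-13.4   2.  188.4] turn z deg 0 dist 189
```

View pics/w14.png

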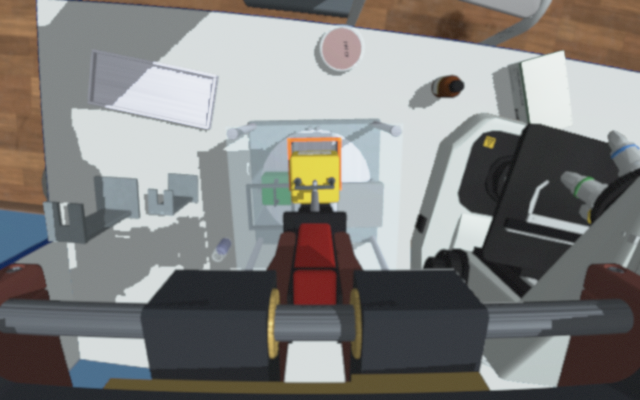

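View pics/s3z.png

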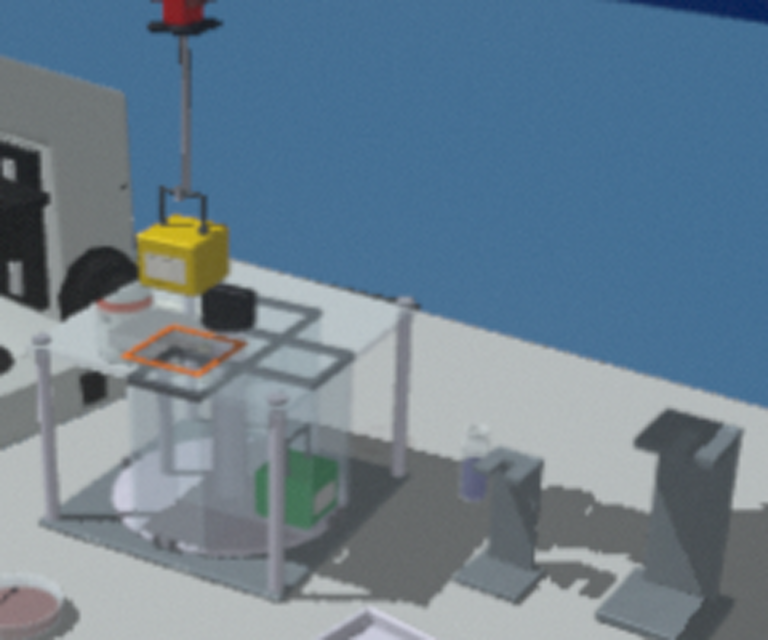

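```bash
python3 -c "
from h import *
p,d,c=load('w14')
zoom(p,(80,40,230,140),5,'pics/w14z.png')
"
```

```text
(no output)
```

View pics/w14z.png

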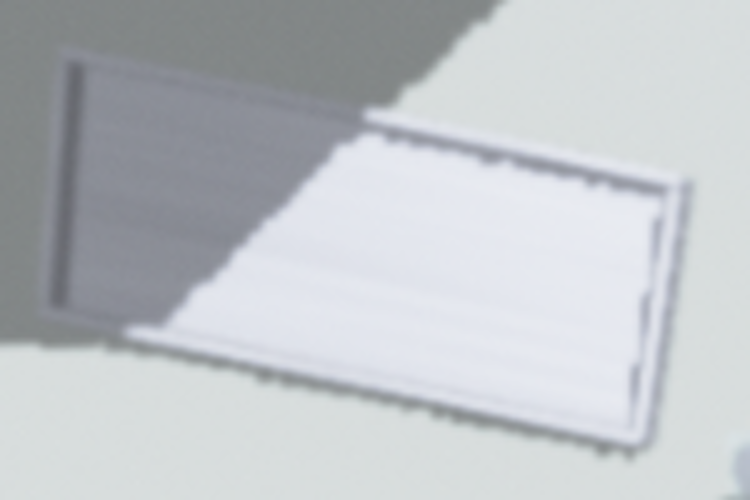

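```bash
cat >> h.py <<'E'
def tray(px,c,z=.014):
    t=onz(px,c,z)[:,:2]; ce=t.mean(0)
    a=[np.arctan2(*(t[1]-t[0])[::-1])-np.pi/2, np.arctan2(*(t[2]-t[3])[::-1])-np.pi/2]
    print('tray corners',(t*1000).round(0).tolist(),'c',(ce*1000).round(1),'yaw',np.degrees(a).round(1)); return ce,np.mean(a)
def intray(ce,a,dx,dy): return ce+np.array([np.cos(a)*dx-np.sin(a)*dy,np.sin(a)*dx+np.cos(a)*dy])
E
python3 -c "
from h import *
p,d,c=load('w14')
# order: (-x,-y),(-x,+y),(+x,+y),(+x,-y)
ce,a=tray(np.array([(62,50),(693,180),(648,447),(42,318)])/5+[80,40],c)
print(intray(ce,a,0,-.045),intray(ce,a,0,.045))
b=intray(ce,a,.005,-.042); print('tcp',b)
go(*b,.37,np.pi+a)
"
```

```text
tray corners [[409.0, -244.0], [429.0, -60.0], [505.0, -70.0], [485.0, -252.0]] c [ 457.  -156.8] yaw [-6.1 -6.2]
[ 0.45213013 -0.20149863] [ 0.46177497 -0.11201692]
tcp [ 0.45742283 -0.19905174]
t 17.95 tcp [0.5245 0.086  0.3654] rpy [-1.7999e+02  5.0000e-02 -1.7368e+02] F [ 0.9  0.4 -2.3] gap 0.18 j6 -1.65
tool shift mm [  98.1 -275.9   -4.6] turn z deg 12.5 dist 293
```

Emit:
{"method": "move_arm", "body": {"increments": [[1,[0.003,-0.009,0],[0,0,0]],[1,[0.006,-0.016,0],[0,0,0]],[1,[0.008,-0.024,0],[0,0,0]],[1,[0.011,-0.032,0],[0,0,0]],[1,[0.012,-0.035,0],[0,0,0]],[1,[0.012,-0.035,0],[0,0,0]],[1,[0.012,-0.035,0],[0,0,0]],[1,[0.011,-0.03,0],[0,0,0]],[1,[0.009,-0.024,0],[0,0,0]],[1,[0.007,-0.017,0],[0,0,0]],[1,[0.004,-0.011,0],[0,0,0]],[1,[0.002,-0.006,0],[0,0,0]]]}}

```text
time_s: 18.95
tcp_pos: [0.4571, -0.1984, 0.3644]
orientation: [3.141, -0.002, -3.033]
wrist_force: [0.8, 0.6, -1.1]
finger_gap: 0.181
```

Emit:
{"method": "move_arm", "body": {"increments": [[1,[0,0,0],[0,0,3]],[1,[0,0,0],[0,0,4]],[1,[0,0,0],[0,0,3]],[1,[0,0,0],[0,0,2.5]],[1,[0,0,0],[0,0,0]],[1,[0,0,0],[0,0,0]],[1,[0,0,0],[0,0,0]]]}}

```text
time_s: 19.53
tcp_pos: [0.4582, -0.1965, 0.365]
orientation: [3.141, -0.0, 3.036]
wrist_force: [0.4, -0.1, -0.7]
finger_gap: 0.185
```

```bash
python3 -c "
from h import *
p,d,c=shot('wrist','w15')
go(.4574,-.199,.2,np.radians(173.9))
"
```

```text
t 19.58 tcp [ 0.4582 -0.1966  0.365 ] rpy [ 1.7999e+02 -2.0000e-02  1.7391e+02] F [-0.1  0.4 -0.9] gap 0.177 j6 -2.01
tool shift mm [  0.5  -2.5 165. ] turn z deg 0.0 dist 165
```

View pics/w15.png

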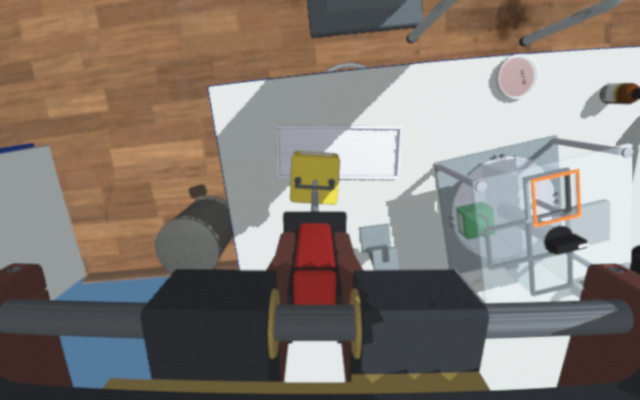

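```bash
python3 -c "
from h import *
p,d,c=load('w15')
zoom(p,(260,110,420,220),5,'pics/w15z.png')
ce,a=tray(np.array([(278,126),(400,129),(398,178.5),(277,175)]),c)
print(intray(ce,a,.005,-.042))
"
```

```text
tray corners [[409.0, -244.0], [431.0, -68.0], [504.0, -74.0], [480.0, -254.0]] c [ 456.1 -160. ] yaw [-7.3 -7.7]
[ 0.45552647 -0.2023146 ]
```

View pics/w15z.png

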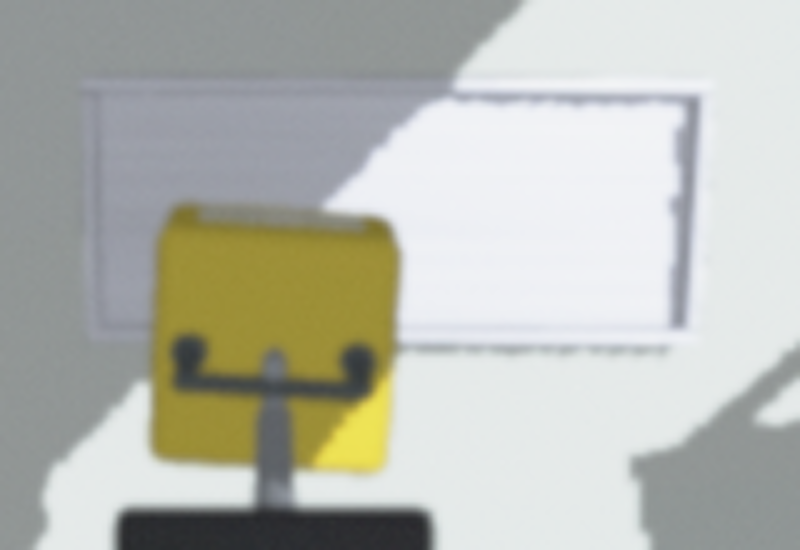

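Emit:
{"method": "move_arm", "body": {"increments": [[1,[0.001,-0.003,0.006],[0,0,0]],[1,[0,0,0.012],[0,0,0]],[1,[0,0,0.018],[0,0,0]],[1,[0,0,0.022],[0,0,0]],[1,[0,0,0.024],[0,0,0]],[1,[0,0,0.024],[0,0,0]],[1,[0,0,0.02],[0,0,0]],[1,[0,0,0.016],[0,0,0]],[1,[0,0,0.01],[0,0,0]],[1,[0,0,0.006],[0,0,0]],[1,[0,0,0],[0,0,0]],[1,[0,0,0],[0,0,0]]]}}

```text
time_s: 20.58
tcp_pos: [0.4571, -0.2002, 0.2075]
orientation: [-3.141, 0.0, 3.034]
wrist_force: [-0.7, -0.7, -1.6]
finger_gap: 0.177
```

```bash
python3 -c "
from h import *
p,d,c=shot('wrist','w16')
go(.4573,-.20,.182,np.radians(173.9))
zoom(p,(150,60,470,240),2.5,'pics/w16z.png')
"
```

```text
t 20.63 tcp [ 0.4574 -0.2003  0.208 ] rpy [-1.7996e+02  8.0000e-02  1.7382e+02] F [ 0.4  0.5 -1.3] gap 0.183 j6 -2.01
tool shift mm [ 0.2  0.3 26. ] turn z deg -0.1 dist 26
```

View pics/w16z.png

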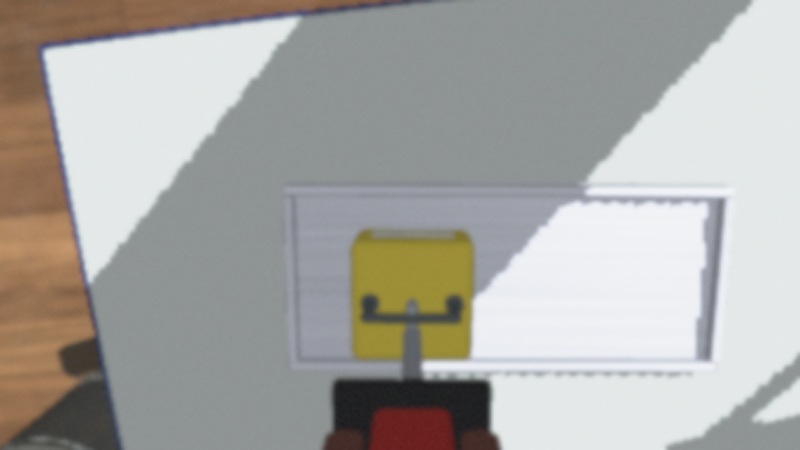

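Emit:
{"method": "move_arm", "body": {"increments": [[1,[0,0,0.008],[0,0,0]],[1,[0,0,0.007],[0,0,0]],[1,[0,0,0.005],[0,0,0]],[1,[0,0,0.003],[0,0,0]],[1,[0,0,0.003],[0,0,0]],[1,[0,0,0.003],[0,0,0]],[1,[0,0,0.003],[0,0,0]],[1,[0,0,0.003],[0,0,0]],[1,[0,0,0],[0,0,0]],[1,[0,0,0],[0,0,0]]]}}

```text
time_s: 21.47
tcp_pos: [0.4568, -0.1999, 0.1721]
orientation: [3.142, -0.0, 3.034]
wrist_force: [0.1, 0.1, -1.2]
finger_gap: 0.179
```

```bash
python3 -c "
from h import *
p,d,c=shot('wrist','w17')
go(.4573,-.20,.172,np.radians(173.9))
zoom(p,(230,120,400,230),4.5,'pics/w17z.png')
"
```

```text
t 21.52 tcp [ 0.4569 -0.2     0.1722] rpy [-1.7999e+02  1.0000e-02  1.7382e+02] F [ 0.9  0.8 -0.5] gap 0.185 j6 -2.01
tool shift mm [-0.4 -0.   0.2] turn z deg -0.1 dist 0
```

View pics/w17z.png

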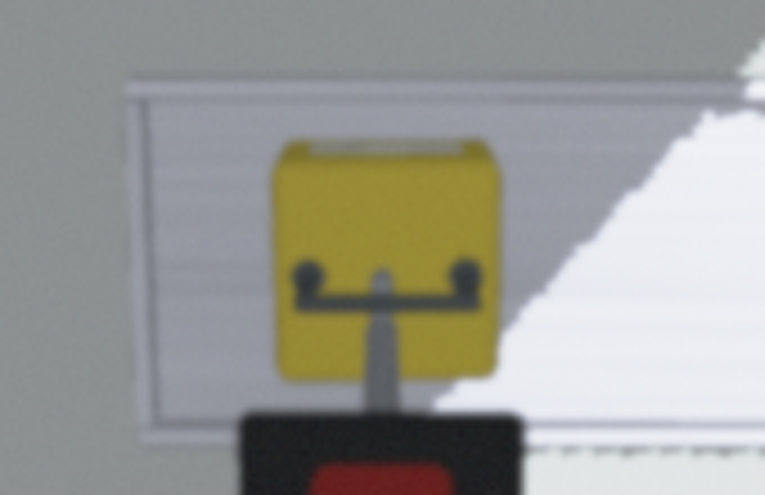

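Emit:
{"method": "move_arm", "body": {"increments": [[1,[0,0,0.003],[0,0,0]],[1,[0,0,0],[0,0,0]],[1,[-0.003,0,0],[0,0,0]],[1,[-0.004,0,0],[0,0,0]],[1,[-0.004,0,0],[0,0,0]],[1,[-0.004,0,0],[0,0,0]],[1,[-0.003,0,0],[0,0,0]],[1,[0,0,0],[0,0,0]],[1,[0,0,0],[0,0,0]]]}}

```text
time_s: 22.27
tcp_pos: [0.475, -0.2018, 0.1691]
orientation: [-3.141, -0.0, 3.034]
wrist_force: [0.7, -0.0, -0.8]
finger_gap: 0.181
```

```bash
python3 -c "
from h import *
p,d,c=shot('wrist','w18')
go(.4573,-.20,.172,np.radians(173.9))
zoom(p,(230,90,400,230),4.5,'pics/w18z.png')
"
```

```text
t 22.32 tcp [ 0.4747 -0.2018  0.1691] rpy [-1.8000e+02 -2.0000e-02  1.7383e+02] F [-0.6 -0.2 -0.8] gap 0.182 j6 -2.0
tool shift mm [17.5 -0.1 -2.9] turn z deg -0.1 dist 18
```

View pics/w18z.png

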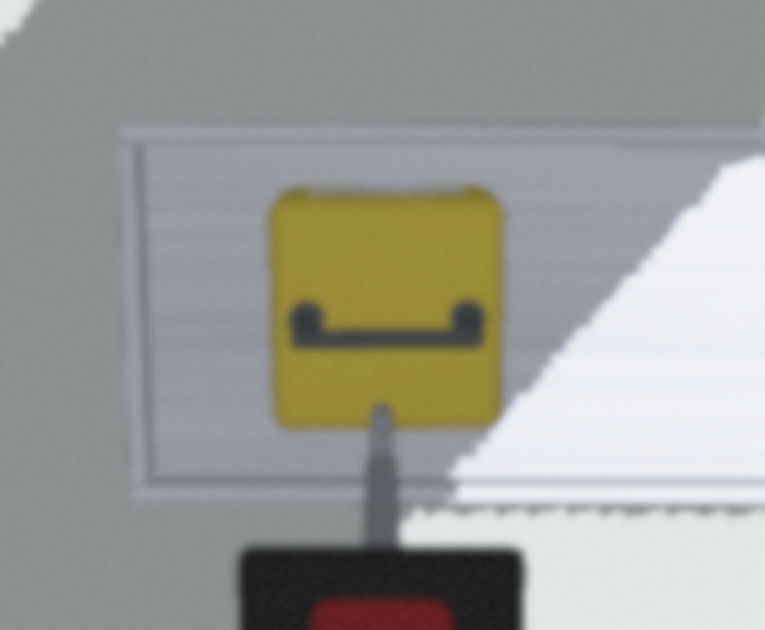

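Emit:
{"method": "move_arm", "body": {"increments": [[1,[0,0,-0.01],[0,0,0]],[1,[0,0,-0.02],[0,0,0]],[1,[0,0,-0.03],[0,0,-2]],[1,[0,0,-0.03],[0,0,-2]],[1,[0,0,-0.03],[0,0,-2]],[1,[0,0,-0.02],[0,0,-2]],[1,[0,0,0],[0,0,0]],[1,[0,0,0],[0,0,0]]]}}

```text
time_s: 22.98
tcp_pos: [0.4752, -0.2021, 0.3106]
orientation: [-3.14, 0.003, -3.111]
wrist_force: [0.2, -0.2, -1.3]
finger_gap: 0.184
```

```bash
python3 -c "
from h import *
go(.6242,-.2205,.305,np.radians(181.8))
"
```

```text
t 22.98 tcp [ 0.4752 -0.2021  0.3106] rpy [-1.7990e+02  1.5000e-01 -1.7823e+02] F [ 0.2 -0.2 -1.3] gap 0.184 j6 -2.14
tool shift mm [-148.4  -23.     6.1] turn z deg -0.0 dist 150
```

Emit:
{"method": "move_arm", "body": {"increments": [[1,[-0.015,-0.002,0],[0,0,0]],[1,[-0.025,-0.004,0],[0,0,0]],[1,[-0.03,-0.005,0],[0,0,0]],[1,[-0.03,-0.005,0],[0,0,0]],[1,[-0.025,-0.004,0.003],[0,0,0]],[1,[-0.015,-0.002,0.003],[0,0,0]],[1,[-0.0085,-0.001,0],[0,0,0]],[1,[0,0,0],[0,0,0]],[1,[0,0,0],[0,0,0]]]}}

```text
time_s: 23.73
tcp_pos: [0.6228, -0.2197, 0.3018]
orientation: [3.14, -0.003, -3.11]
wrist_force: [-0.6, 0.1, -1.3]
finger_gap: 0.18
```

```bash
python3 -c "
from h import *
go(.6242,-.2207,.27,np.radians(181.8))
p,d,c=shot('wrist','w19')
go(.6242,-.2207,.27,np.radians(181.8))
zoom(p,(240,100,400,230),5,'pics/w19z.png')
"
```

```text
t 23.73 tcp [ 0.6228 -0.2197  0.3018] rpy [ 1.7994e+02 -1.6000e-01 -1.7819e+02] F [-0.6  0.1 -1.3] gap 0.18 j6 -2.05
tool shift mm [-1.4 -1.  31.8] turn z deg 0.0 dist 32
t 23.78 tcp [ 0.6226 -0.2198  0.3024] rpy [ 1.7996e+02 -1.2000e-01 -1.7820e+02] F [ 0.4  0.9 -0.4] gap 0.184 j6 -2.05
tool shift mm [-1.6 -1.  32.4] turn z deg -0.0 dist 32
```

View pics/w19z.png

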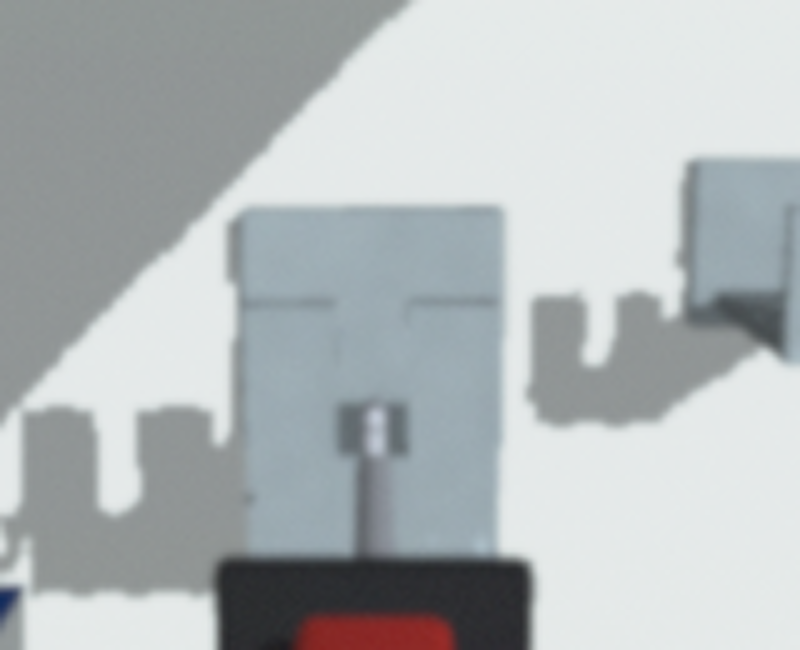

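Emit:
{"method": "move_arm", "body": {"increments": [[1,[-0.0013,-0.0012,0.004],[0,0,0]],[1,[0,0,0.015],[0,0,0]],[1,[0,0,0.02],[0,0,0]],[1,[0,0,0.02],[0,0,0]],[1,[0,0,0],[0,0,0]],[1,[0,0,0],[0,0,0]]]}}

```text
time_s: 24.28
tcp_pos: [0.6237, -0.221, 0.2435]
orientation: [3.141, -0.002, -3.11]
wrist_force: [-0.4, 0.0, -0.7]
finger_gap: 0.18
```

```bash
python3 -c "
from h import *
go(.6242,-.2207,.148,np.radians(181.8))
p,d,c=shot('wrist','w20')
go(.6242,-.2207,.148,np.radians(181.8))
zoom(p,(240,100,400,230),5,'pics/w20z.png')
"
```

```text
t 24.28 tcp [ 0.6237 -0.221   0.2435] rpy [ 1.7994e+02 -1.4000e-01 -1.7821e+02] F [-0.4  0.  -0.7] gap 0.18 j6 -2.05
tool shift mm [-0.7  0.1 95.5] turn z deg -0.0 dist 96
t 24.33 tcp [ 0.6248 -0.2214  0.2449] rpy [-179.99    0.   -178.2 ] F [ 0.4  0.6 -0.6] gap 0.179 j6 -2.05
tool shift mm [ 0.6  0.7 96.9] turn z deg -0.0 dist 97
```

View pics/w20z.png

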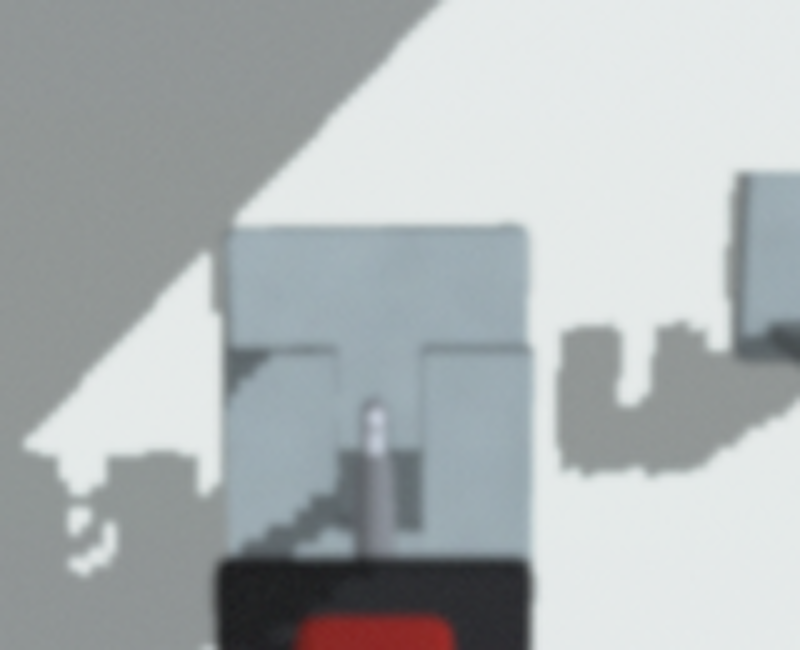

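Emit:
{"method": "move_arm", "body": {"increments": [[1,[0,0,0.01],[0,0,0]],[1,[0,0,0.015],[0,0,0]],[1,[0,0,0.018],[0,0,0]],[1,[0,0,0.018],[0,0,0]],[1,[0,0,0.015],[0,0,0]],[1,[0,0,0.01],[0,0,0]],[1,[0,0,0.006],[0,0,0]],[1,[0,0,0.003],[0,0,0]],[1,[0,0,0],[0,0,0]],[1,[0,0,0],[0,0,0]]]}}

```text
time_s: 25.17
tcp_pos: [0.6258, -0.2216, 0.15]
orientation: [-3.141, 0.001, -3.11]
wrist_force: [0.1, -0.3, -1.0]
finger_gap: 0.18
```

```bash
python3 -c "
from h import *
go(.6242,-.2207,.147,np.radians(181.8))
p,d,c=shot('scene','s4')
go(.6242,-.2207,.147,np.radians(181.8))
zoom(p,(380,130,520,300),4,'pics/s4z.png')
"
```

```text
t 25.17 tcp [ 0.6258 -0.2216  0.15  ] rpy [-1.7995e+02  7.0000e-02 -1.7818e+02] F [ 0.1 -0.3 -1. ] gap 0.18 j6 -2.05
tool shift mm [1.6 0.9 3. ] turn z deg 0.0 dist 4
t 25.22 tcp [ 0.6259 -0.2216  0.1502] rpy [-1.7995e+02  8.0000e-02 -1.7818e+02] F [-0.2 -0.8 -0.7] gap 0.177 j6 -2.05
tool shift mm [1.7 1.  3.2] turn z deg 0.0 dist 4
```

View pics/s4z.png

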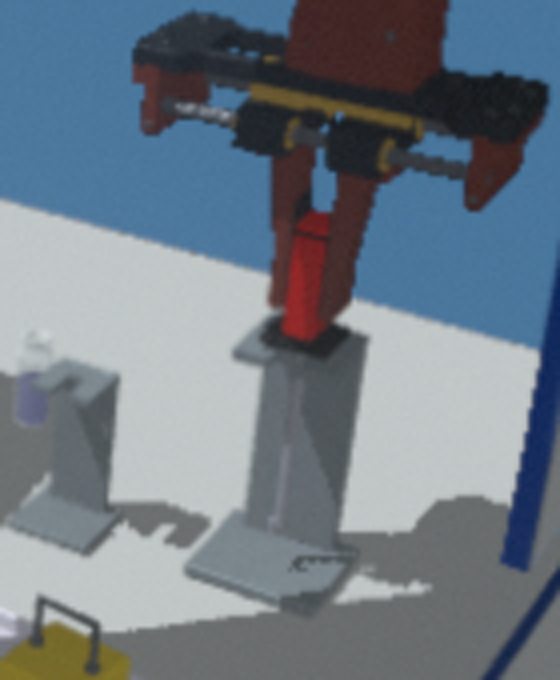

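Emit:
{"method": "move_arm", "body": {"increments": [[1,[0.0015,0.0008,0.002],[0,0,0]],[1,[0,0,0.001],[0,0,0]],[1,[0,0,0],[0,0,0]],[1,[0,0,0],[0,0,0]]]}}

```text
time_s: 25.55
tcp_pos: [0.624, -0.2206, 0.1469]
orientation: [-3.141, 0.001, -3.11]
wrist_force: [-0.9, 0.2, 3.0]
finger_gap: 0.18
```

Emit:
{"method": "move_arm", "body": {"increments": [[0.3,[0,0,0],[0,0,0]],[0,[0,0,0],[0,0,0]],[-0.3,[0,0,0],[0,0,0]],[-0.3,[0,0,0],[0,0,0]],[-0.3,[0,0,0],[0,0,0]],[-0.3,[0,0,0],[0,0,0]],[-0.3,[0,0,0],[0,0,0]],[-0.3,[0,0,-0.01],[0,0,0]],[-0.3,[0,0,-0.03],[0,0,0]],[-0.3,[0,0,-0.035],[0,0,0]],[-0.3,[0,0,-0.03],[0,0,0]],[-0.3,[0,0,-0.02],[0,0,0]]]}}

```text
time_s: 26.55
tcp_pos: [0.6248, -0.221, 0.2757]
orientation: [-3.139, 0.004, -3.11]
wrist_force: [0.6, -0.2, 0.4]
finger_gap: 0.65
```

```bash
python3 -c "
from h import *
go(.5725,.092,.28,np.radians(97.1))
p,d,c=shot('wrist','w21')
zoom(p,(240,120,400,250),5,'pics/w21z.png')
"
```

```text
t 26.55 tcp [ 0.6248 -0.221   0.2757] rpy [-179.87    0.23 -178.18] F [ 0.6 -0.2  0.4] gap 0.65 j6 -2.05
tool shift mm [ 42.4 314.5  -5.2] turn z deg 84.7 dist 317
```

View pics/w21z.png

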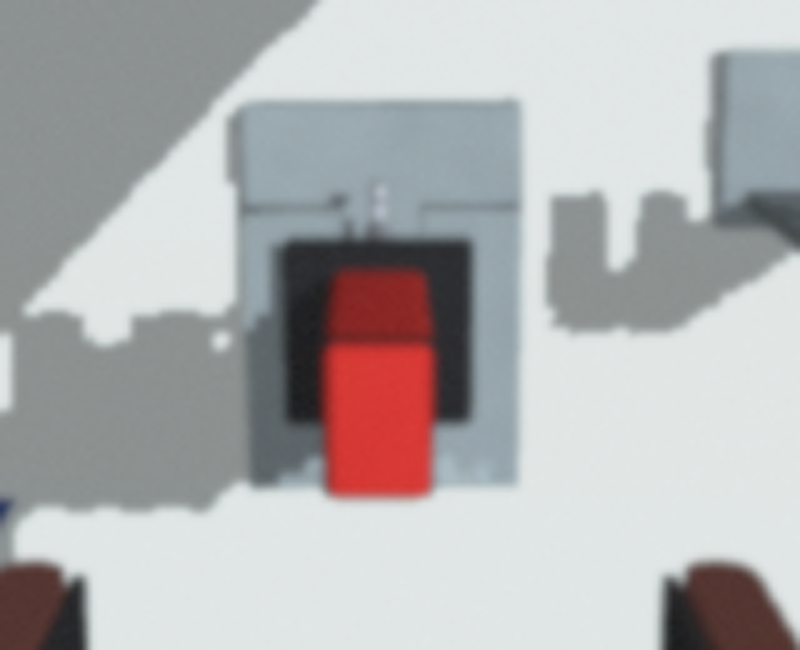

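Emit:
{"method": "move_arm", "body": {"increments": [[-0.3,[0.003,0.018,0],[0,0,0]],[-0.3,[0.004,0.03,0],[0,0,0]],[-0.3,[0.005,0.038,0],[0,0,0]],[-0.3,[0.005,0.038,0],[0,0,0]],[-0.3,[0.005,0.038,0],[0,0,0]],[-0.3,[0.005,0.038,0],[0,0,0]],[-0.3,[0.005,0.038,0],[0,0,0]],[-0.3,[0.005,0.036,0],[0,0,0]],[-0.3,[0.004,0.025,0],[0,0,0]],[-0.3,[0.0015,0.015,0],[0,0,0]]]}}

```text
time_s: 27.43
tcp_pos: [0.5687, 0.0957, 0.2703]
orientation: [3.14, -0.003, -3.107]
wrist_force: [0.9, 0.7, 0.1]
finger_gap: 0.65
```

Emit:
{"method": "move_arm", "body": {"increments": [[-0.3,[0,0,0],[0,0,7.05]],[-0.3,[0,0,0],[0,0,7.05]],[-0.3,[0,0,0],[0,0,7.05]],[-0.3,[0,0,0],[0,0,7.05]],[-0.3,[0,0,0],[0,0,7.05]],[-0.3,[0,0,0],[0,0,7.05]],[-0.3,[0,0,0],[0,0,7.05]],[-0.3,[0,0,0],[0,0,7.05]],[-0.3,[0,0,0],[0,0,7.05]],[-0.3,[0,0,0],[0,0,7.05]],[-0.3,[0,0,0],[0,0,7.05]],[-0.3,[0,0,0],[0,0,7.05]]]}}

```text
time_s: 28.43
tcp_pos: [0.5698, 0.0927, 0.2702]
orientation: [-3.139, -0.0, 1.691]
wrist_force: [-0.1, 0.5, 0.2]
finger_gap: 0.648
```

```bash
python3 -c "
from h import *
go(.5725,.092,.15,np.radians(97.1))
p,d,c=shot('wrist','w22')
go(.5725,.092,.15,np.radians(97.1))
"
```

```text
t 28.43 tcp [0.5698 0.0927 0.2702] rpy [-1.7988e+02 -2.0000e-02  9.6880e+01] F [-0.1  0.5  0.2] gap 0.648 j6 -0.08
tool shift mm [ -1.    2.8 120.2] turn z deg -0.2 dist 120
t 28.48 tcp [0.5699 0.0926 0.2702] rpy [-1.7988e+02 -2.0000e-02  9.6460e+01] F [ 0.1 -0.3  0.5] gap 0.648 j6 -0.07
tool shift mm [ -1.    2.8 120.2] turn z deg -0.6 dist 120
```

View pics/w22.png

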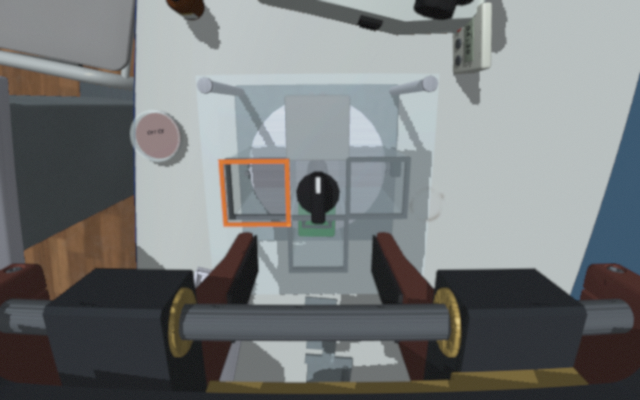

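Knob line is vertical at (318,185), drum stays at −90°, port well now empty. Descend on the knob.

Emit:
{"method": "move_arm", "body": {"increments": [[-0.3,[-0.0005,0.0025,0.015],[0,0,-0.5]],[-0.3,[0,0,0.025],[0,0,0]],[-0.3,[0,0,0.03],[0,0,0]],[0,[0,0,0.025],[0,0,0]],[0.2,[0,0,0.015],[0,0,0]],[0.3,[0,0,0.009],[0,0,0]],[1,[0,0,0.001],[0,0,0]],[1,[0,0,0],[0,0,0]],[1,[0,0,0],[0,0,0]],[1,[0,0,0],[0,0,0]],[1,[0,0,0],[0,0,0]],[1,[0,0,0],[0,0,0]]]}}

```text
time_s: 29.48
tcp_pos: [0.5724, 0.0917, 0.1521]
orientation: [-3.14, 0.0, 1.706]
wrist_force: [-4.8, -1.2, 3.2]
finger_gap: 0.13
```

Emit:
{"method": "move_arm", "body": {"increments": [[1,[0,0,0],[0,0,0]],[1,[0,0,0],[0,0,0]],[1,[0,0,0],[0,0,0]]]}}

```text
time_s: 29.73
tcp_pos: [0.5724, 0.0917, 0.1521]
orientation: [-3.14, 0.0, 1.706]
wrist_force: [-5.2, -0.6, 4.5]
finger_gap: 0.135
```

Emit:
{"method": "move_arm", "body": {"increments": [[1,[0,0,0],[0,0,4]],[1,[0,0,0],[0,0,7]],[1,[0,0,0],[0,0,7]],[1,[0,0,0],[0,0,7]],[1,[0,0,0],[0,0,7]],[1,[0,0,0],[0,0,7]],[1,[0,0,0],[0,0,7]],[1,[0,0,0],[0,0,7]],[1,[0,0,0],[0,0,7]],[1,[0,0,0],[0,0,7]],[1,[0,0,0],[0,0,7]],[1,[0,0,0],[0,0,7]]]}}

```text
time_s: 30.73
tcp_pos: [0.5721, 0.0919, 0.1521]
orientation: [-3.141, 0.002, 0.286]
wrist_force: [-5.8, 0.1, 5.2]
finger_gap: 0.132
```

Emit:
{"method": "move_arm", "body": {"increments": [[1,[0,0,0],[0,0,6]],[1,[0,0,0],[0,0,3.6]],[1,[0,0,0],[0,0,0]],[1,[0,0,0],[0,0,0]]]}}

```text
time_s: 31.07
tcp_pos: [0.5721, 0.092, 0.1521]
orientation: [-3.141, 0.002, 0.124]
wrist_force: [-6.3, 0.2, 4.8]
finger_gap: 0.133
```

```bash
python3 -c "
from h import *
go(.572,.0927,.15,np.radians(7.05)); print(sense()['moment'])"
```

```text
t 31.07 tcp [0.5721 0.092  0.1521] rpy [-1.7998e+02  1.4000e-01  7.1300e+00] F [-6.3  0.2  4.8] gap 0.133 j6 1.49
tool shift mm [ 0.  -0.7  2.1] turn z deg 0.1 dist 2
[0.07737041 1.12641781 0.04056052]
```

Emit:
{"method": "move_arm", "body": {"increments": [[0.4,[0,0,0],[0,0,0]],[0.4,[0,0,0],[0,0,0]],[0.4,[0,0,0],[0,0,0]],[0.4,[0,0,-0.01],[0,0,0]],[0,[0,0,-0.025],[0,0,0]],[-0.3,[0,0,-0.04],[0,0,0]],[-0.3,[0,0,-0.03],[0,0,0]],[-0.3,[0,0,-0.03],[0,0,0]]]}}

```text
time_s: 31.73
tcp_pos: [0.5742, 0.0918, 0.289]
orientation: [3.141, -0.002, 0.124]
wrist_force: [0.1, 0.4, -1.0]
finger_gap: 0.566
```

```bash
python3 -c "
from h import *
go(.572,.0927,.29,np.radians(7.05))
p,d,c=shot('wrist','w23')
"
```

```text
t 31.73 tcp [0.5742 0.0918 0.289 ] rpy [ 1.7999e+02 -1.0000e-01  7.1200e+00] F [ 0.1  0.4 -1. ] gap 0.566 j6 1.49
tool shift mm [-2.1 -1.2 -1. ] turn z deg 0.1 dist 3
```

View pics/w23.png

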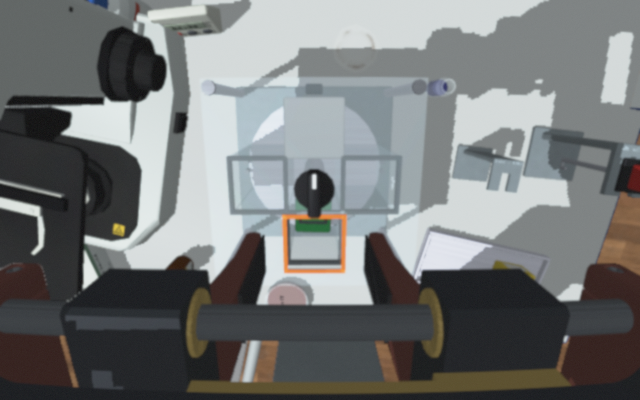

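Emit:
{"method": "move_arm", "body": {"increments": [[-0.3,[0,0,0],[0,0,-7.1]],[-0.3,[0,0,0],[0,0,-7.1]],[-0.3,[0,0,0],[0,0,-7.1]],[-0.3,[0,0,0],[0,0,-7.1]],[-0.3,[0,0,0],[0,0,-7.1]],[-0.3,[0,0,0],[0,0,-7.1]],[-0.3,[0,0,0],[0,0,-7.1]],[-0.3,[0,0,0],[0,0,-7.1]],[-0.3,[0,0,0],[0,0,-7.1]],[-0.3,[0,0,0],[0,0,-7.1]],[-0.3,[0,0,0],[0,0,-7.1]],[-0.3,[0,0,0],[0,0,-7.1]]]}}

```text
time_s: 32.78
tcp_pos: [0.5741, 0.0918, 0.2869]
orientation: [3.141, 0.0, 1.617]
wrist_force: [0.0, -0.8, -0.5]
finger_gap: 0.651
```

Emit:
{"method": "move_arm", "body": {"increments": [[-0.3,[0,0,0],[0,0,-7.1]],[-0.3,[0,0,0],[0,0,-7.1]],[-0.3,[0,0,0],[0,0,-7.1]],[-0.3,[0,0,0],[0,0,-7.1]],[-0.3,[0,0,0],[0,0,-7.1]],[-0.3,[0,0,0],[0,0,-7.1]],[-0.3,[0,0,0],[0,0,-7.1]],[-0.3,[0,0,0],[0,0,-7.1]],[-0.3,[0,0,0],[0,0,-7.1]],[-0.3,[0,0,0],[0,0,-7.1]],[-0.3,[0,0,0],[0,0,-7.1]],[-0.3,[0,0,0],[0,0,-7.1]]]}}

```text
time_s: 33.78
tcp_pos: [0.5741, 0.0918, 0.2869]
orientation: [-3.142, 0.001, 3.104]
wrist_force: [0.7, 0.0, 0.2]
finger_gap: 0.65
```

```bash
python3 -c "
from h import *
go(.6242,-.2207,.25,np.radians(181.8))
p,d,c=shot('wrist','w24')
"
```

```text
t 33.78 tcp [0.5741 0.0918 0.2869] rpy [-1.8000e+02  6.0000e-02  1.7787e+02] F [0.7 0.  0.2] gap 0.65 j6 -1.49
tool shift mm [ -61.6 -310.4   36.9] turn z deg -3.9 dist 319
```

View pics/w24.png

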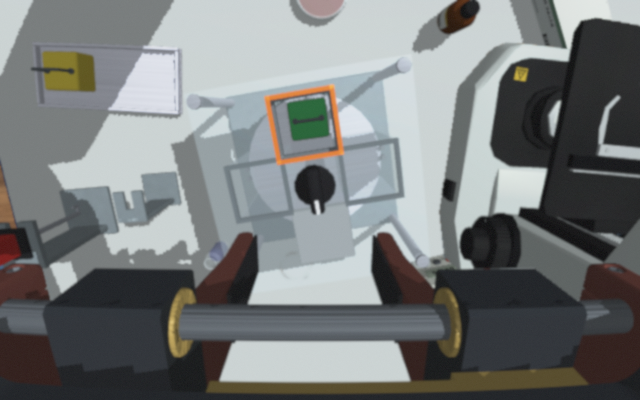

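```bash
python3 -c "
from h import *
p,d,c=load('w24')
port(p,c)
zoom(p,(260,80,350,170),8,'pics/w24z.png')
"
```

```text
port mm ((518.6100463867188, 85.47799682617188), (61.89020538330078, 62.33740997314453), 7.243256092071533) [ 264   84   81   82 1816]
```

View pics/w24z.png

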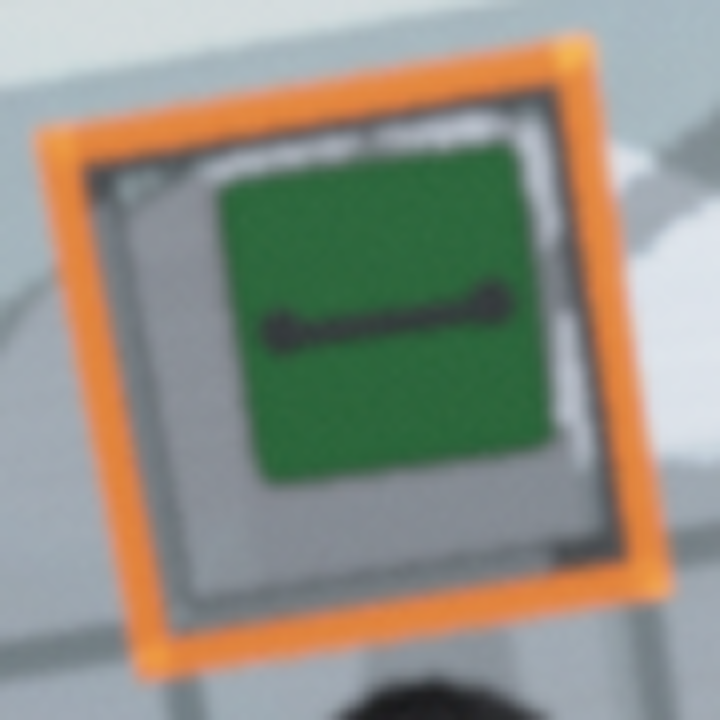

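Emit:
{"method": "move_arm", "body": {"increments": [[-0.3,[-0.003,-0.018,0],[0,0,0]],[-0.3,[-0.006,-0.03,0],[0,0,0]],[-0.3,[-0.008,-0.037,0],[0,0,0]],[-0.3,[-0.008,-0.037,0],[0,0,0]],[-0.3,[-0.008,-0.037,0],[0,0,0]],[-0.3,[-0.008,-0.037,0],[0,0,0]],[-0.3,[-0.008,-0.037,0],[0,0,0]],[-0.3,[-0.006,-0.036,0],[0,0,0]],[-0.3,[-0.005,-0.025,0],[0,0,0]],[-0.3,[-0.002,-0.015,0],[0,0,-3.9]],[-0.3,[0,0,0],[0,0,0]],[-0.3,[0,0,0],[0,0,0]]]}}

```text
time_s: 34.83
tcp_pos: [0.6223, -0.2201, 0.2863]
orientation: [3.141, 0.0, -3.122]
wrist_force: [0.4, -0.9, -0.2]
finger_gap: 0.653
```

```bash
python3 -c "
from h import *
p,d,c=shot('wrist','w25')
go(.6242,-.2207,.147,np.radians(181.8))
H,S,V=HSV(p); m=((H<6)|(H>174))&(S>180)&(V>180); m[260:]=0; m,s,ce=big(m); print(s,ce)
cn,_=cv2.findContours(m.astype(np.uint8),cv2.RETR_EXTERNAL,cv2.CHAIN_APPROX_NONE)
r=cv2.minAreaRect(max(cn,key=len))
w=onz(cv2.boxPoints(r),c,.193); print(w.mean(0), np.linalg.norm(np.diff(w,axis=0),axis=1))
"
```

```text
t 34.88 tcp [ 0.6223 -0.2191  0.2863] rpy [ 179.96   -0.   -178.78] F [-0.   0.2 -0.2] gap 0.651 j6 -2.04
tool shift mm [ -1.9  -1.8 139.3] turn z deg -0.6 dist 139
[305 190  19  27 492] [313.83739837 202.7296748 ]
[ 0.62214592 -0.22014311  0.193     ] [0.01354403 0.02051692 0.01382098]
```

Emit:
{"method": "move_arm", "body": {"increments": [[-0.3,[-0.0018,-0.0015,0.01],[0,0,-0.6]],[-0.3,[0,0,0.02],[0,0,0]],[-0.3,[0,0,0.035],[0,0,0]],[-0.3,[0,0,0.035],[0,0,0]],[-0.3,[0,0,0.025],[0,0,0]],[-0.3,[0,0,0.01],[0,0,0]],[0,[0,0,0.004],[0,0,0]],[1,[0,0,0],[0,0,0]],[1,[0,0,0],[0,0,0]],[1,[0,0,0],[0,0,0]],[1,[0,0,0],[0,0,0]],[1,[0,0,0],[0,0,0]]]}}

```text
time_s: 35.88
tcp_pos: [0.625, -0.2214, 0.1486]
orientation: [-3.14, 0.002, -3.106]
wrist_force: [-0.3, 0.7, -0.2]
finger_gap: 0.232
```

Emit:
{"method": "move_arm", "body": {"increments": [[1,[0,0,0],[0,0,0]],[1,[0,0,0],[0,0,0]],[1,[0,0,0],[0,0,0]],[1,[0,0,0],[0,0,0]]]}}

```text
time_s: 36.22
tcp_pos: [0.6247, -0.2213, 0.1482]
orientation: [-3.141, 0.001, -3.106]
wrist_force: [-0.6, 0.7, 6.6]
finger_gap: 0.18
```

```bash
python3 -c "
from h import *
go(.6242,-.2207,.147,np.radians(181.8))
p,d,c=load('w24')
R=np.array([[np.cos(TH),np.sin(TH)],[-np.sin(TH),np.cos(TH)]])
f=lambda a,z: print(((onz(np.array(a)/8+[260,80],c,z)[:,:2]-PORT)@R.T*1000).round(1))
f([(272,334),(505,303)],.07); f([(250,330),(388,320)],.07); f([(226,185),(513,145),(550,443),(268,482)],.046)
"
```

```text
t 36.22 tcp [ 0.6247 -0.2213  0.1482] rpy [-1.7996e+02  8.0000e-02 -1.7799e+02] F [-0.6  0.7  6.6] gap 0.18 j6 -2.05
tool shift mm [0.5 0.6 1.2] turn z deg 0.2 dist 1
[[ -2.4 -12.8]
 [ -1.4  18.5]]
[[ -3.4 -15.6]
 [ -1.7   2.8]]
[[-22.8 -17.1]
 [-21.7  23.4]
 [ 19.8  22.3]
 [ 18.8 -18.4]]
```

Emit:
{"method": "move_arm", "body": {"increments": [[1,[0,0,-0.004],[0,0,0]],[1,[0,0,-0.01],[0,0,0]],[1,[0,0,-0.018],[0,0,0]],[1,[0,0,-0.022],[0,0,0]],[1,[0,0,-0.022],[0,0,0]],[1,[0,0,-0.022],[0,0,0]],[1,[0,0,-0.022],[0,0,0]],[1,[0,0,-0.02],[0,0,0]],[1,[0,0,-0.015],[0,0,0]],[1,[0,0,-0.005],[0,0,0]],[1,[0,0,0],[0,0,0]]]}}

```text
time_s: 37.13
tcp_pos: [0.6249, -0.2214, 0.3091]
orientation: [-3.14, 0.003, -3.106]
wrist_force: [0.3, 0.6, -0.9]
finger_gap: 0.179
```

```bash
python3 -c "
from h import *
p,d,c=shot('wrist','w26')
a=car(-.020,.002); print(a)
go(.48,-.06,.31)
go(*a,.31,np.radians(6.5))
zoom(p,(240,100,400,230),5,'pics/w26z.png')
"
```

```text
[0.49860574 0.08503017]
t 37.18 tcp [ 0.6243 -0.2211  0.3075] rpy [-1.7997e+02  4.0000e-02 -1.7798e+02] F [ 0.1 -0.  -1.8] gap 0.181 j6 -2.05
tool shift mm [138.5 166.1  -2.6] turn z deg 0 dist 216
t 37.18 tcp [ 0.6243 -0.2211  0.3075] rpy [-1.7997e+02  4.0000e-02 -1.7798e+02] F [ 0.1 -0.  -1.8] gap 0.181 j6 -2.05
tool shift mm [114.8 310.3  -2.7] turn z deg 175.5 dist 331
```

View pics/w26z.png

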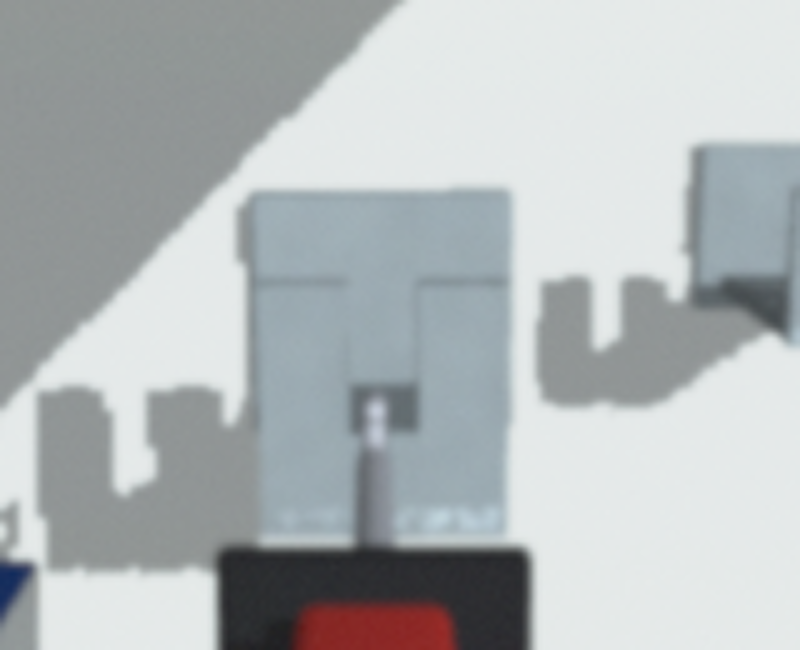

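Emit:
{"method": "move_arm", "body": {"increments": [[1,[0.006,0.016,0],[0,0,0]],[1,[0.011,0.028,0],[0,0,0]],[1,[0.013,0.036,0],[0,0,0]],[1,[0.013,0.036,0],[0,0,0]],[1,[0.013,0.036,0],[0,0,0]],[1,[0.013,0.036,0],[0,0,0]],[1,[0.013,0.036,0],[0,0,0]],[1,[0.012,0.034,0],[0,0,0]],[1,[0.01,0.026,0],[0,0,0]],[1,[0.007,0.017,0],[0,0,0]],[1,[0.003,0.009,0],[0,0,0]],[1,[0,0,0],[0,0,0]]]}}

```text
time_s: 38.18
tcp_pos: [0.4979, 0.0862, 0.3061]
orientation: [3.141, -0.002, -3.104]
wrist_force: [-0.2, 0.1, -0.5]
finger_gap: 0.181
```

Emit:
{"method": "move_arm", "body": {"increments": [[1,[0,0,0],[0,0,4]],[1,[0,0,0],[0,0,7]],[1,[0,0,0],[0,0,7]],[1,[0,0,0],[0,0,7]],[1,[0,0,0],[0,0,7]],[1,[0,0,0],[0,0,7]],[1,[0,0,0],[0,0,7]],[1,[0,0,0],[0,0,7]],[1,[0,0,0],[0,0,7]],[1,[0,0,0],[0,0,7]],[1,[0,0,0],[0,0,7]],[1,[0,0,0],[0,0,7]]]}}

```text
time_s: 39.18
tcp_pos: [0.4999, 0.0832, 0.3064]
orientation: [-3.14, 0.001, 1.756]
wrist_force: [-0.0, 0.6, 0.2]
finger_gap: 0.182
```

Emit:
{"method": "move_arm", "body": {"increments": [[1,[0,0,0],[0,0,7]],[1,[0,0,0],[0,0,7]],[1,[0,0,0],[0,0,7]],[1,[0,0,0],[0,0,7]],[1,[0,0,0],[0,0,7]],[1,[0,0,0],[0,0,7]],[1,[0,0,0],[0,0,7]],[1,[0,0,0],[0,0,7]],[1,[0,0,0],[0,0,7]],[1,[0,0,0],[0,0,7]],[1,[0,0,0],[0,0,7]],[1,[0,0,0],[0,0,7]]]}}

```text
time_s: 40.18
tcp_pos: [0.4999, 0.0832, 0.3064]
orientation: [3.141, 0.001, 0.29]
wrist_force: [-0.1, -0.0, -0.5]
finger_gap: 0.18
```

```bash
python3 -c "
from h import *
p,d,c=shot('wrist','w27')
a=car(-.020,.002); print(a)
go(*a,.31,np.radians(6.0))
"
```

```text
[0.49860574 0.08503017]
t 40.23 tcp [0.4999 0.0832 0.3064] rpy [1.7997e+02 7.0000e-02 1.6170e+01] F [ 0.6 -0.   0. ] gap 0.18 j6 1.32
tool shift mm [-0.7 -2.1 -3.6] turn z deg 10.2 dist 4
```

View pics/w27.png

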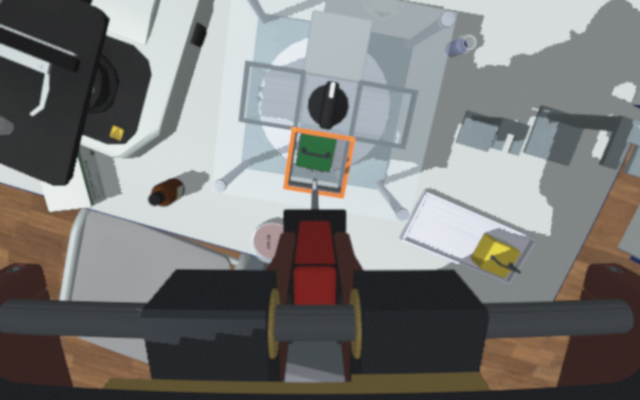

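Emit:
{"method": "move_arm", "body": {"increments": [[1,[-0.0005,-0.002,0],[0,0,5.3]],[1,[0,0,0],[0,0,5.3]],[1,[0,0,0.01],[0,0,0]],[1,[0,0,0.012],[0,0,0]],[1,[0,0,0.01],[0,0,0]],[1,[0,0,0],[0,0,0]],[1,[0,0,0],[0,0,0]]]}}

```text
time_s: 40.82
tcp_pos: [0.4977, 0.0861, 0.274]
orientation: [3.142, 0.003, 0.114]
wrist_force: [0.5, 0.3, -1.8]
finger_gap: 0.173
```

```bash
python3 -c "
from h import *
p,d,c=shot('wrist','w28')
a=car(-.020,.002); print(a)
go(*a,.213,np.radians(5.5))
zoom(p,(250,100,390,220),5.5,'pics/w28z.png')
"
```

```text
[0.49860574 0.08503017]
t 40.87 tcp [0.4983 0.0862 0.2747] rpy [1.7999e+02 6.0000e-02 6.4900e+00] F [-0.2 -0.3  0. ] gap 0.18 j6 1.49
tool shift mm [ 0.3  1.2 61.7] turn z deg 1.0 dist 62
```

View pics/w28z.png

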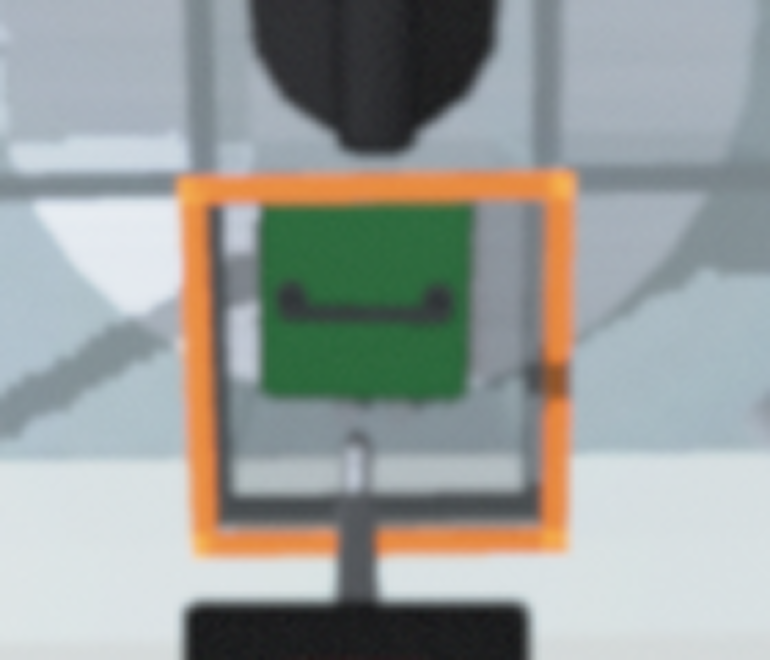

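Emit:
{"method": "move_arm", "body": {"increments": [[1,[0,0.001,0.008],[0,0,1]],[1,[0,0,0.012],[0,0,0]],[1,[0,0,0.014],[0,0,0]],[1,[0,0,0.012],[0,0,0]],[1,[0,0,0.01],[0,0,0]],[1,[0,0,0.006],[0,0,0]],[1,[0,0,0],[0,0,0]],[1,[0,0,0],[0,0,0]]]}}

```text
time_s: 41.53
tcp_pos: [0.4985, 0.0855, 0.2132]
orientation: [3.141, 0.0, 0.095]
wrist_force: [0.1, -0.1, -0.4]
finger_gap: 0.184
```

```bash
python3 -c "
from h import *
p,d,c=shot('wrist','w29')
a=car(-.020,.001); print(a)
go(*a,.2,np.radians(5.5))
zoom(p,(265,130,365,220),8,'pics/w29z.png')
"
```

```text
[0.49872848 0.08403773]
t 41.58 tcp [0.4989 0.0856 0.2136] rpy [ 1.7999e+02 -4.0000e-02  5.4200e+00] F [ 0.5  0.1 -0.7] gap 0.182 j6 1.51
tool shift mm [-0.3  1.5 13.6] turn z deg -0.1 dist 14
```

View pics/w29z.png

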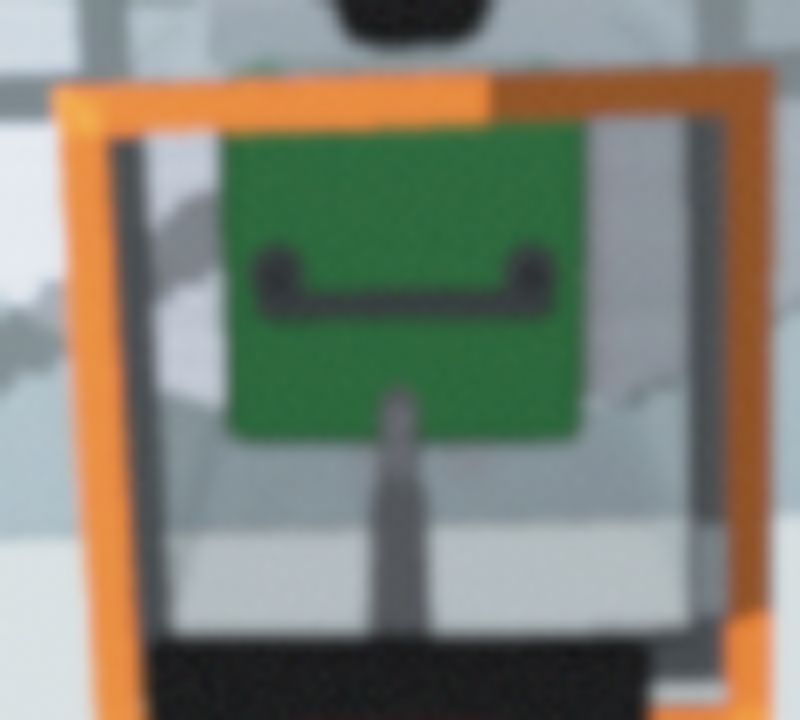

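```bash
python3 -c "
from h import *
p,d,c=load('w29')
R=np.array([[np.cos(TH),np.sin(TH)],[-np.sin(TH),np.cos(TH)]])
f=lambda a,z: print(((onz(np.array([a])/8+[265,130],c,z)[:,:2]-PORT)@R.T*1000).round(1))
f((400,390),.099); f((400,303),.07); f((270,305),.07);f((545,300),.07)
"
```

```text
[[-6.   1.8]]
[[-2.2  1.7]]
[[-2.  16.1]]
[[ -2.3 -14.4]]
```

Emit:
{"method": "move_arm", "body": {"increments": [[1,[-0.001,0,0.005],[0,0,0]],[1,[0,0,0.008],[0,0,0]],[1,[0,0,0.008],[0,0,0]],[1,[0,0,0],[0,0,0]],[1,[0,0,0],[0,0,0]]]}}

```text
time_s: 42.0
tcp_pos: [0.4967, 0.0854, 0.1914]
orientation: [-3.142, 0.002, 0.095]
wrist_force: [0.6, -0.1, -1.3]
finger_gap: 0.184
```

```bash
python3 -c "
from h import *
p,d,c=shot('wrist','w30')
a=car(-.020,.001); print(a)
go(*a,.177,np.radians(5.5))
zoom(p,(265,130,365,220),8,'pics/w30z.png')
"
```

```text
[0.49872848 0.08403773]
t 42.05 tcp [0.4972 0.0854 0.1918] rpy [1.80e+02 5.00e-02 5.42e+00] F [ 0.1 -0.6 -0.5] gap 0.18 j6 1.51
tool shift mm [ 1.4  1.5 14.8] turn z deg -0.1 dist 15
```

View pics/w30z.png

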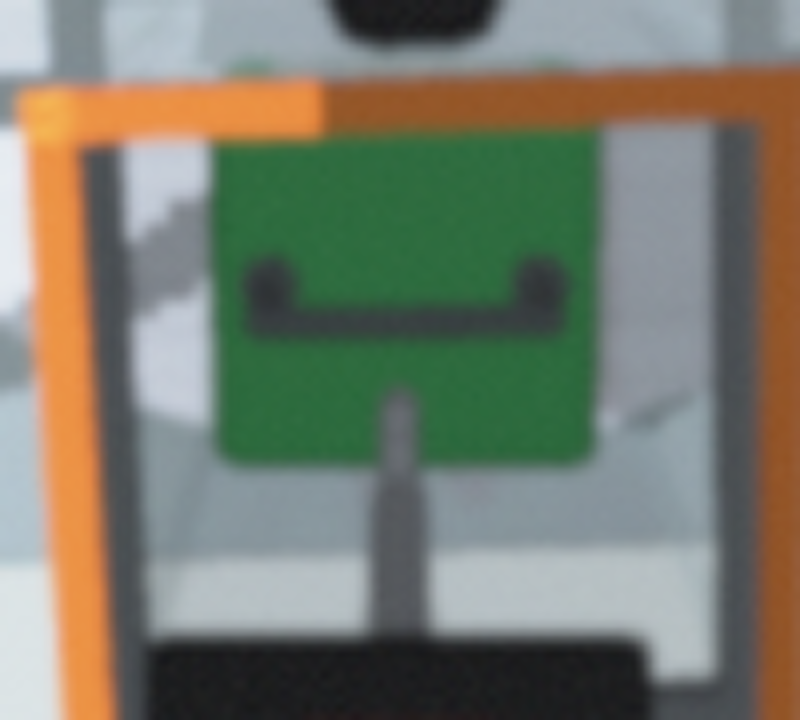

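Emit:
{"method": "move_arm", "body": {"increments": [[1,[0,0,0.005],[0,0,0]],[1,[0,0,0.006],[0,0,0]],[1,[0,0,0.004],[0,0,0]],[1,[0,0,0],[0,0,0]],[1,[0,0,0],[0,0,0]]]}}

```text
time_s: 42.47
tcp_pos: [0.4971, 0.0854, 0.1767]
orientation: [3.142, 0.001, 0.095]
wrist_force: [-0.3, -0.4, -0.6]
finger_gap: 0.178
```

```bash
python3 -c "
from h import *
p,d,c=shot('wrist','w31')
a=car(-.020,.001); print(a)
go(*a,.177,np.radians(5.5))
zoom(p,(265,130,365,220),8,'pics/w31z.png')
"
```

```text
[0.49872848 0.08403773]
t 42.52 tcp [0.4973 0.0854 0.177 ] rpy [1.80e+02 2.00e-02 5.42e+00] F [-0.1  0.4 -0.5] gap 0.179 j6 1.51
tool shift mm [1.3 1.5 0. ] turn z deg -0.1 dist 2
```

View pics/w31z.png

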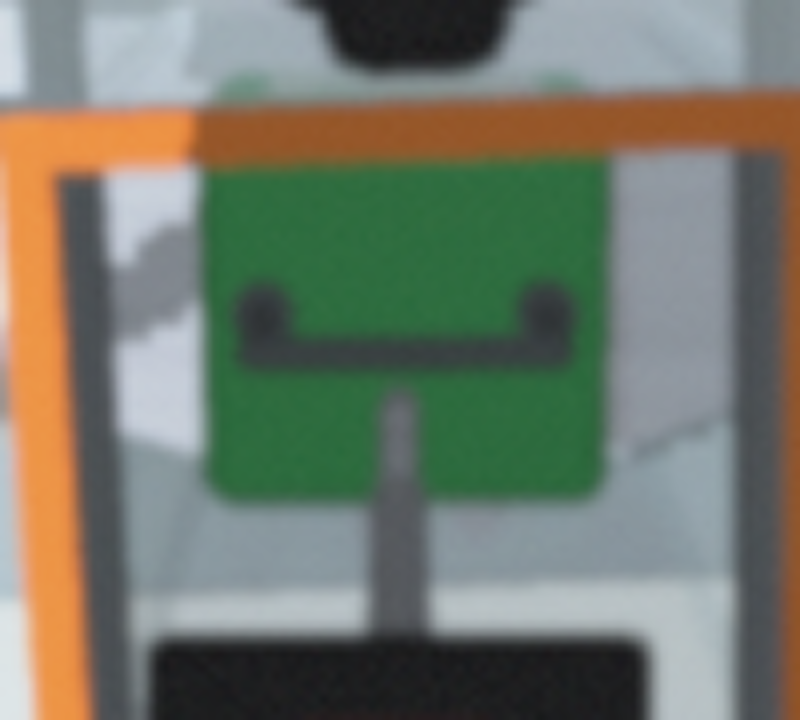

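Emit:
{"method": "move_arm", "body": {"increments": [[1,[0.003,0,0],[0,0,0]],[1,[0.003,0,0],[0,0,0]],[1,[0.003,0,0],[0,0,0]],[1,[0.002,0,0],[0,0,0]],[1,[0.0015,0,0],[0,0,0]],[1,[0.001,0,0],[0,0,0]],[1,[0,0,0],[0,0,0]],[1,[0,0,0],[0,0,0]]]}}

```text
time_s: 43.18
tcp_pos: [0.5108, 0.0867, 0.1771]
orientation: [3.142, 0.0, 0.095]
wrist_force: [-0.0, -0.7, -1.0]
finger_gap: 0.179
```

```bash
python3 -c "
from h import *
p,d,c=shot('wrist','w32')
go(.4973,.0854,.177,np.radians(5.5))
zoom(p,(265,130,365,220),8,'pics/w32z.png')
"
```

```text
t 43.23 tcp [0.5107 0.0867 0.1771] rpy [1.80e+02 1.00e-02 5.42e+00] F [ 0.2 -0.4 -1.1] gap 0.179 j6 1.51
tool shift mm [-13.5   0.    0.1] turn z deg -0.1 dist 14
```

View pics/w32z.png

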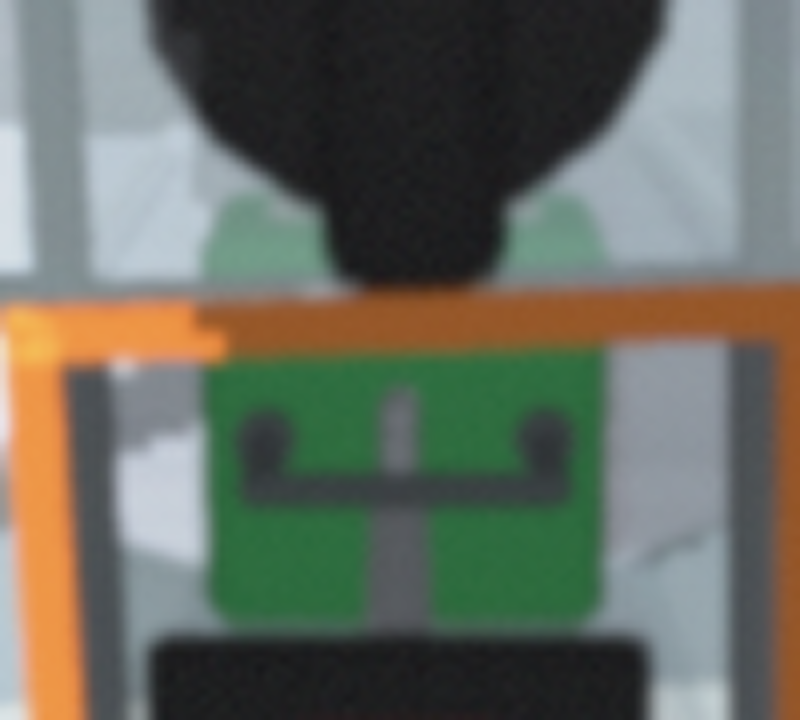

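Emit:
{"method": "move_arm", "body": {"increments": [[1,[0,0,-0.004],[0,0,0]],[1,[0,0,-0.004],[0,0,0]],[1,[0,0,-0.003],[0,0,0]],[1,[0,0,-0.003],[0,0,0]],[1,[0,0,-0.003],[0,0,0]],[1,[0,0,-0.003],[0,0,0]],[1,[0,0,-0.003],[0,0,0]],[1,[0,0,-0.003],[0,0,0]],[1,[0,0,0],[0,0,0]],[1,[0,0,0],[0,0,0]]]}}

```text
time_s: 44.07
tcp_pos: [0.511, 0.0867, 0.2033]
orientation: [3.141, -0.0, 0.095]
wrist_force: [-0.1, 0.2, -2.1]
finger_gap: 0.187
```

```bash
python3 -c "
from h import *
p,d,c=shot('wrist','w33')
go(.4973,.0854,.177,np.radians(5.5))
zoom(p,(240,110,380,230),5,'pics/w33z.png')
"
```

```text
t 44.12 tcp [0.5108 0.0867 0.2031] rpy [1.80e+02 1.00e-02 5.42e+00] F [-0.8  0.3 -1.5] gap 0.177 j6 1.51
tool shift mm [-13.6  -0.   26.1] turn z deg -0.1 dist 29
```

View pics/w33z.png

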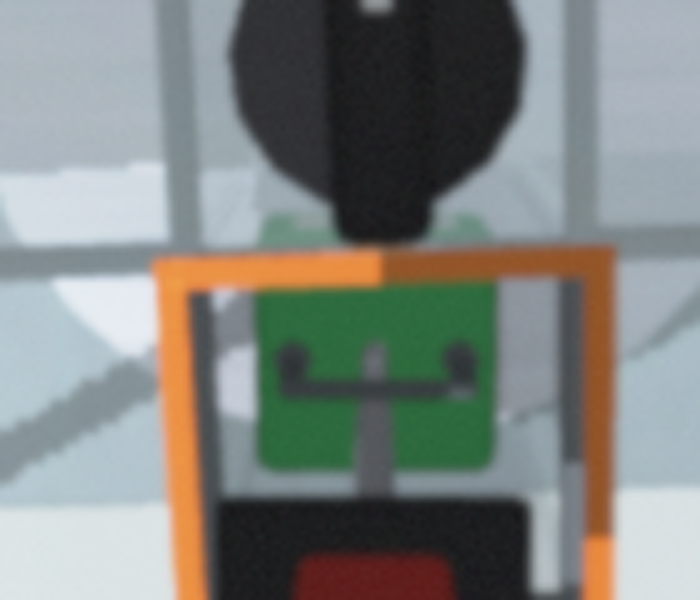

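Emit:
{"method": "move_arm", "body": {"increments": [[1,[0.002,0.0015,-0.003],[0,0,0]],[1,[0,0,-0.008],[0,0,0]],[1,[0,0,-0.01],[0,0,0]],[1,[0,0,-0.012],[0,0,0]],[1,[0,0,-0.012],[0,0,0]],[1,[0,0,-0.012],[0,0,0]],[1,[0,0,-0.012],[0,0,0]],[1,[0,0,-0.012],[0,0,0]],[1,[0,0,-0.01],[0,0,0]],[1,[0,0,-0.005],[0,0,0]],[1,[0,0,0],[0,0,0]]]}}

```text
time_s: 45.03
tcp_pos: [0.5139, 0.0854, 0.3009]
orientation: [3.141, -0.003, 0.095]
wrist_force: [0.2, 0.5, -0.7]
finger_gap: 0.176
```

```bash
python3 -c "
from h import *
p,d,c=shot('wrist','w34')
go(.4973,.0854,.177,np.radians(5.5))
zoom(p,(200,110,420,230),3.5,'pics/w34z.png')
"
```

```text
t 45.08 tcp [0.5133 0.0854 0.2999] rpy [ 1.7999e+02 -8.0000e-02  5.4200e+00] F [ 0.7 -0.2 -2.9] gap 0.184 j6 1.51
tool shift mm [-16.1  -1.5 122.8] turn z deg -0.1 dist 124
```

View pics/w34z.png

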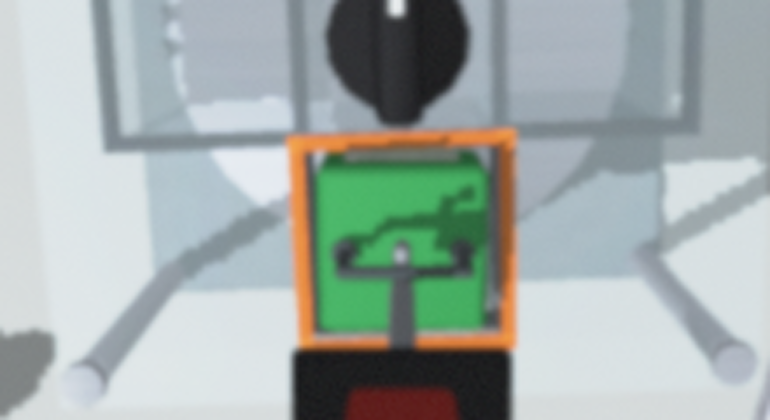

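Emit:
{"method": "move_arm", "body": {"increments": [[1,[0,0,-0.006],[0,0,0]],[1,[0,0,-0.01],[0,0,0]],[1,[0,0,-0.012],[0,0,0]],[1,[0,0,-0.012],[0,0,0]],[1,[0,0,-0.012],[0,0,0]],[1,[0,0,-0.01],[0,0,0]],[1,[0,0,-0.006],[0,0,0]],[1,[0,0,0],[0,0,0]],[1,[0,0,0],[0,0,0]]]}}

```text
time_s: 45.83
tcp_pos: [0.513, 0.0854, 0.3672]
orientation: [3.142, -0.0, 0.095]
wrist_force: [-0.4, 0.1, -1.2]
finger_gap: 0.176
```

```bash
python3 -c "
from h import *
p,d,c=shot('wrist','w35')
s,_,_=shot('scene','s5')
go(.4973,.0854,.177,np.radians(5.5))
zoom(s,(240,80,480,330),2.4,'pics/s5z.png')
"
```

```text
t 45.93 tcp [0.5125 0.0854 0.3664] rpy [1.80e+02 9.00e-02 5.42e+00] F [ 1.2  0.3 -1.6] gap 0.183 j6 1.51
tool shift mm [-14.9  -1.5 189.4] turn z deg -0.1 dist 190
```

View pics/w35.png

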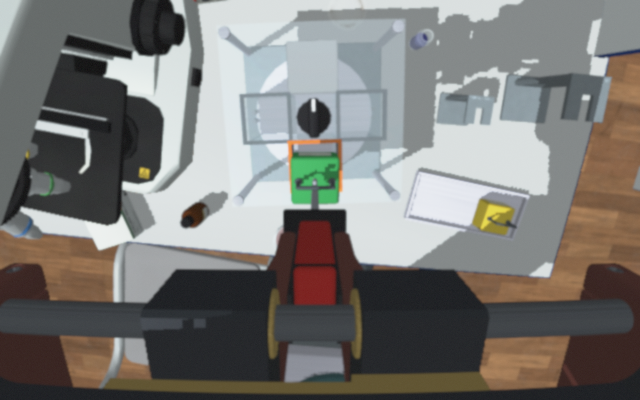

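View pics/s5z.png

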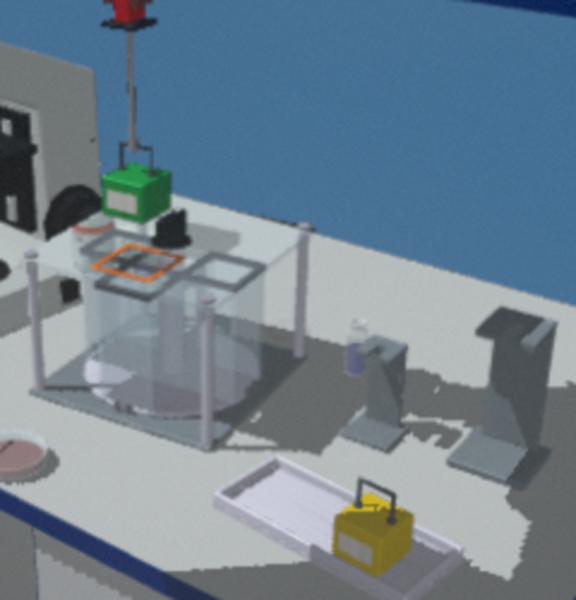

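```bash
python3 -c "
from h import *
p,d,c=load('w35')
zoom(p,(395,160,535,250),5.5,'pics/w35z.png')
"
```

```text
(no output)
```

View pics/w35z.png

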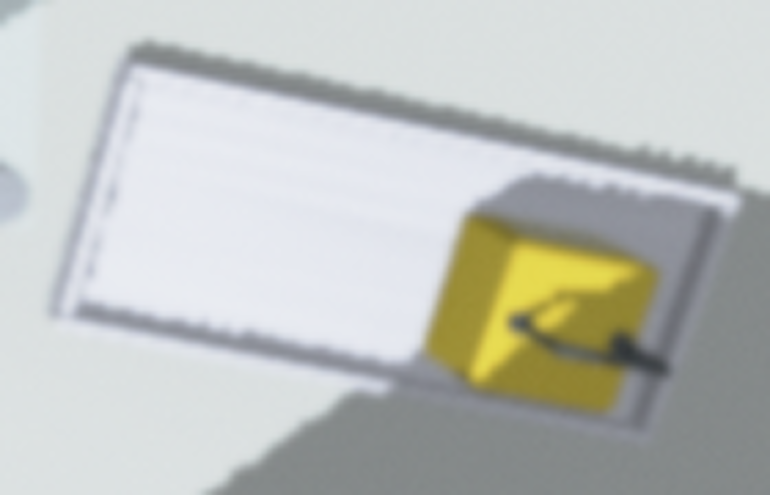

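```bash
python3 -c "
from h import *
p,d,c=load('w35')
Z=lambda a:np.array(a)/5.5+[395,160]
ce,a=tray(Z([(648,440),(52,318),(125,62),(740,205)]),c)
# yellow top face z=.04
y=onz(Z([(512,232),(658,270),(612,412),(472,382)]),c,.040)[:,:2]; print((y*1000).round(0),y.mean(0))
b=intray(ce,a,-.005,.040); print('tcp',b, 'carrier',intray(ce,a,0,.04))
go(*b,.367,a)
"
```

```text
tray corners [[409.0, -246.0], [429.0, -63.0], [504.0, -71.0], [481.0, -256.0]] c [ 455.9 -159. ] yaw [-6.5 -7.1]
[[ 473. -176.]
 [ 466. -220.]
 [ 425. -217.]
 [ 430. -175.]] [ 0.44845681 -0.19669819]
tcp [ 0.455663   -0.11872456] carrier [ 0.46062795 -0.11931555]
t 45.93 tcp [0.5125 0.0854 0.3664] rpy [1.80e+02 9.00e-02 5.42e+00] F [ 1.2  0.3 -1.6] gap 0.183 j6 1.51
tool shift mm [-75.9 197.8  -0.5] turn z deg 12.2 dist 212
```

Emit:
{"method": "move_arm", "body": {"increments": [[1,[-0.003,0.008,0],[0,0,0]],[1,[-0.006,0.015,0],[0,0,0]],[1,[-0.008,0.021,0],[0,0,0]],[1,[-0.009,0.024,0],[0,0,0]],[1,[-0.009,0.024,0],[0,0,0]],[1,[-0.009,0.024,0],[0,0,0]],[1,[-0.009,0.024,0],[0,0,0]],[1,[-0.009,0.021,0],[0,0,0]],[1,[-0.007,0.016,0],[0,0,0]],[1,[-0.004,0.011,0],[0,0,0]],[1,[-0.002,0.006,0],[0,0,0]],[1,[-0.001,0.002,0],[0,0,0]]]}}

```text
time_s: 46.93
tcp_pos: [0.4555, -0.1177, 0.3669]
orientation: [-3.141, 0.0, 0.093]
wrist_force: [0.4, -1.1, -2.4]
finger_gap: 0.177
```

Emit:
{"method": "move_arm", "body": {"increments": [[1,[0,0,0],[0,0,3]],[1,[0,0,0],[0,0,4]],[1,[0,0,0],[0,0,3]],[1,[0,0,0],[0,0,2]],[1,[0,0,0],[0,0,0]],[1,[0,0,0],[0,0,0]]]}}

```text
time_s: 47.43
tcp_pos: [0.456, -0.1162, 0.3671]
orientation: [-3.141, 0.0, -0.113]
wrist_force: [-0.1, -0.5, -2.1]
finger_gap: 0.181
```

```bash
python3 -c "
from h import *
p,d,c=shot('wrist','w36')
go(.4557,-.1175,.21,np.radians(-6.8))
zoom(p,(200,80,460,240),3,'pics/w36z.png')
"
```

```text
t 47.48 tcp [ 0.456  -0.1163  0.3671] rpy [-1.7998e+02  1.0000e-02 -6.4600e+00] F [-0.3  0.1 -0.9] gap 0.183 j6 1.29
tool shift mm [-1.000e-01  1.300e+00  1.571e+02] turn z deg 0.3 dist 157
```

View pics/w36z.png

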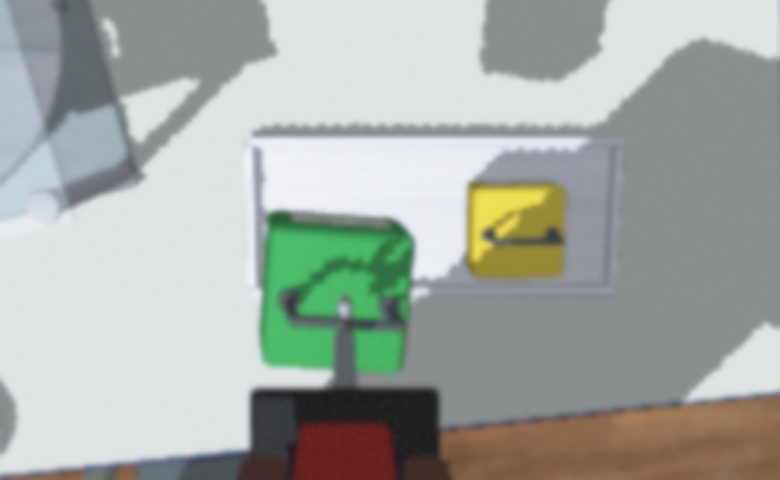

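Emit:
{"method": "move_arm", "body": {"increments": [[1,[0,0.001,0.006],[0,0,0]],[1,[0,0,0.012],[0,0,0]],[1,[0,0,0.018],[0,0,0]],[1,[0,0,0.022],[0,0,0]],[1,[0,0,0.024],[0,0,0]],[1,[0,0,0.024],[0,0,0]],[1,[0,0,0.02],[0,0,0]],[1,[0,0,0.016],[0,0,0]],[1,[0,0,0.01],[0,0,0]],[1,[0,0,0.006],[0,0,0]],[1,[0,0,0],[0,0,0]],[1,[0,0,0],[0,0,0]]]}}

```text
time_s: 48.48
tcp_pos: [0.4561, -0.118, 0.2095]
orientation: [3.141, -0.0, -0.115]
wrist_force: [0.3, -0.1, -2.2]
finger_gap: 0.181
```

```bash
python3 -c "
from h import *
p,d,c=shot('wrist','w37')
go(.4557,-.1175,.172,np.radians(-6.8))
zoom(p,(200,80,460,240),3,'pics/w37z.png')
"
```

```text
t 48.53 tcp [ 0.4564 -0.1182  0.2099] rpy [ 1.7997e+02 -8.0000e-02 -6.5700e+00] F [ 0.3  0.6 -1.6] gap 0.178 j6 1.29
tool shift mm [-0.9 -0.6 37.9] turn z deg 0.2 dist 38
```

View pics/w37z.png

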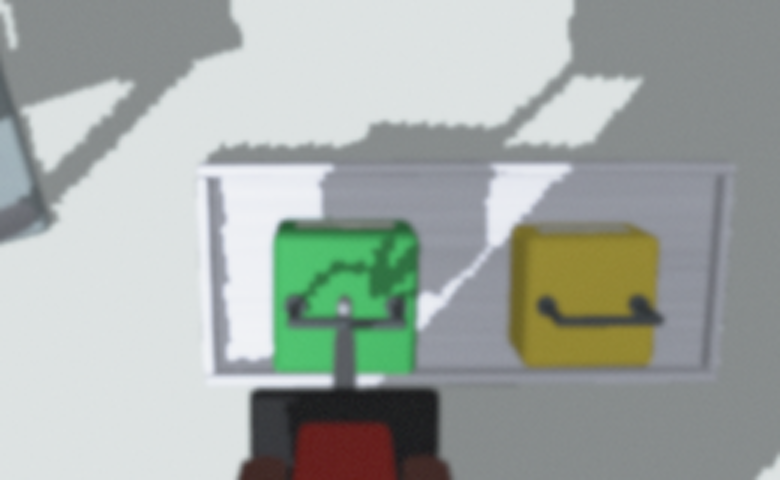

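Emit:
{"method": "move_arm", "body": {"increments": [[1,[0,0,0.008],[0,0,0]],[1,[0,0,0.007],[0,0,0]],[1,[0,0,0.005],[0,0,0]],[1,[0,0,0.004],[0,0,0]],[1,[0,0,0.003],[0,0,0]],[1,[0,0,0.003],[0,0,0]],[1,[0,0,0.003],[0,0,0]],[1,[0,0,0.003],[0,0,0]],[1,[0,0,0.003],[0,0,0]],[1,[0,0,0],[0,0,0]],[1,[0,0,0],[0,0,0]]]}}

```text
time_s: 49.45
tcp_pos: [0.4556, -0.1179, 0.17]
orientation: [3.142, 0.0, -0.115]
wrist_force: [-0.3, 0.2, -1.5]
finger_gap: 0.184
```

```bash
python3 -c "
from h import *
p,d,c=shot('wrist','w38')
go(.4557,-.1175,.17,np.radians(-6.8))
zoom(p,(230,100,400,230),4.5,'pics/w38z.png')
"
```

```text
t 49.5 tcp [ 0.4557 -0.1179  0.1702] rpy [179.99   0.    -6.58] F [-0.8  0.6 -0.8] gap 0.179 j6 1.29
tool shift mm [-0.1 -0.4  0.2] turn z deg 0.2 dist 0
```

View pics/w38z.png

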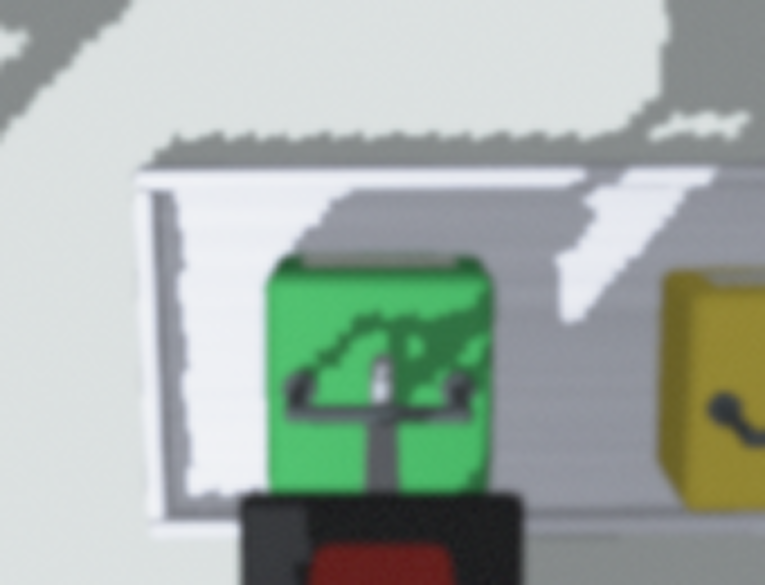

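Emit:
{"method": "move_arm", "body": {"increments": [[1,[0,0,0.001],[0,0,0]],[1,[-0.003,0,0],[0,0,0]],[1,[-0.004,0,0],[0,0,0]],[1,[-0.004,0,0],[0,0,0]],[1,[-0.004,0,0],[0,0,0]],[1,[-0.004,0,0],[0,0,0]],[1,[0,0,0],[0,0,0]],[1,[0,0,0],[0,0,0]]]}}

```text
time_s: 50.17
tcp_pos: [0.4366, -0.1157, 0.1693]
orientation: [3.141, -0.0, -0.115]
wrist_force: [-0.3, -1.3, -0.7]
finger_gap: 0.18
```

```bash
python3 -c "
from h import *
p,d,c=shot('wrist','w39')
go(.4557,-.1175,.17,np.radians(-6.8))
zoom(p,(230,70,400,230),4,'pics/w39z.png')
"
```

```text
t 50.22 tcp [ 0.4369 -0.1158  0.1693] rpy [ 1.7999e+02 -2.0000e-02 -6.5900e+00] F [ 1.   0.3 -1.4] gap 0.184 j6 1.27
tool shift mm [18.9 -0.5 -0.7] turn z deg 0.2 dist 19
```

View pics/w39z.png

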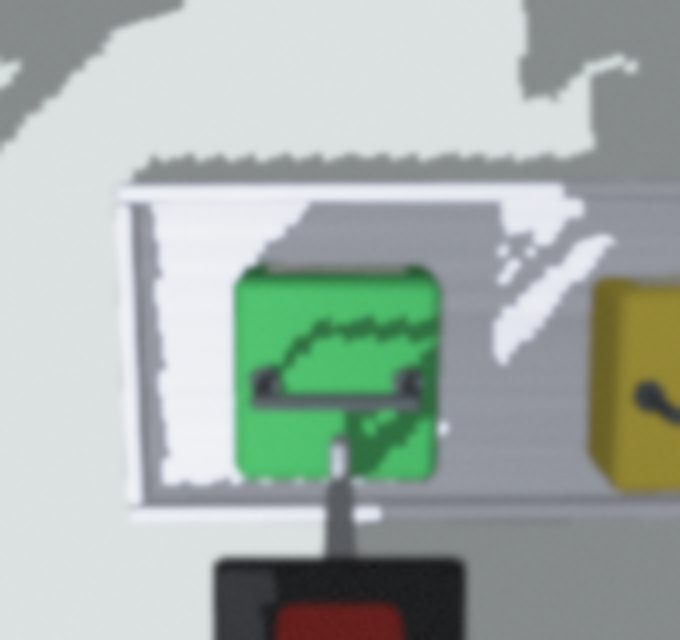

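Emit:
{"method": "move_arm", "body": {"increments": [[1,[0,0,-0.01],[0,0,0]],[1,[0,0,-0.02],[0,0,0]],[1,[0,0,-0.03],[0,0,0]],[1,[0,0,-0.03],[0,0,0]],[1,[0,0,-0.03],[0,0,0]],[1,[0,0,-0.02],[0,0,0]],[1,[0,0,0],[0,0,-7]],[1,[0,0,0],[0,0,-7]],[1,[0,0,0],[0,0,-7]],[1,[0,0,0],[0,0,-7]],[1,[0,0,0],[0,0,-7]],[1,[0,0,0],[0,0,-7]]]}}

```text
time_s: 51.22
tcp_pos: [0.437, -0.1158, 0.3092]
orientation: [3.141, -0.0, 0.624]
wrist_force: [0.5, -0.3, -0.8]
finger_gap: 0.184
```

Emit:
{"method": "move_arm", "body": {"increments": [[1,[0,0,0],[0,0,-7]],[1,[0,0,0],[0,0,-7]],[1,[0,0,0],[0,0,-7]],[1,[0,0,0],[0,0,-7]],[1,[0,0,0],[0,0,-7]],[1,[0,0,0],[0,0,-7]],[1,[0,0,0],[0,0,-7]],[1,[0,0,0],[0,0,-7]],[1,[0,0,0],[0,0,-7]],[1,[0,0,0],[0,0,-7]],[1,[0,0,0],[0,0,-7]],[1,[0,0,0],[0,0,-7]]]}}

```text
time_s: 52.22
tcp_pos: [0.437, -0.1157, 0.3092]
orientation: [3.142, 0.0, 2.09]
wrist_force: [0.1, -0.7, -0.4]
finger_gap: 0.181
```

Emit:
{"method": "move_arm", "body": {"increments": [[1,[0,0,0],[0,0,-7]],[1,[0,0,0],[0,0,-7]],[1,[0,0,0],[0,0,-7]],[1,[0,0,0],[0,0,-7]],[1,[0,0,0],[0,0,-7]],[1,[0,0,0],[0,0,-7]],[1,[0,0,0],[0,0,-7]],[1,[0,0,0],[0,0,-7]],[1,[0,0,0],[0,0,-6.4]],[1,[0,0,0],[0,0,0]]]}}

```text
time_s: 53.05
tcp_pos: [0.437, -0.1158, 0.3092]
orientation: [-3.141, 0.0, -3.106]
wrist_force: [-0.2, 0.2, -0.8]
finger_gap: 0.182
```

```bash
python3 -c "
from h import *
go(.6247,-.2213,.31,np.radians(182))
"
```

```text
t 53.05 tcp [ 0.437  -0.1158  0.3092] rpy [-1.7999e+02  1.0000e-02 -1.7795e+02] F [-0.2  0.2 -0.8] gap 0.182 j6 -2.02
tool shift mm [-183.8 -112.2   -0.8] turn z deg 0.0 dist 215
```

Emit:
{"method": "move_arm", "body": {"increments": [[1,[-0.01,-0.006,0],[0,0,0]],[1,[-0.02,-0.012,0],[0,0,0]],[1,[-0.025,-0.015,0],[0,0,0]],[1,[-0.03,-0.018,0],[0,0,0]],[1,[-0.03,-0.018,0],[0,0,0]],[1,[-0.027,-0.017,0],[0,0,0]],[1,[-0.02,-0.013,0],[0,0,0]],[1,[-0.014,-0.008,0],[0,0,0]],[1,[-0.007,-0.004,0],[0,0,0]],[1,[0,0,0],[0,0,0]],[1,[0,0,0],[0,0,0]]]}}

```text
time_s: 53.97
tcp_pos: [0.6231, -0.2208, 0.3086]
orientation: [3.141, -0.001, -3.111]
wrist_force: [0.5, 0.6, -0.3]
finger_gap: 0.179
```

```bash
python3 -c "
from h import *
go(.6247,-.2213,.31,np.radians(182))
p,d,c=shot('wrist','w40')
go(.6247,-.2213,.31,np.radians(182))
zoom(p,(240,100,400,230),5,'pics/w40z.png')
"
```

```text
t 53.97 tcp [ 0.6231 -0.2208  0.3086] rpy [ 1.7997e+02 -7.0000e-02 -1.7827e+02] F [ 0.5  0.6 -0.3] gap 0.179 j6 -2.05
tool shift mm [-1.6 -0.6 -1.4] turn z deg -0.3 dist 2
t 54.02 tcp [ 0.6226 -0.2204  0.3089] rpy [ 1.7997e+02 -6.0000e-02 -1.7824e+02] F [-0.   0.   0.2] gap 0.184 j6 -2.05
tool shift mm [-2.1 -0.9 -1.1] turn z deg -0.2 dist 3
```

View pics/w40z.png

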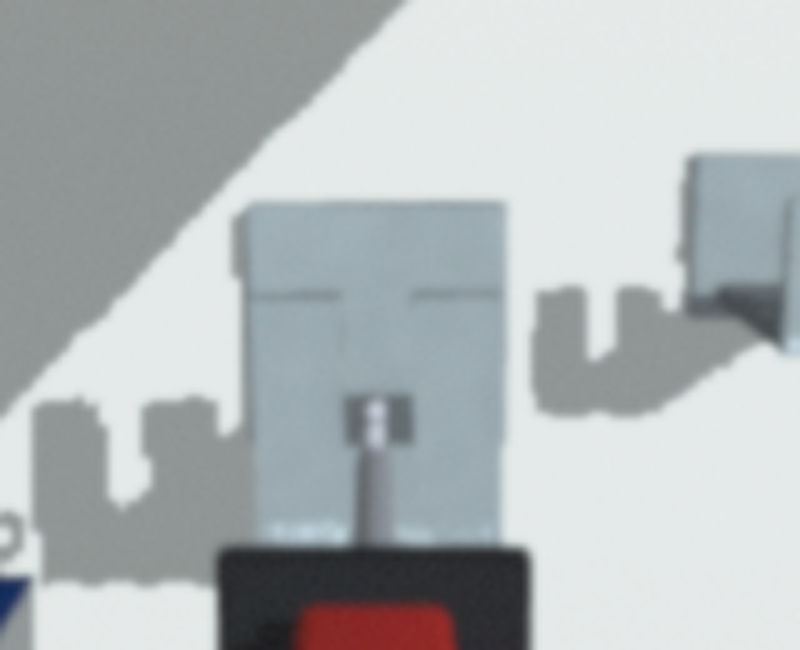

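Emit:
{"method": "move_arm", "body": {"increments": [[1,[-0.0018,-0.0008,0.005],[0,0,-0.2]],[1,[0,0,0.015],[0,0,0]],[1,[0,0,0.02],[0,0,0]],[1,[0,0,0.02],[0,0,0]],[1,[0,0,0.015],[0,0,0]],[1,[0,0,0],[0,0,0]],[1,[0,0,0],[0,0,0]]]}}

```text
time_s: 54.6
tcp_pos: [0.624, -0.2209, 0.2338]
orientation: [3.141, -0.002, -3.106]
wrist_force: [0.7, -0.0, -0.6]
finger_gap: 0.179
```

```bash
python3 -c "
from h import *
go(.6247,-.2213,.151,np.radians(182))
p,d,c=shot('wrist','w41')
zoom(p,(240,100,400,230),5,'pics/w41z.png')
"
```

```text
t 54.6 tcp [ 0.624  -0.2209  0.2338] rpy [ 1.7996e+02 -1.0000e-01 -1.7798e+02] F [ 0.7 -0.  -0.6] gap 0.179 j6 -2.05
tool shift mm [-0.8 -0.4 82.8] turn z deg 0.0 dist 83
```

View pics/w41z.png

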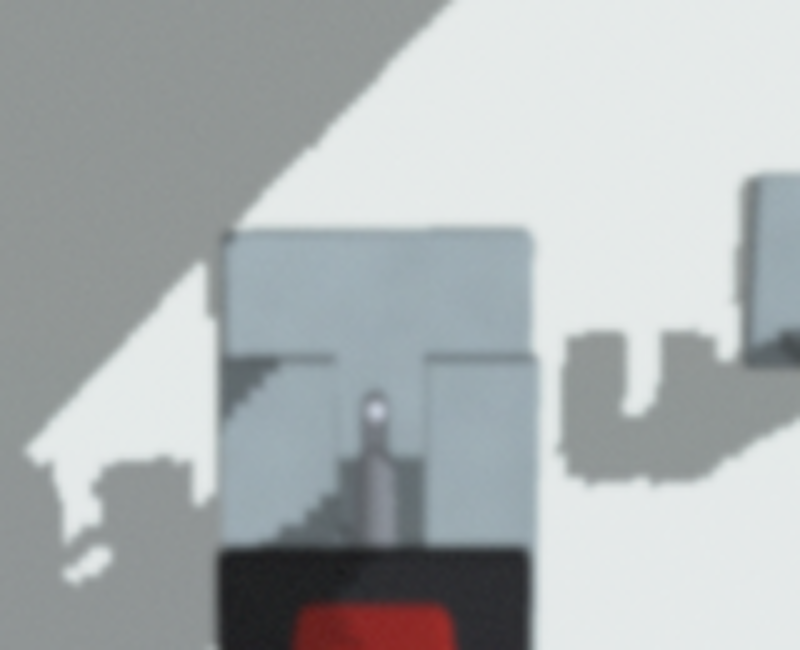

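Hook is inside the slot (hook column 375 between slot edges 337 and 424). Lower it.

Emit:
{"method": "move_arm", "body": {"increments": [[1,[0,0,0.008],[0,0,0]],[1,[0,0,0.015],[0,0,0]],[1,[0,0,0.018],[0,0,0]],[1,[0,0,0.018],[0,0,0]],[1,[0,0,0.012],[0,0,0]],[1,[0,0,0.007],[0,0,0]],[1,[0,0,0.004],[0,0,0]],[1,[0,0,0],[0,0,0]],[1,[0,0,0],[0,0,0]]]}}

```text
time_s: 55.4
tcp_pos: [0.6256, -0.2218, 0.1528]
orientation: [-3.141, 0.001, -3.106]
wrist_force: [0.6, 0.5, -1.1]
finger_gap: 0.179
```

```bash
python3 -c "
from h import *
go(.6247,-.2213,.148,np.radians(182))
"
```

```text
t 55.4 tcp [ 0.6256 -0.2218  0.1528] rpy [-1.7997e+02  5.0000e-02 -1.7798e+02] F [ 0.6  0.5 -1.1] gap 0.179 j6 -2.05
tool shift mm [0.9 0.6 4.8] turn z deg 0.0 dist 5
```

Emit:
{"method": "move_arm", "body": {"increments": [[1,[0.0009,0.0005,0.002],[0,0,0]],[1,[0,0,0.002],[0,0,0]],[1,[0,0,0.0008],[0,0,0]],[1,[0,0,0],[0,0,0]],[1,[0,0,0],[0,0,0]]]}}

```text
time_s: 55.82
tcp_pos: [0.6246, -0.2213, 0.1483]
orientation: [-3.141, 0.001, -3.106]
wrist_force: [-0.7, 0.1, 5.2]
finger_gap: 0.182
```

Emit:
{"method": "move_arm", "body": {"increments": [[0.3,[0,0,0],[0,0,0]],[0,[0,0,0],[0,0,0]],[-0.3,[0,0,0],[0,0,0]],[-0.3,[0,0,0],[0,0,0]],[-0.3,[0,0,0],[0,0,0]],[-0.3,[0,0,0],[0,0,0]],[-0.3,[0,0,0],[0,0,0]],[-0.3,[0,0,-0.01],[0,0,0]],[-0.3,[0,0,-0.03],[0,0,0]],[-0.3,[0,0,-0.035],[0,0,0]],[-0.3,[0,0,-0.03],[0,0,0]],[-0.3,[0,0,-0.02],[0,0,0]]]}}

```text
time_s: 56.82
tcp_pos: [0.6253, -0.2216, 0.2768]
orientation: [-3.139, 0.004, -3.106]
wrist_force: [-0.5, -0.1, 0.8]
finger_gap: 0.646
```

```bash
python3 -c "
from h import *
go(.5725,.0925,.28,np.radians(182))
p,d,c=shot('wrist','w42')
"
```

```text
t 56.82 tcp [ 0.6253 -0.2216  0.2768] rpy [-179.87    0.23 -177.98] F [-0.5 -0.1  0.8] gap 0.646 j6 -2.05
tool shift mm [ 41.7 315.8  -4. ] turn z deg 0.0 dist 319
```

View pics/w42.png

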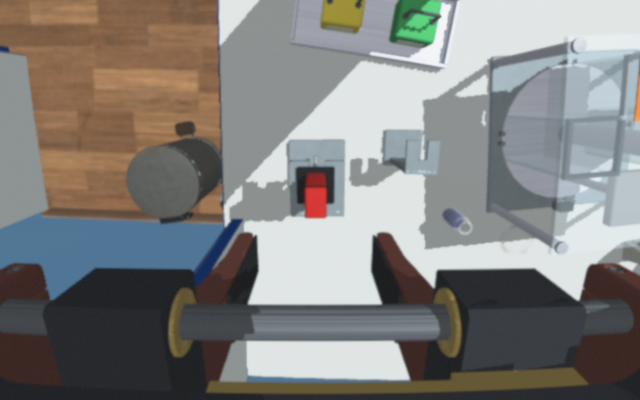

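Emit:
{"method": "move_arm", "body": {"increments": [[-0.3,[0.003,0.018,0],[0,0,0]],[-0.3,[0.004,0.03,0],[0,0,0]],[-0.3,[0.005,0.038,0],[0,0,0]],[-0.3,[0.005,0.038,0],[0,0,0]],[-0.3,[0.005,0.038,0],[0,0,0]],[-0.3,[0.005,0.038,0],[0,0,0]],[-0.3,[0.005,0.038,0],[0,0,0]],[-0.3,[0.005,0.037,0],[0,0,0]],[-0.3,[0.003,0.025,0],[0,0,0]],[-0.3,[0.0015,0.015,0],[0,0,0]],[-0.3,[0,0,0],[0,0,0]]]}}

```text
time_s: 57.78
tcp_pos: [0.5694, 0.0961, 0.2715]
orientation: [3.14, -0.002, -3.103]
wrist_force: [-0.0, -0.4, 0.3]
finger_gap: 0.648
```

Emit:
{"method": "move_arm", "body": {"increments": [[-0.3,[0,0,0],[0,0,7.1]],[-0.3,[0,0,0],[0,0,7.1]],[-0.3,[0,0,0],[0,0,7.1]],[-0.3,[0,0,0],[0,0,7.1]],[-0.3,[0,0,0],[0,0,7.1]],[-0.3,[0,0,0],[0,0,7.1]],[-0.3,[0,0,0],[0,0,7.1]],[-0.3,[0,0,0],[0,0,7.1]],[-0.3,[0,0,0],[0,0,7.1]],[-0.3,[0,0,0],[0,0,7.1]],[-0.3,[0,0,0],[0,0,7.1]],[-0.3,[0,0,0],[0,0,7.1]]]}}

```text
time_s: 58.78
tcp_pos: [0.5708, 0.0916, 0.2716]
orientation: [-3.14, 0.0, 1.683]
wrist_force: [0.8, -0.1, 1.3]
finger_gap: 0.656
```

Emit:
{"method": "move_arm", "body": {"increments": [[-0.3,[0,0,0],[0,0,7.1]],[-0.3,[0,0,0],[0,0,7.1]],[-0.3,[0,0,0],[0,0,7.1]],[-0.3,[0,0,0],[0,0,7.1]],[-0.3,[0,0,0],[0,0,7.1]],[-0.3,[0,0,0],[0,0,7.1]],[-0.3,[0,0,0],[0,0,7.1]],[-0.3,[0,0,0],[0,0,7.1]],[-0.3,[0,0,0],[0,0,7.1]],[-0.3,[0,0,0],[0,0,7.1]],[-0.3,[0,0,0],[0,0,7.1]],[-0.3,[0,0,0],[0,0,7.1]]]}}

```text
time_s: 59.78
tcp_pos: [0.5708, 0.0916, 0.2716]
orientation: [3.142, 0.002, 0.196]
wrist_force: [0.1, -0.3, 1.1]
finger_gap: 0.649
```

```bash
python3 -c "
from h import *
p,d,c=shot('wrist','w43')
go(.5722,.0922,.152,np.radians(7.1))
"
```

```text
t 59.83 tcp [0.5709 0.0916 0.2716] rpy [1.7999e+02 9.0000e-02 1.0800e+01] F [-0.1 -0.3  0.3] gap 0.651 j6 1.42
tool shift mm [  1.6  -0.4 119.6] turn z deg 3.7 dist 120
```

View pics/w43.png

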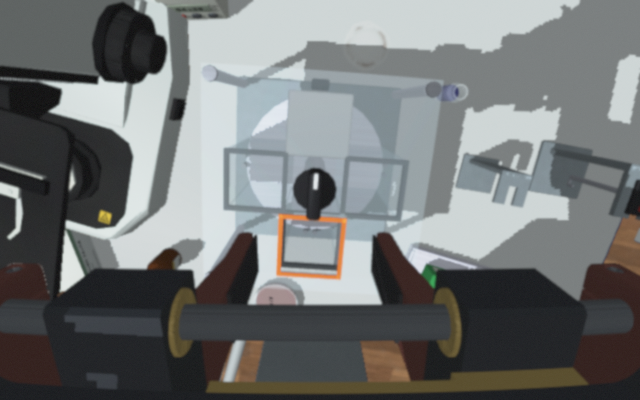

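Emit:
{"method": "move_arm", "body": {"increments": [[-0.3,[0.0014,-0.0004,0.015],[0,0,3.7]],[-0.3,[0,0,0.025],[0,0,0]],[-0.3,[0,0,0.03],[0,0,0]],[0,[0,0,0.025],[0,0,0]],[0.2,[0,0,0.015],[0,0,0]],[0.3,[0,0,0.009],[0,0,0]],[1,[0,0,0.001],[0,0,0]],[1,[0,0,0],[0,0,0]],[1,[0,0,0],[0,0,0]],[1,[0,0,0],[0,0,0]],[1,[0,0,0],[0,0,0]],[1,[0,0,0],[0,0,0]]]}}

```text
time_s: 60.83
tcp_pos: [0.5741, 0.0923, 0.1537]
orientation: [3.14, -0.003, 0.138]
wrist_force: [-0.3, -3.8, 4.1]
finger_gap: 0.133
```

Emit:
{"method": "move_arm", "body": {"increments": [[1,[0,0,0],[0,0,0]],[1,[0,0,0],[0,0,0]],[1,[0,0,0],[0,0,0]]]}}

```text
time_s: 61.08
tcp_pos: [0.574, 0.0923, 0.1537]
orientation: [3.14, -0.002, 0.138]
wrist_force: [0.2, -4.2, 6.5]
finger_gap: 0.136
```

Emit:
{"method": "move_arm", "body": {"increments": [[1,[0,0,0],[0,0,-4]],[1,[0,0,0],[0,0,-7]],[1,[0,0,0],[0,0,-7]],[1,[0,0,0],[0,0,-7]],[1,[0,0,0],[0,0,-7]],[1,[0,0,0],[0,0,-7]],[1,[0,0,0],[0,0,-7]],[1,[0,0,0],[0,0,-7]],[1,[0,0,0],[0,0,-7]],[1,[0,0,0],[0,0,-7]],[1,[0,0,0],[0,0,-7]],[1,[0,0,0],[0,0,-7]]]}}

```text
time_s: 62.08
tcp_pos: [0.5724, 0.0937, 0.1537]
orientation: [-3.141, -0.001, 1.558]
wrist_force: [-4.6, 0.1, 11.4]
finger_gap: 0.136
```

Emit:
{"method": "move_arm", "body": {"increments": [[1,[0,0,0],[0,0,-7]],[1,[0,0,0],[0,0,-7]],[1,[0,0,0],[0,0,-7]],[1,[0,0,0],[0,0,-7]],[1,[0,0,0],[0,0,-7]],[1,[0,0,0],[0,0,-7]],[1,[0,0,0],[0,0,-7]],[1,[0,0,0],[0,0,-7]],[1,[0,0,0],[0,0,-7]],[1,[0,0,0],[0,0,-7]],[1,[0,0,0],[0,0,-7]],[1,[0,0,0],[0,0,-7]]]}}

```text
time_s: 63.08
tcp_pos: [0.5707, 0.0923, 0.1536]
orientation: [-3.14, -0.003, 3.025]
wrist_force: [-7.9, -5.4, 14.9]
finger_gap: 0.136
```

Emit:
{"method": "move_arm", "body": {"increments": [[1,[0,0,0],[0,0,-7]],[1,[0,0,0],[0,0,-5]],[1,[0,0,0],[0,0,-2.2]],[1,[0,0,0],[0,0,0]],[1,[0,0,0],[0,0,0]]]}}

```text
time_s: 63.5
tcp_pos: [0.5707, 0.0919, 0.1536]
orientation: [-3.14, -0.004, -3.016]
wrist_force: [-7.7, -5.5, 14.1]
finger_gap: 0.132
```

```bash
python3 -c "
from h import *
go(.5722,.0922,.152,np.radians(187.1)); print(sense()['moment'])
"
```

```text
t 63.5 tcp [0.5707 0.0919 0.1536] rpy [-179.92   -0.21 -172.83] F [-7.7 -5.5 14.1] gap 0.132 j6 -1.65
tool shift mm [-1.5  0.1  1.6] turn z deg 0.1 dist 2
[-0.93186857  1.42394552  0.09131611]
```

Emit:
{"method": "move_arm", "body": {"increments": [[0.4,[0,0,0],[0,0,0]],[0.4,[0,0,0],[0,0,0]],[0.4,[0,0,0],[0,0,0]],[0.4,[0,0,-0.01],[0,0,0]],[0,[0,0,-0.025],[0,0,0]],[-0.3,[0,0,-0.04],[0,0,0]],[-0.3,[0,0,-0.04],[0,0,0]],[-0.3,[0,0,-0.04],[0,0,0]],[-0.3,[0,0,-0.04],[0,0,0]],[-0.3,[0,-0.03,-0.02],[0,0,0]],[-0.3,[0,-0.03,-0.01],[0,0,0]],[-0.3,[0,-0.03,0],[0,0,0]]]}}

```text
time_s: 64.5
tcp_pos: [0.5857, 0.0031, 0.382]
orientation: [-3.14, 0.007, -3.015]
wrist_force: [-0.3, -0.5, -0.9]
finger_gap: 0.65
```

```bash
python3 -c "
from h import *
go(.5725,.0925,.28,np.radians(182))
p,d,c=shot('wrist','w44')
s,_,_=shot('scene','s6')
zoom(s,(230,120,490,330),3,'pics/s6z.png')
"
```

```text
t 64.5 tcp [0.5857 0.0031 0.382 ] rpy [-179.92    0.4  -172.77] F [-0.3 -0.5 -0.9] gap 0.65 j6 -1.81
tool shift mm [  2.5  90.5 101.9] turn z deg 5.2 dist 136
```

View pics/w44.png

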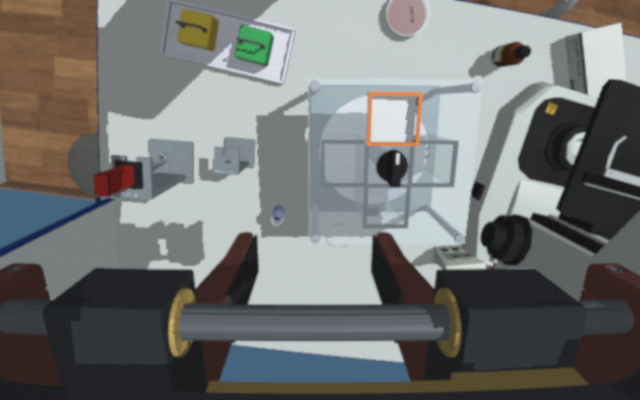

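View pics/s6z.png

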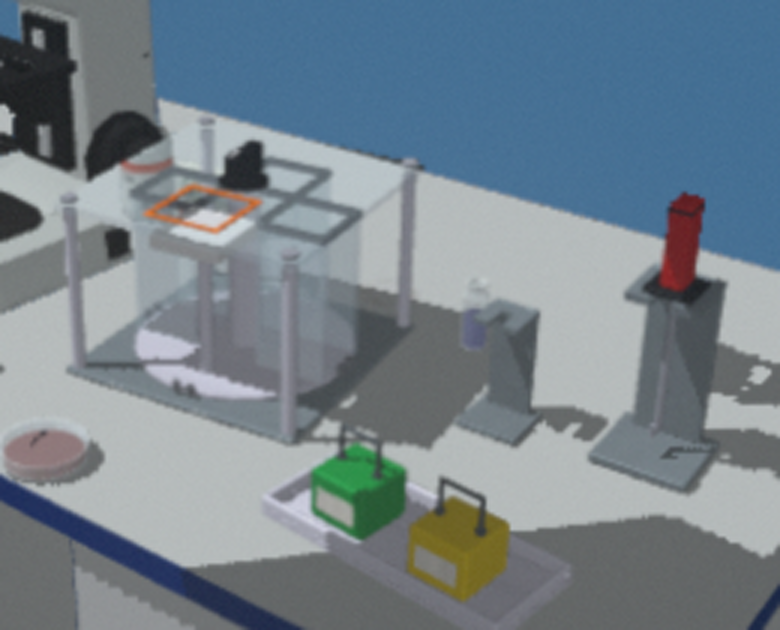

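```bash
python3 - <<'E'
from h import *
p,d,c=load('w44')
port(p,c)
zoom(p,(350,80,430,220),5,'pics/w44a.png'); zoom(p,(155,0,305,90),5,'pics/w44b.png')
H,S,V=HSV(p)
for nm,m in [('green',(H>45)&(H<80)&(S>120)),('yellow',(H>20)&(H<35)&(S>120))]:
    m=m.copy(); m[90:]=0; m,s,ce=big(m); v,u=np.nonzero(m); o,D=rays(np.c_[u,v],c); P=o+D*d[v,u][:,None]
    t=P[P[:,2]>.033]; A=np.c_[t[:,:2],np.ones(len(t))]; k=np.linalg.lstsq(A,t[:,2],rcond=None)[0]
    print(nm,np.median(t,0).round(4),'tilt deg',np.degrees(k[:2]).round(2),np.percentile(P[:,2],[1,50,99]).round(4))
# blank white block under port: min-area rect
m=(S<30)&(V>200); m[:93]=0; m[146:]=0; m[:,:368]=0; m[:,422:]=0
k=(V>150)&(S<60); k[:145]=0;k[175:]=0;k[:,:385]=0;k[:,408:]=0
k,s,ce=big(k); print(s,ce); v,u=np.nonzero(k); w=onz(np.c_[u,v],c,.167)[:,:2]; w=w-w.mean(0); _,_,vt=np.linalg.svd(w); print('line angle',np.degrees(np.arctan2(vt[0,1],vt[0,0])))
E
```

```text
port mm ((518.3905029296875, 85.73703002929688), (61.45663833618164, 62.23916244506836), 7.466610908508301) [ 366   91   57   56 1027]
green [ 0.4481 -0.0975  0.0401] tilt deg [40.47 56.3 ] [0.0261 0.04   0.0428]
yellow [ 0.4362 -0.1766  0.0399] tilt deg [36.42 83.87] [0.0154 0.0398 0.0482]
[385 146  23  11 115] [398.33043478 148.62608696]
line angle 87.5612837723204
```

View pics/w44a.png

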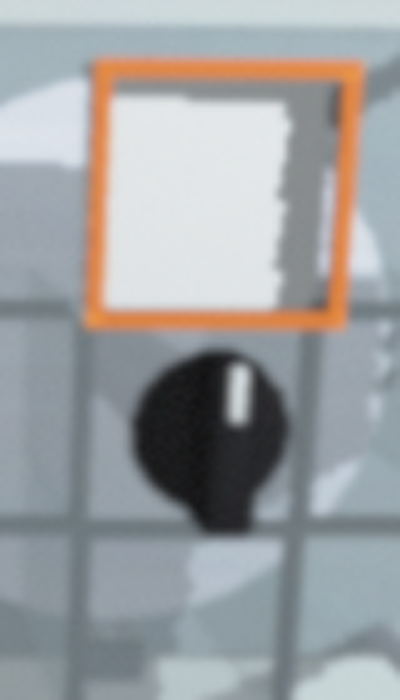

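View pics/w44b.png

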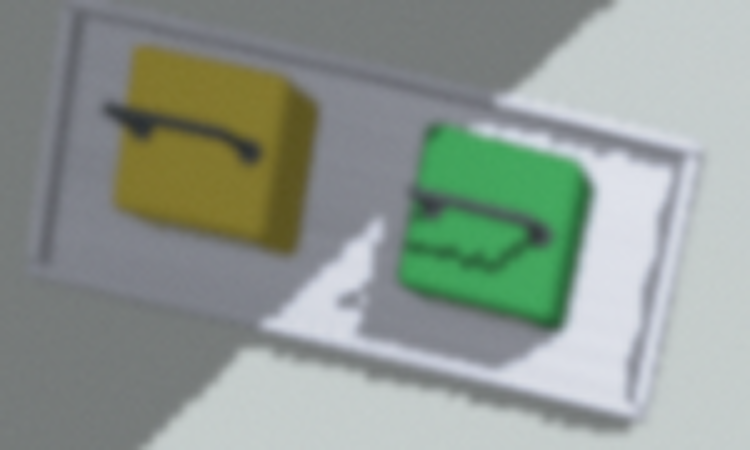

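```bash
python3 - <<'E'
from h import *
p,d,c=load('w44')
f=lambda a,z: onz(np.array(a)/5+[350,80],c,z)[:,:2]
l=f([(240.5,364),(237,424),(229,530)],.167); 
for i in (1,2): 
    e=l[i]-l[0]; print('line deg',np.degrees(np.arctan2(e[1],e[0])))
print(l)
for a,b in [((93,62),(85,325)),((363,64),(343,325))]:
    e=f([b],.14)-f([a],.14); print('collar side',np.degrees(np.arctan2(e[0,1],e[0,0])))
for a,b in [((82,345),(70,690)),((308,330),(280,690))]:
    e=f([b],.126)-f([a],.126); print('well b side walls',np.degrees(np.arctan2(e[0,1],e[0,0])))
m=d[25:75,185:210]; 
p2,d2,c2=p,d,c
for nm,(u0,u1,v0,v1) in dict(yellow=(182,205,12,20),green=(240,262,48,58)).items():
    v,u=np.mgrid[v0:v1,u0:u1]; v=v.ravel();u=u.ravel(); o,D=rays(np.c_[u,v],c); P=o+D*d[v,u][:,None]; P=P[(abs(P[:,2]-.04)<.008)]
    k=np.linalg.lstsq(np.c_[P[:,:2]-P[:,:2].mean(0),np.ones(len(P))],P[:,2],rcond=None)[0]; print(nm,P.mean(0).round(4),np.degrees(np.arctan(k[:2])).round(1),len(P))
E
```

```text
line deg 7.37024964120719
line deg 6.794158125583341
[[0.55294841 0.0907039 ]
 [0.56600117 0.09239227]
 [0.58966784 0.09507863]]
collar side 7.550453073554002
collar side 6.868662963798954
well b side walls 7.487875601202293
well b side walls 6.920024419536508
yellow [ 0.4184 -0.1819  0.0401] [4.  0.2] 181
green [ 0.4568 -0.1004  0.0402] [0.7 0.3] 219
```

```bash
python3 -c "
from rig import *
print(sense()['time_s']); print(close_job())"
```

```text
64.6
the job is handed in; nothing more can be done
None
```

The carousel is empty and I handed the job in at 64.6 s of the 210 s allowed; no verdict was reported. Only two carriers were present: yellow in well a and green in well b; well c was empty.

For each carrier I turned the drum by the knob and fished it out with the hook picker. I set each one in the tray and hung the picker back in its stand before touching the knob again. After the green carrier I turned the drum back to 0.

**Last checks**
- **Carriers:** both stand upright inside the tray, with their tops at about 40 mm, as expected on the tray floor.
- **Drum:** the knob line measured 6.8–7.4° against 7.05° for the carousel, so it is home, and the white blank block is under the port.
- **Picker and bystanders:** the picker hangs in the larger stand with its hook to the front. The petri dish, bottle and vial look unmoved; I judged this by eye.
- **Robot:** it was clear of everything at hand-in.

**What disagreed**
- **Tray position:** the tray and both carriers had shifted by about 2 cm by the last view, after the second carrier was set down. This is probably the announced knock; both carriers were still standing in the tray.
- **Carrier tilt:** my first tilt fit gave nonsense because it included the bail and the sides. The refit gave under 1° for green and about 4° for yellow, but the yellow figure comes from a thin strip of pixels and I trust the top height more.

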